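# Load the filling tray and swing it in under the filler

### The arm

A 6-joint arm with a two-finger parallel gripper is mounted at the origin on the work surface. World frame = base frame: x ahead of the robot, y to its left, z up, the work surface at z = 0. Lengths are in m, angles in degrees, forces in N, time in s.
With the tool pointing down it reaches from about 0.4 to 0.825 m from the base axis. Payload 7 kg.
Tool frame: the origin (TCP) lies on the centre line of the jaws, within the pads' length; the fingertips stand r.tips_ahead ahead of it and the grasp point (between the pads) is the TCP (r.tips_ahead is the distance from the TCP to the fingertips, in m); x points along the fingers, z is the direction in which the jaws open and shut, and the axes are right-handed (so a half turn about x gives the same grasp; the last joint's range is limited). The gripper opens to 88 mm and grips with 3 to 60 N. Pads are 19 mm wide; open, the fingers measure 130 mm over their backs; the gripper's body (78 mm by 193 mm) begins 47 mm behind the grasp point.
Start: joints at [-51.274, 20.546, 0.682, 0, -70.136, -16.507], TCP at [0.255, -0.625, 0.246] pointing down, gripper open.
Joint ranges: [-176.03, 176.03], [-82.01, 121.73], [-58.28, 71.71], [-173.87, 95.51], [-174.79, -0.11], [-173.66, 173.66]. Speed limits (degrees/s): [136.94, 136.94, 172.46, 180, 180, 180].

### API

Orientations are given as [roll, pitch, yaw] about the fixed x, y, z axes, in that order (R = Rz(yaw) Ry(pitch) Rx(roll)).
In Python, from plant import readout, vision, close_job, r gives the robot as it stands.
- The arm moves only by the shell command python3 -m handwheel 'ROWS' [OPENING] [FORCE]. ROWS is JSON, a list that holds one entry, the list of rows, each a list of 4 numbers: the shift along the world's x, y, z in units of 40 mm (1.0 is 40 mm), then the turn about the world's z in units of 5 degrees (1.0 is 5 degrees). In form: [[[tx, ty, tz, roll], ...]]. A call has 1 to 8 rows; each row shifts and turns the pose as measured when the row begins; what a row does not reach is not made up. A row lasts 1/10 s, in which the tool goes at most 50 mm and 8.59 degrees, less where a joint would pass 70% of its speed; a pose out of reach is approached as far as the arm can. A call is refused whole if a number of a shift passes 1 or a number of a turn 1, either way. A call with a gripper value outside its range is refused whole. OPENING is the finger opening in mm, from 0 to 87.6, set as the call begins (- or left out, the last holds). The fingers move at their own pace and stop on an object; FORCE is the grip in N (left out, the last holds). Time passes only in rows, so rows that do not move let the fingers close. It gives the time, the measured TCP pose, the force and the opening at its end, in the units of the state.
- readout.get_state(): the state, without advancing time (a new reading comes with each control period).
- vision.capture(name): name is "side" or "top" or "wrist"; returns the picture (480x640x3 uint8, blue, green, red); there is no depth.
- vision.get_calibration(name): a dict with "intrinsics" (3x3 intrinsics, pixels), "pose" (4x4, takes a point from camera to world coordinates). Camera axes: x right, y up, looking along -z (the intrinsics and any distortion apply to the point x, -y, -z); pixel columns grow to the right and rows downward; lengths in m; the calibration is good to about 2 mm. A picture is of the moment at which its call begins: read the wrist's pose just before it. get_calibration takes no time and is no camera call; for the wrist camera it gives the pose at the moment of the call.
- close_job(): hands the job in, once; it reports no verdict.
The state is a dict: "time_s": time; "joints": joint angles; "qd": joint speeds; "joint_torque": joint torques, N m; "tcp_pos": TCP position; "eef_rot": TCP orientation; "contact_force": force on the tool from outside, world axes, zero at the start; "moment": the same for the moment, N m; "gripper_width": finger opening in m.
Only numpy, scipy, OpenCV 4.12 (cv2) and the standard library are available. Lean on these libraries where they do the work, as an engineer would, in place of code of your own. Each camera call takes 0.05 s, during which the arm holds its last target.

### The job

Stand the lidded jar upright in the empty half of the grey crate and stand the open steel cup upright in the tray's empty outer pocket while the tray is still swung out, setting both down without dropping them. Then push the tray round its pivot pin, flat on the bench and with its notch staying on the pin, until its long back edge lies against the stop block under the bridge, with the cup and the small tin still standing in it. Leave everything else where it is.

Things in the scene. Friction and masses are not known exactly. Their poses are not given: they have to be found in the camera images.
- filler: Fixed stainless filling station. Origin: on the bench, on the axis of its upright pivot pin (12 mm diameter, 50 mm high). x points away from the robot (within 9 degrees), y left along the bridge, z up. The bridge hangs on two arms to posts 20 mm square at x = 50, y = -70 and 250 mm; only the pin and the stop stand under it.
- pin (a point): Point on the axis of the pivot pin, 20 mm above the bench.
- stop (a point): Stop block, 18 x 50 x 34 mm high: middle of its front face, 17 mm above the bench. In filler axes the face is at x = 12 mm and runs from y = 135 to 185 mm.
- bridge_front (a point): Middle of the lower front edge of the bridge, a steel strip 12 mm thick, underside 115 mm above the bench; in filler axes x = -110 to -15, y = -80 to 260 mm. Two clear tubs on it reach z = 182 mm. The pushed tray edge ends 35 mm behind this edge: a tool pointing straight down cannot follow, lean it about 40 degrees, fingers forward and down.
- tray: Loose flat white tray 87 x 240 mm, floor 6 mm, rim 28 mm high, 4 mm thick, about 400 g. Origin: underside, pin centre when the notch is seated. Own x across (-75 to 12 mm), y along (-30 to 210 mm). Starts 1.35 to 1.6 rad in yaw from the filler, free end to the robot, pin some mm slack in the notch; job position: filler's yaw. A 20 mm high rib at y = 96 to 100 mm parts two pockets.
- notch (a point): Mouth of the tray's notch, 14 mm above its underside: 20 mm wide, open through the back edge (tray x = 12 mm) at tray y = 0; its floor is at tray x = -6 mm.
- tray_push (a point): Point on the outside of the tray's front edge (tray x = -75, y = 115 mm), 14 mm above its underside. Pushed square to the edge hereabouts the tray turns about the pin and stays on it; pushed near the free end, the notch end kicks back off the pin.
- tray_pocket (a point): Centre of the floor of the tray's outer pocket (79 x 106 mm inside), 6 mm above the tray's underside.
- tray_end (a point): Outer back corner of the tray's free end, 14 mm above its underside.
- cup: Open straight steel cup, no handle, 56 mm diameter at the rim, slightly narrower at the foot, 80 mm high, about 100 g. Origin: centre of its underside. Stands upright, either in the swing path of the tray close before the bridge or at the right of the bench; the jar stands in the other place.
- jar: Clear plastic jar with a steel lid and paper label, 48 mm diameter, 90 mm high, about 200 g. Origin: centre of its underside. Stands upright on the bench.
- crate: Fixed grey open crate 140 x 180 x 55 mm high, walls and floor 5 mm, a wall across its middle (at its y = 0) parting it into two halves. Origin: centre of its underside; y along its length.
- crate_free (a point): Centre of the floor of the crate's empty half (130 x 83 mm inside), 5 mm above the bench.
- full_jar: A second jar like the first, 48 mm diameter and 90 mm high, in the other half of the crate; stays there. Origin: centre of its underside.
- tin: Closed aluminium tin, 48 mm diameter, 55 mm high, standing in the tray's pin-side pocket; rides along. Origin: centre of its underside.
- scoop: Steel spoon-like scoop 180 mm long lying on the bench near the robot; leave alone. Its x axis runs along it.
- roll: Paper label roll lying flat, 72 mm diameter, 30 mm high; leave alone. Origin: centre of its underside.
- carton: Small cardboard carton 70 x 50 x 60 mm high at the far right; leave alone. Origin: centre of its underside.
- weight: Steel scale weight with a knob, 34 mm diameter, 48 mm high; leave alone. Origin: centre of its underside.
Not all that is in view belongs to the job. What is shaped like the cup but turquoise or yellow is not meant.

How it is judged (in metres and radians):
On the way:
1. the cup stands in the outer pocket while the tray is still swung out (x of cup in the frame of tray between -0.07 and 0.008 m and y of cup in the frame of tray between 0.1 and 0.206 m and z of cup in the frame of tray below 0.012 m and angle between cup's own z axis and vertical below 0.12 rad and angle between the x axis of tray and the x axis of filler, either way round above 1 rad and contact force between the fingers and cup below 0.01 N), for 0.2 s.
At the end, for the whole second after the job is handed in: Tray flat, within 0.07 rad of the filler's heading, notch within 10 mm of the pin, back corner within 18 mm of the stop face line; cup upright in the outer pocket, tin in the inner; jar upright on the floor of the crate's empty half; all at rest (angle between the x axis of tray and the x axis of filler, either way round below 0.07 rad and x of tray_end in the frame of filler above -0.006 m and y of tray_end in the frame of filler above 0.18 m and angle between tray's own z axis and vertical below 0.05 rad and height (world z) of tray below 0.006 m and horizontal distance between tray and pin below 0.01 m and x of cup in the frame of tray between -0.07 and 0.008 m and y of cup in the frame of tray between 0.1 and 0.206 m and z of each of cup, tin in the frame of tray below 0.012 m and angle between each of cup, tin, jar's own z axis and vertical below 0.12 rad and y of tin in the frame of tray between -0.03 and 0.1 m and x of jar in the frame of crate between -0.065 and 0.065 m and y of jar in the frame of crate between -0.085 and -0.003 m and z of jar in the frame of crate below 0.013 m and linear speed of each of tray, cup, jar below 0.02 m/s); the robot touches nothing.
It fails at once if the full jar, scoop, label roll, carton or weight is shifted more than 30 mm (distance of any of full_jar, scoop, roll, carton, weight from where it was at the start of the episode above 0.03 m).
It fails at once if the cup, jar, tin, full jar or weight is tipped over (more than 0.7 rad) (angle between any of cup, jar, tin, full_jar, weight's own z axis and vertical above 0.7 rad).
It fails at once if the cup or the jar is dropped (unheld and faster than 0.6 m/s) ((contact force between the fingers and cup below 0.01 N and linear speed of cup above 0.6 m/s) or (contact force between the fingers and jar below 0.01 N and linear speed of jar above 0.6 m/s)).
It fails at once if the tray comes off its pivot pin (notch centre more than 30 mm from the pin) (horizontal distance between tray and pin above 0.03 m).
It fails at once if the tray is lifted or tilted off the bench (height (world z) of tray above 0.015 m or angle between tray's own z axis and vertical above 0.15 rad).
It also fails if it takes over 72 s, if anything falls off the work surface, if the arm or the gripper's body presses on something with over 40 N, if the wrist force passes 120 N, or if a joint passes its speed limit or range.

## Working session

There is one attempt and no reset: what is moved stays moved. The work goes in short steps, Python scripts to look and compute and a shell command to move; the robot and the scene stay as the last step left them, time stands still between calls to the robot, and variables do not carry over. Pictures are saved under pics/ and viewed, and the job is handed in when it is done.

```bash
ls; mkdir -p pics; python3 - <<'E'
from plant import readout, vision, r
import cv2
s=readout.get_state()
for k,v in s.items(): print(k,v)
print(r.tips_ahead,[a for a in dir(r) if a[0]!='_'])
for n in("top","side","wrist"):
    c=vision.get_calibration(n);print(n,c)
    cv2.imwrite(f"pics/{n}0.png",vision.capture(n))
E
```

```text
pics
time_s 0.0
joints [-5.12751145e+01  2.05926297e+01  6.35140720e-01 -1.87373275e-02
 -7.01345733e+01 -1.65060974e+01]
qd [-0.02292338  0.02500767  0.05760983  0.03480804 -0.07712225 -0.09324031]
joint_torque [-1.66404584e-04 -5.82722425e+01  2.93034464e+01  6.99691951e+00
  6.51130467e-03 -1.88996282e-04]
tcp_pos [ 0.25505047 -0.62448999  0.2446239 ]
eef_rot [  5.67602427  89.90626727 117.88843094]
contact_force [-0.71306347  0.49815422  0.26652045]
moment [ 0.04610495  0.03606528 -0.01092705]
gripper_width 0.08720235124520706
0.019 ['Unreachable', 'tips_ahead']
top {'intrinsics': array([[464.5191495 ,   0.        , 321.41801413],
       [  0.        , 464.5191495 , 242.59758715],
       [  0.        ,   0.        ,   1.        ]]), 'pose': array([[ 7.15511091e-04,  9.94764148e-01, -1.02194806e-01,
         4.01447301e-01],
       [-9.99977647e-01,  3.23821269e-05, -6.68607873e-03,
        -5.16173688e-02],
       [-6.64776213e-03,  1.02197306e-01,  9.94741935e-01,
         1.12469553e+00],
       [ 0.00000000e+00,  0.00000000e+00,  0.00000000e+00,
         1.00000000e+00]])}
sid
[... 155 characters left out ...]
  1.        ]]), 'pose': array([[ 0.80108629, -0.44122852,  0.40444795,  0.93204037],
       [ 0.59854454,  0.58795524, -0.54410759, -0.58883762],
       [ 0.0022785 ,  0.67795725,  0.7350978 ,  0.84234961],
       [ 0.        ,  0.        ,  0.        ,  1.        ]])}
wrist {'intrinsics': array([[432.78635144,   0.        , 318.48785171],
       [  0.        , 432.78635144, 237.77691111],
       [  0.        ,   0.        ,   1.        ]]), 'pose': array([[-0.37927178, -0.88631577, -0.26570148,  0.18278096],
       [ 0.92528462, -0.36294487, -0.11008814, -0.65420976],
       [ 0.00113786, -0.28760282,  0.95774909,  0.38338604],
       [ 0.        ,  0.        ,  0.        ,  1.        ]])}
```

```bash
cat > h.py <<'E'
import numpy as np, cv2
from plant import readout, vision
def ray(n,u,v,cal=None):
    c=cal or vision.get_calibration(n); K=c["intrinsics"];P=c["pose"]
    d=np.array([(u-K[0,2])/K[0,0],-(v-K[1,2])/K[1,1],-1.0])
    return P[:3,3],P[:3,:3]@d
def at_z(n,u,v,z,cal=None):
    o,d=ray(n,u,v,cal); return o+d*(z-o[2])/d[2]
def proj(n,p,cal=None):
    c=cal or vision.get_calibration(n); K=c["intrinsics"];P=c["pose"]
    q=P[:3,:3].T@(np.asarray(p,float)-P[:3,3]); return (K[0,2]+K[0,0]*q[0]/-q[2], K[1,2]-K[1,1]*q[1]/-q[2])
def crop(img,x0,x1,y0,y1,f,name):
    c=cv2.resize(img[y0:y1,x0:x1],None,fx=f,fy=f,interpolation=cv2.INTER_CUBIC); cv2.imwrite(name,c)
E
python3 - <<'E'
from h import *
t=cv2.imread("pics/top0.png");s=cv2.imread("pics/side0.png")
t2=cv2.convertScaleAbs(t,alpha=1.5,beta=10)
crop(t2,240,470,130,330,3.4,"pics/topc.png")
crop(cv2.convertScaleAbs(s,alpha=1.5,beta=10),170,440,130,380,2.9,"pics/sidec.png")
crop(t2,100,300,200,330,4,"pics/topcr.png")
E
python3 - <<'E'
from h import *
s=cv2.imread("pics/side0.png")
s2=cv2.convertScaleAbs(s,alpha=1.5,beta=0)
crop(s2,240,380,260,380,5.7,"pics/sc1.png")
crop(s2,330,440,180,300,5,"pics/sc2.png")
E
python3 - <<'E'
from h import *
from scipy.optimize import least_squares
f1=lambda x,y:(240+x/5.7,260+y/5.7); f2=lambda x,y:(330+x/5,180+y/5); ft=lambda x,y:(240+x/3.4,130+y/3.4)
print("pin",at_z("side",*f1(627,312),.05))
# filler fit: (cam, px, filler point)
obs=[("side",f1(627,312),(0,0,.05)),
("top",ft(38,305),(-.110,.260,.127)),("top",ft(550,245),(-.110,-.080,.127)),
("side",f2(430,412),(.045,.250,.004)),("side",f1(645,620),(.045,-.070,.004)),
("side",f2(320,432),(.012,.185,.034)),("side",f2(345,437),(.030,.185,.034)),("side",f2(268,508),(.012,.135,.034)),
]
cals={n:vision.get_calibration(n) for n in("top","side")}
def W(p,l): c,s=np.cos(p[2]),np.sin(p[2]); return np.array([p[0]+c*l[0]-s*l[1],p[1]+s*l[0]+c*l[1],l[2]])
def res(p): return np.array([np.subtract(proj(n,W(p,l),cals[n]),u) for n,u,l in obs]).ravel()
R=least_squares(res,[.62,-.15,0],loss="soft_l1");print("filler",R.x,np.degrees(R.x[2]));print(res(R.x).reshape(-1,2).round(1))
F=R.x
# tray fit
obs=[("top",ft(425,443),(.012,.210,.028)),("top",ft(551,437),(-.075,.210,.028)),
("side",f1(180,92),(.012,.210,.028)),("side",f1(50,252),(-.075,.210,.028)),("side",f1(590,578),(-.075,-.030,.022))]
R=least_squares(res,[F[0],F[1],F[2]+1.5],loss="soft_l1");print("tray",R.x,"rel",R.x[2]-F[2]);print(res(R.x).reshape(-1,2).round(1))
T=R.x
print("pocket",W(T,(-.0315,.153,.006)),"push",W(T,(-.075,.115,.014)))
print("jar top",at_z("top",*ft(273,400),.09)); print("cup top",at_z("top",*ft(680,448),.08))
print("yellow",at_z("top",*ft(582,638),.08),"teal",at_z("top",*ft(723,315),.08))
fc=lambda x,y:(100+x/4,200+y/4)
for c in((78,102),(235,100),(383,92),(385,325),(80,335)): print("crate",at_z("top",*fc(*c),.055))
print("fulljar",at_z("top",*fc(116,242),.09),"roll",at_z("top",*ft(430,602),.03),"weight",at_z("top",*ft(238,584),.048))
print("scoop",at_z("top",*fc(470,385),.01),at_z("top",*fc(715,465),.01))
for c in((-.11,.26,.12),(-.11,-.08,.12),(-.11,.09,.12),(.012,.16,.017)): print("fill",c,W(F,c))
print("final push", W(F,(-.075,.115,.014)))
print("tin", at_z("side",*f1(442,440),.006))
E
```

```text
pin [ 0.68397656 -0.13610915  0.05      ]
filler [ 0.69060038 -0.14112617  0.0945181 ] 5.415488102738004
[[ 1.3  3.3]
 [ 0.2 -1.2]
 [ 5.3  1.8]
 [-0.7 -1.1]
 [-0.  -2.9]
 [-0.8 -0.6]
 [ 1.4  1.6]
 [ 0.3 -1.1]]
tray [ 0.68695726 -0.14395812  1.64290553] rel 1.548387434843515
[[-0.1 -1.9]
 [-0.4 -2.8]
 [-0.1  0.8]
 [-1.2 -0.5]
 [-0.8 -1.5]]
pocket [ 0.53662434 -0.18639941  0.006     ] push [ 0.57765962 -0.22704859  0.014     ]
jar top [ 0.49639272 -0.04215692  0.09      ]
cup top [ 0.46547776 -0.3111465   0.08      ]
yellow [ 0.34120823 -0.24408548  0.08      ] teal [ 0.5542415  -0.34201241  0.08      ]
crate [0.55138378 0.42619314 0.055     ]
crate [0.55253933 0.33454432 0.055     ]
crate [0.55722149 0.24832803 0.055     ]
crate [0.42198571 0.24333351 0.055     ]
crate [0.41614966 0.41891732 0.055     ]
fulljar [0.46748208 0.38567343 0.09      ] roll [ 0.36265137 -0.14953559  0.03      ] weight [ 0.37523644 -0.01821178  0.048     ]
scoop [0.38718282 0.20390282 0.01      ] [0.34010756 0.05709342 0.01      ]
fill (-0.11, 0.26, 0.12) [0.55655324 0.1073318  0.12      ]
fill (-0.11, -0.08, 0.12) [ 0.58864156 -0.23115061  0.12      ]
fill (-0.11, 0.09, 0.12) [ 0.5725974 -0.0619094  0.12     ]
fill (0.012, 0.16, 0.017) [0.68744643 0.0192922  0.017     ]
final push [ 0.60508174 -0.03371778  0.014     ]
tin [ 0.64635761 -0.19824487  0.006     ]
```

```bash
cat >> h.py <<'E'
from scipy.spatial.transform import Rotation as Rn
def st(tgt=None,pr=True):
    s=readout.get_state(); R=Rn.from_euler("xyz",s["eef_rot"],degrees=True).as_matrix()
    p=np.array(s["tcp_pos"]); ja=np.degrees(np.arctan2(R[1,2],R[0,2]))
    if pr: print("t%.1f"%s["time_s"],"p",p.round(4),"fing",R[:,0].round(3),"jawdeg %.1f"%ja,"F",np.round(s["contact_force"],1),"w %.4f"%s["gripper_width"],"q",np.round(s["joints"],1))
    if tgt is not None: print("units to go",((np.array(tgt)-p)/.04).round(2))
    return s,p,R
E
python3 -c "
from h import *
st([.496,-.042,.245])"
```

```text
t0.1 p [ 0.2551 -0.6246  0.2449] fing [-0.001  0.001 -1.   ] jawdeg 112.2 F [ 1.3 -0.1 -0.1] w 0.0877 q [-51.3  20.6   0.6  -0.  -70.1 -16.5]
units to go [ 6.02 14.56  0.  ]
```

```bash
python3 -m handwheel '[[[0.4,0.95,0,-0.3],[0.4,1,0,-0.3],[0.4,1,0,-0.3],[0.4,1,0,-0.3],[0.4,1,0,-0.3],[0.4,1,0,-0.3],[0.4,1,0,-0.3],[0.4,1,0,-0.3]]]' 87; python3 -c "
from h import *
st([.496,-.042,.245])"
```

```text
time_s: 0.95
tcp_pos: [0.3823, -0.2985, 0.2401]
eef_rot: [26.6, 89.6, 125.9]
contact_force: [1.0, -0.1, 0.8]
gripper_width: 0.0869
t0.9 p [ 0.3823 -0.2985  0.2401] fing [-0.004  0.006 -1.   ] jawdeg 99.3 F [ 1.  -0.1  0.8] w 0.0869 q [-14.9   2.9 -22.6  -0.3 -64.8 -65.7]
units to go [2.84 6.41 0.12]
```

```bash
python3 -m handwheel '[[[0.4,0.95,0,-0.3],[0.4,1,0,-0.3],[0.4,1,0,-0.3],[0.4,1,0,-0.3],[0.4,0.9,0,-0.3],[0.4,0.8,0,-0.3],[0.4,0.6,0,-0.2],[0,0,0,0]]]'; python3 -c "
from h import *
st([.496,-.042,.245])
c=vision.get_calibration('wrist');i=vision.capture('wrist');cv2.imwrite('pics/w1.png',i)
print(c['pose'])
for n in [(.496,-.042,.09),(.496,-.042,0),(.69,-.141,.05),(.5726,-.0619,.127)]: print(proj('wrist',n,c))
cv2.imwrite('pics/top1.png',vision.capture('top'))"
```

```text
time_s: 1.75
tcp_pos: [0.4971, -0.0326, 0.2407]
eef_rot: [2.6, 89.6, 91.7]
contact_force: [-1.6, -1.7, -0.6]
gripper_width: 0.0872
t1.8 p [ 0.4971 -0.0326  0.2407] fing [-0.     0.007 -1.   ] jawdeg 89.1 F [-1.6 -1.7 -0.6] w 0.0872 q [  18.6    4.   -21.3   -0.5  -64.6 -109.3]
units to go [-0.03 -0.23  0.11]
[[ 0.01441473 -0.95762114 -0.2876699   0.41897747]
 [ 0.9998736   0.01573502 -0.00227789 -0.03242642]
 [ 0.00670784 -0.28760071  0.95772691  0.37941907]
 [ 0.          0.          0.          1.        ]]
(np.float64(303.4454502652204), np.float64(224.28943855062315))
(np.float64(306.1309753511675), np.float64(198.2471103835877))
(np.float64(200.86970625725516), np.float64(421.0390474903099))
(np.float64(274.66237121762987), np.float64(351.2896665580437))
```

```bash
python3 -c "
from h import *
st([.496,-.042,.245])
c=vision.get_calibration('wrist')
print(at_z('wrist',307,227,.09,c),at_z('wrist',75,190,.028,c),at_z('wrist',187,177,.028,c),at_z('wrist',203,270,.028,c),at_z('wrist',123,310,.02,c))"
```

```text
t1.9 p [ 0.4956 -0.0346  0.2406] fing [-0.001  0.007 -1.   ] jawdeg 89.1 F [ 0.  -1.1  0.8] w 0.0868 q [  18.4    3.9  -21.4   -0.5  -64.7 -109.1]
units to go [ 0.01 -0.18  0.11]
[ 0.49620051 -0.04156613  0.09      ] [ 0.47855087 -0.23197966  0.028     ] [ 0.46938341 -0.13954354  0.028     ] [ 0.55007951 -0.13394106  0.028     ] [ 0.59060355 -0.21235987  0.02      ]
```

```bash
python3 -m handwheel '[[[0,-0.18,-0.3,0.2],[0,0,-0.9,0],[0,0,-1,0],[0,0,-1,0],[0,0,-0.7,0],[0,0,-0.2,0],[0,0,0,0]]]'; python3 -c "
from h import *
st([.496,-.042,.074])"
```

```text
time_s: 2.55
tcp_pos: [0.4923, -0.0485, 0.0743]
eef_rot: [-22.1, 89.5, 67.7]
contact_force: [1.3, 0.7, 1.2]
gripper_width: 0.0871
t2.5 p [ 0.4923 -0.0485  0.0743] fing [ 0.003  0.008 -1.   ] jawdeg 89.8 F [1.3 0.7 1.2] w 0.0871 q [  16.9   14.4  -34.1   -0.6  -41.2 -106.7]
units to go [ 0.09  0.16 -0.01]
```

```bash
python3 -m handwheel '[[[0.1,0.15,0,0],[0,0,0,0],[0,0,0,0],[0,0,0,0],[0,0,0,0],[0,0,0,0],[0,0,0,0],[0,0,0,0]]]' 30 20; python3 -c "
from h import *
st([.496,-.042,.074])"
```

```text
time_s: 3.35
tcp_pos: [0.5, -0.0416, 0.0803]
eef_rot: [-51.5, 89.1, 38.4]
contact_force: [0.1, 0.3, -0.9]
gripper_width: 0.0434
t3.4 p [ 0.5    -0.0416  0.0803] fing [ 0.013  0.01  -1.   ] jawdeg 89.9 F [ 0.1  0.3 -0.9] w 0.0434 q [  17.5   14.2  -33.3   -0.5  -41.6 -107.2]
units to go [-0.1  -0.01 -0.16]
```

```bash
python3 -m handwheel '[[[0,0,0,0],[0,0,0,0]]]'; python3 -c "
from h import *
st([.496,-.042,.074])
cv2.imwrite('pics/s2.png',vision.capture('side'))
crop(cv2.imread('pics/s2.png'),230,430,150,330,4,'pics/s2c.png')"
```

```text
time_s: 3.55
tcp_pos: [0.4998, -0.0416, 0.08]
eef_rot: [-50.4, 89.1, 39.4]
contact_force: [1.0, -0.1, 0.4]
gripper_width: 0.0433
t3.5 p [ 0.4998 -0.0416  0.08  ] fing [ 0.012  0.01  -1.   ] jawdeg 89.9 F [ 1.  -0.1  0.4] w 0.0433 q [  17.5   14.2  -33.4   -0.5  -41.7 -107.2]
units to go [-0.09 -0.01 -0.15]
```

```bash
python3 -m handwheel '[[[-0.1,0,0.3,0],[-0.1,0,0.6,0],[0,0,0.8,0],[0,0,0.9,0],[0,0,0.6,0],[0,0,0,0]]]' - 30; python3 -c "
from h import *
st([.487,.289,.20])
cv2.imwrite('pics/s3.png',vision.capture('side'))
crop(cv2.imread('pics/s3.png'),200,400,130,310,4,'pics/s3c.png')"
```

```text
time_s: 4.2
tcp_pos: [0.4876, -0.0428, 0.2152]
eef_rot: [-44.4, 89.3, 45.4]
contact_force: [-0.2, -1.3, -1.1]
gripper_width: 0.0429
t4.2 p [ 0.4876 -0.0428  0.2152] fing [ 0.008  0.008 -1.   ] jawdeg 89.8 F [-0.2 -1.3 -1.1] w 0.0429 q [  17.8    4.   -24.9   -0.4  -60.6 -107.8]
units to go [-0.01  8.29 -0.38]
```

```bash
python3 -m handwheel '[[[0,0.6,0,0],[0,0.9,0,0],[0,1,0,0],[0,1,0,0],[0,1,0,0],[0,1,0,0],[0,0.9,0,0],[0,0.7,0,0]]]'; python3 -c "
from h import *
st([.487,.289,.18])"
```

```text
time_s: 5.05
tcp_pos: [0.4785, 0.2455, 0.2073]
eef_rot: [55.0, 89.7, 144.3]
contact_force: [0.7, 0.3, -0.9]
gripper_width: 0.0433
t5.0 p [0.4785 0.2455 0.2073] fing [-0.004  0.003 -1.   ] jawdeg 89.3 F [ 0.7  0.3 -0.9] w 0.0433 q [  47.8    9.4  -19.6   -0.4  -61.  -138.3]
units to go [ 0.21  1.09 -0.68]
```

```bash
python3 -m handwheel '[[[0.1,0.4,0,0],[0.1,0.3,0,0],[0,0.1,0,0],[0,0,0,0]]]'; python3 -c "
from h import *
st([.487,.289,.18])
cv2.imwrite('pics/s4.png',vision.capture('side'));cv2.imwrite('pics/t4.png',vision.capture('top'))
a=cv2.imread('pics/s4.png');b=cv2.imread('pics/t4.png')
cv2.imwrite('pics/m4.png',np.hstack([cv2.resize(a[90:210,330:450],None,fx=3.3,fy=3.3),cv2.resize(b[190:310,90:210],None,fx=3.3,fy=3.3)]))"
```

```text
time_s: 5.45
tcp_pos: [0.4851, 0.2798, 0.2037]
eef_rot: [98.4, 89.5, -172.1]
contact_force: [0.3, -0.1, -1.5]
gripper_width: 0.043
t5.5 p [0.4851 0.2798 0.2037] fing [-0.009 -0.001 -1.   ] jawdeg 89.5 F [ 0.3 -0.1 -1.5] w 0.0430 q [  49.8   11.9  -16.9   -0.4  -61.6 -140.1]
units to go [ 0.05  0.23 -0.59]
```

```bash
python3 -m handwheel '[[[0,0.2,-0.3,0],[0,0,-0.6,0],[0,0,-0.7,0],[0,0,-0.5,0],[0,0,-0.3,0],[0,0,0,0]]]'; python3 -c "
from h import *
st([.487,.289,.085])"
```

```text
time_s: 6.15
tcp_pos: [0.4851, 0.2846, 0.1032]
eef_rot: [78.6, 89.6, 167.7]
contact_force: [-1.0, -0.1, -1.1]
gripper_width: 0.0431
t6.2 p [0.4851 0.2846 0.1032] fing [-0.008  0.002 -1.   ] jawdeg 89.1 F [-1.  -0.1 -1.1] w 0.0431 q [  50.1   17.9  -23.6   -0.5  -48.6 -140.6]
units to go [ 0.05  0.11 -0.45]
```

```bash
python3 -m handwheel '[[[0,0.1,-0.15,0],[0,0,-0.12,0],[0,0,-0.1,0],[0,0,-0.05,0]]]'; python3 -c "
from h import *
st([.487,.289,.085])"
```

```text
time_s: 6.55
tcp_pos: [0.4859, 0.2894, 0.0865]
eef_rot: [58.7, 89.6, 147.8]
contact_force: [0.1, -0.3, -1.6]
gripper_width: 0.0428
t6.5 p [0.4859 0.2894 0.0865] fing [-0.006  0.004 -1.   ] jawdeg 89.1 F [ 0.1 -0.3 -1.6] w 0.0428 q [  50.3   19.3  -24.3   -0.5  -46.4 -140.9]
units to go [ 0.03 -0.01 -0.04]
```

```bash
python3 -m handwheel '[[[0,0,-0.05,0],[0,0,-0.05,0]]]'; python3 -c "
from h import *
st()"; python3 -m handwheel '[[[0,0,-0.05,0],[0,0,-0.03,0]]]'; python3 -c "
from h import *
st();cv2.imwrite('pics/s5.png',vision.capture('side'))
crop(cv2.imread('pics/s5.png'),320,460,90,210,5,'pics/s5c.png')"
```

```text
time_s: 6.75
tcp_pos: [0.4868, 0.2898, 0.0849]
eef_rot: [39.8, 89.7, 128.9]
contact_force: [-7.2, -5.1, 24.6]
gripper_width: 0.043
t6.8 p [0.4868 0.2898 0.0849] fing [-0.003  0.004 -1.   ] jawdeg 89.1 F [-7.2 -5.1 24.6] w 0.0430 q [  50.4   19.4  -24.4   -0.4  -46.1 -140.9]
time_s: 6.95
tcp_pos: [0.4871, 0.2898, 0.0852]
eef_rot: [18.6, 89.7, 107.8]
contact_force: [-0.3, -0.6, 0.5]
gripper_width: 0.0432
t7.0 p [0.4871 0.2898 0.0852] fing [-0.002  0.005 -1.   ] jawdeg 89.2 F [-0.3 -0.6  0.5] w 0.0432 q [  50.4   19.4  -24.5   -0.3  -46.  -140.9]
```

```bash
python3 -m handwheel '[[[0,0,0,0],[0,0,0,0],[0,0,0,0],[0,0,0,0]]]' 57 ; python3 -c "
from h import *
st()"; python3 -m handwheel '[[[0,0,0.3,0],[0,0,0.5,0],[0,0,0.8,0],[0,0,1,0]]]'; python3 -c "
from h import *
st();cv2.imwrite('pics/s6.png',vision.capture('side'))
crop(cv2.imread('pics/s6.png'),320,460,90,210,5,'pics/s6c.png')"
```

```text
time_s: 7.4
tcp_pos: [0.4881, 0.2907, 0.0861]
eef_rot: [-5.7, 89.6, 83.6]
contact_force: [-0.2, 0.2, -0.6]
gripper_width: 0.0565
t7.4 p [0.4881 0.2907 0.0861] fing [ 0.001  0.007 -1.   ] jawdeg 89.2 F [-0.2  0.2 -0.6] w 0.0565 q [  50.4   19.3  -24.4   -0.3  -45.9 -140.9]
time_s: 7.8
tcp_pos: [0.4854, 0.2879, 0.189]
eef_rot: [101.7, 89.6, -169.2]
contact_force: [0.7, -0.1, -0.6]
gripper_width: 0.0571
t7.8 p [0.4854 0.2879 0.189 ] fing [-0.008 -0.001 -1.   ] jawdeg 89.2 F [ 0.7 -0.1 -0.6] w 0.0571 q [  50.4   13.   -17.6   -0.3  -59.7 -141. ]
```

```bash
python3 -m handwheel '[[[-0.05,-0.5,0.8,0],[-0.05,-1,0.3,0],[0,-1,0,0],[0,-1,0,0],[0,-1,0,0],[0,-1,0,0],[0,-1,0,0],[0,-1,0,0]]]' 87.5; python3 -m handwheel '[[[0,-1,0,0],[0,-1,0,0],[0,-1,0,0],[0,-1,0,0],[0,-1,0,0],[0,-0.8,0,0],[0,-0.6,0,0],[0,-0.2,0,0]]]';python3 -c "
from h import *
st([.465,-.311,.22])"
```

```text
time_s: 8.65
tcp_pos: [0.4852, -0.0147, 0.2537]
eef_rot: [-50.6, 88.8, 39.2]
contact_force: [1.9, 0.7, -0.9]
gripper_width: 0.0874
time_s: 9.45
tcp_pos: [0.4831, -0.2937, 0.2608]
eef_rot: [-64.6, 88.4, 25.1]
contact_force: [0.2, 0.5, -0.5]
gripper_width: 0.0875
t9.4 p [ 0.4831 -0.2937  0.2608] fing [ 0.026  0.012 -1.   ] jawdeg 89.7 F [ 0.2  0.5 -0.5] w 0.0875 q [-12.1   9.2 -12.3  -1.1 -67.2 -77.8]
units to go [-0.45 -0.43 -1.02]
```

```bash
python3 -m handwheel '[[[-0.2,-0.2,-0.2,0],[-0.1,-0.1,0,0],[0,0,0,0]]]'; python3 -c "
from h import *
st([.465,-.311,.22])
c=vision.get_calibration('wrist');i=vision.capture('wrist');cv2.imwrite('pics/w7.png',i)
print(proj('wrist',(.4655,-.311,.08),c))
cv2.imwrite('pics/t7.png',vision.capture('top'))
np.save('w7.npy',c['pose'])"
```

```text
time_s: 9.75
tcp_pos: [0.4697, -0.3064, 0.2526]
eef_rot: [-64.3, 88.4, 25.3]
contact_force: [0.8, 0.2, 0.1]
gripper_width: 0.0874
t9.8 p [ 0.4697 -0.3064  0.2526] fing [ 0.026  0.012 -1.   ] jawdeg 89.6 F [0.8 0.2 0.1] w 0.0874 q [-13.8   9.1 -13.5  -1.1 -66.2 -76.2]
units to go [-0.12 -0.12 -0.81]
(np.float64(309.31164396959934), np.float64(206.61919553863325))
```

```bash
python3 - <<'E'
from h import *
c=vision.get_calibration('wrist');c['pose']=np.load('w7.npy')
i=cv2.imread('pics/w7.png')
crop(i,220,520,140,300,2.6,'pics/w7c.png')
print(at_z('wrist',313,206,.08,c))
for p in((397,202),(501,196),(400,290),(499,290)):print(p,at_z('wrist',*p,.028,c))
E
```

```text
[ 0.46505636 -0.30828666  0.08      ]
(397, 202) [ 0.4751402  -0.23640007  0.028     ]
(501, 196) [ 0.4706492  -0.14746105  0.028     ]
(400, 290) [ 0.55791647 -0.22942774  0.028     ]
(499, 290) [ 0.55895373 -0.13814067  0.028     ]
```

```bash
python3 -m handwheel '[[[-0.1,-0.05,-0.4,0],[-0.05,0,-0.8,0],[0,0,-1,0],[0,0,-1,0],[0,0,-1,0],[0,0,-0.3,0],[0,0,-0.1,0]]]'; python3 -c "
from h import *
st([.465,-.308,.055])"
```

```text
time_s: 10.55
tcp_pos: [0.4679, -0.3033, 0.0679]
eef_rot: [-76.8, 87.8, 13.3]
contact_force: [0.4, 0.8, 0.4]
gripper_width: 0.0878
t10.6 p [ 0.4679 -0.3033  0.0679] fing [ 0.037  0.009 -0.999] jawdeg 90.1 F [0.4 0.8 0.4] w 0.0878 q [-13.5  19.3 -27.3  -1.5 -41.5 -75.3]
units to go [-0.07 -0.12 -0.32]
```

```bash
python3 -m handwheel '[[[-0.08,-0.12,-0.25,0],[0,0,-0.1,0],[0,0,0,0]]]'; python3 -c "
from h import *
st([.465,-.308,.055])"; python3 -m handwheel '[[[0,0,0,0],[0,0,0,0],[0,0,0,0],[0,0,0,0],[0,0,0,0],[0,0,0,0]]]' 40 15;  python3 -c "
from h import *
st([.465,-.308,.055])"
```

```text
time_s: 10.85
tcp_pos: [0.466, -0.3077, 0.0543]
eef_rot: [-78.4, 87.7, 11.9]
contact_force: [0.9, -0.6, 0.8]
gripper_width: 0.0875
t10.8 p [ 0.466  -0.3077  0.0543] fing [ 0.039  0.008 -0.999] jawdeg 90.3 F [ 0.9 -0.6  0.8] w 0.0875 q [-14.   20.4 -27.9  -1.6 -39.6 -74.5]
units to go [-0.02 -0.01  0.02]
time_s: 11.45
tcp_pos: [0.4676, -0.3084, 0.0572]
eef_rot: [-81.6, 87.5, 8.7]
contact_force: [0.6, -0.2, -0.7]
gripper_width: 0.0553
t11.4 p [ 0.4676 -0.3084  0.0572] fing [ 0.044  0.007 -0.999] jawdeg 90.2 F [ 0.6 -0.2 -0.7] w 0.0553 q [-14.1  20.1 -27.8  -1.5 -39.7 -74.5]
units to go [-0.06  0.01 -0.05]
```

```bash
python3 -m handwheel '[[[0,0,0.3,0],[0,0,0.6,0],[0,0,0.6,0],[0,0.2,0.2,0],[0.1,0.5,0,0],[0.2,0.6,0,0],[0.3,0.6,0,0],[0.3,0.5,0,0]]]' - 20;  python3 -c "
from h import *
st([.528,-.187,.063])"
```

```text
time_s: 12.25
tcp_pos: [0.5015, -0.2095, 0.1303]
eef_rot: [-80.1, 87.5, 9.8]
contact_force: [0.3, -0.7, -1.1]
gripper_width: 0.0551
t12.2 p [ 0.5015 -0.2095  0.1303] fing [ 0.043  0.007 -0.999] jawdeg 89.9 F [ 0.3 -0.7 -1.1] w 0.0551 q [ -2.4  13.2 -26.1  -0.7 -48.2 -87.2]
units to go [ 0.66  0.56 -1.68]
```

```bash
python3 -m handwheel '[[[0.3,0.25,0,0],[0.2,0.2,0,0],[0.05,0,0,0],[0,0,0,0]]]';  python3 -c "
from h import *
st([.528,-.187,.063])
a=vision.capture('side');b=vision.capture('wrist')
cv2.imwrite('pics/m8.png',np.hstack([cv2.resize(a[220:380,180:340],None,fx=3,fy=3),cv2.resize(b,None,fx=.5,fy=.5)[0:0+240,:] if 0 else cv2.resize(b[100:340,200:440],(480,480))]))"
```

```text
time_s: 12.65
tcp_pos: [0.5254, -0.1877, 0.1304]
eef_rot: [-79.7, 87.5, 10.4]
contact_force: [-0.5, -0.8, -1.5]
gripper_width: 0.0552
t12.7 p [ 0.5254 -0.1877  0.1304] fing [ 0.043  0.008 -0.999] jawdeg 90.1 F [-0.5 -0.8 -1.5] w 0.0552 q [  0.1  14.4 -24.5  -0.6 -48.7 -89.6]
units to go [ 0.07  0.02 -1.68]
```

```bash
python3 -m handwheel '[[[0,0,-0.3,0],[0,0,-0.5,0],[0,0,-0.4,0],[0,0,-0.15,0],[0,0,0,0]]]';  python3 -c "
from h import *
st([.526,-.187,.063])"
```

```text
time_s: 13.25
tcp_pos: [0.5225, -0.1905, 0.0723]
eef_rot: [-79.0, 87.5, 10.8]
contact_force: [0.5, -0.2, -1.1]
gripper_width: 0.0552
t13.2 p [ 0.5225 -0.1905  0.0723] fing [ 0.042  0.008 -0.999] jawdeg 89.8 F [ 0.5 -0.2 -1.1] w 0.0552 q [ -0.2  18.5 -28.1  -0.7 -41.  -89.5]
units to go [ 0.09  0.09 -0.23]
```

```bash
python3 -m handwheel '[[[0.08,0.08,-0.1,0],[0,0,-0.08,0],[0,0,-0.05,0]]]';  python3 -c "
from h import *
st([.526,-.187,.063])"; python3 -m handwheel '[[[0,0,-0.05,0],[0,0,-0.04,0]]]';  python3 -c "
from h import *
st([.526,-.187,.063])"
```

```text
time_s: 13.55
tcp_pos: [0.5265, -0.1875, 0.0635]
eef_rot: [-79.7, 87.4, 10.1]
contact_force: [-0.1, 0.2, -1.7]
gripper_width: 0.0549
t13.6 p [ 0.5265 -0.1875  0.0635] fing [ 0.044  0.008 -0.999] jawdeg 89.8 F [-0.1  0.2 -1.7] w 0.0549 q [  0.2  19.4 -28.3  -0.7 -39.8 -89.9]
units to go [-0.01  0.01 -0.01]
time_s: 13.75
tcp_pos: [0.5287, -0.1878, 0.0631]
eef_rot: [-82.1, 87.2, 7.8]
contact_force: [-4.2, 3.4, 18.2]
gripper_width: 0.0548
t13.8 p [ 0.5287 -0.1878  0.0631] fing [ 0.048  0.007 -0.999] jawdeg 89.9 F [-4.2  3.4 18.2] w 0.0548 q [  0.2  19.5 -28.3  -0.6 -39.5 -89.9]
units to go [-0.07  0.02 -0.  ]
```

Contact at the expected height; relax and release.

```bash
python3 -m handwheel '[[[0,0,0,0],[0,0,0,0]]]';  python3 -c "
from h import *
st()"; python3 -m handwheel '[[[0,0,0,0],[0,0,0,0],[0,0,0,0],[0,0,0,0],[0,0,0,0]]]' 72;  python3 -c "
from h import *
st();cv2.imwrite('pics/w9.png',vision.capture('wrist'))"
```

```text
time_s: 13.95
tcp_pos: [0.5298, -0.1877, 0.0645]
eef_rot: [-82.8, 87.0, 7.1]
contact_force: [0.3, -0.6, -1.1]
gripper_width: 0.055
t13.9 p [ 0.5298 -0.1877  0.0645] fing [ 0.051  0.006 -0.999] jawdeg 89.9 F [ 0.3 -0.6 -1.1] w 0.0550 q [  0.2  19.3 -28.2  -0.6 -39.5 -89.9]
time_s: 14.45
tcp_pos: [0.53, -0.1877, 0.0646]
eef_rot: [-83.0, 87.0, 7.0]
contact_force: [-0.2, 0.3, -0.5]
gripper_width: 0.0721
t14.4 p [ 0.53   -0.1877  0.0646] fing [ 0.052  0.006 -0.999] jawdeg 89.9 F [-0.2  0.3 -0.5] w 0.0721 q [  0.2  19.3 -28.2  -0.6 -39.5 -89.8]
```

```bash
python3 -m handwheel '[[[0,0,0.3,0],[0,0,0.6,0],[-0.1,0,0.8,0],[-0.1,0,0.8,0],[-0.1,0,0.8,0],[0,0,0.8,0],[0,0,0.5,0],[0,0,0,0]]]';  python3 -c "
from h import *
st();c=vision.get_calibration('wrist');np.save('w10.npy',c['pose']);cv2.imwrite('pics/w10.png',vision.capture('wrist'));cv2.imwrite('pics/s10.png',vision.capture('side'))"
```

```text
time_s: 15.3
tcp_pos: [0.5151, -0.1882, 0.2618]
eef_rot: [-84.6, 87.0, 5.3]
contact_force: [1.0, 0.3, -0.3]
gripper_width: 0.0721
t15.3 p [ 0.5151 -0.1882  0.2618] fing [ 0.053  0.005 -0.999] jawdeg 90.0 F [ 1.   0.3 -0.3] w 0.0721 q [  0.2   6.4 -15.9  -0.3 -64.7 -90.1]
```

```bash
python3 - <<'E'
from h import *
c=vision.get_calibration('wrist');c['pose']=np.load('w10.npy')
i=cv2.imread('pics/w10.png')
crop(cv2.convertScaleAbs(i,alpha=1.4,beta=0),220,480,120,345,3,'pics/w10c.png')
E
python3 -m handwheel '[[[0,0,0.8,0],[0,0,1,0],[0.3,0,0.7,0],[0.6,0,0,0],[1,0,0,0],[1,0,0,0],[1,0,0,0],[1,0,0,0]]]' 0;  python3 -c "
from h import *
st()"
```

```text
time_s: 16.2
tcp_pos: [0.7078, -0.1872, 0.3563]
eef_rot: [-76.3, 87.8, 13.5]
contact_force: [0.1, 0.3, 0.8]
gripper_width: 0.0135
t16.2 p [ 0.7078 -0.1872  0.3563] fing [ 0.037  0.009 -0.999] jawdeg 89.8 F [0.1 0.3 0.8] w 0.0135 q [  0.1  22.7  18.1  -0.5 -83.3 -90.2]
```

```bash
python3 - <<'E'
from h import *
c=vision.get_calibration('wrist');c['pose']=np.load('w10.npy')
f=lambda x,y:(220+x/3,120+y/3)
print("bridge R corner",at_z('wrist',*f(133,553),.115,c),at_z('wrist',*f(133,570),.127,c),"front at mid",at_z('wrist',*f(560,525),.115,c))
for q in((135,72),(440,45),(190,530),(458,520)): print(q,at_z('wrist',*f(*q),.028,c))
print("cup",at_z('wrist',*f(295,303),.086,c))
E
python3 -m handwheel '[[[1,0,0,0],[1,0,0,0],[1,0,0,0],[1,0,0,0],[1,0,0,0],[1,0,0,0]]]' ;  python3 -c "
from h import *
st()"
```

```text
bridge R corner [ 0.58227273 -0.22705714  0.115     ] [ 0.58023598 -0.22561123  0.127     ] front at mid [ 0.57483577 -0.12356516  0.115     ]
(135, 72) [ 0.47837693 -0.23203759  0.028     ]
(440, 45) [ 0.4709806  -0.14707437  0.028     ]
(190, 530) [ 0.62133473 -0.22051408  0.028     ]
(458, 520) [ 0.61794095 -0.1357591   0.028     ]
cup [ 0.5277066  -0.18754375  0.086     ]
time_s: 16.8
tcp_pos: [0.9393, -0.1852, 0.3365]
eef_rot: [-80.6, 88.2, 9.1]
contact_force: [86.5, 23.8, 117.5]
gripper_width: 0.0004
t16.8 p [ 0.9393 -0.1852  0.3365] fing [ 0.031  0.005 -1.   ] jawdeg 89.8 F [ 86.5  23.8 117.5] w 0.0004 q [   0.3   53.8   71.7   -0.3 -106.1  -90.6]
```

```bash
python3 -c "
from h import *
s,_,_=st();print(s['qd'],s['joint_torque']);cv2.imwrite('pics/s11.png',vision.capture('side'));st()"
```

```text
t16.8 p [ 0.9393 -0.1852  0.3365] fing [ 0.031  0.005 -1.   ] jawdeg 89.8 F [ 86.5  23.8 117.5] w 0.0004 q [   0.3   53.8   71.7   -0.3 -106.1  -90.6]
[  3.45573489  27.40807194   4.2562574   24.26212147 -21.40112282
  -2.31786503] [ -0.68163414 -92.95916319  39.77709532   4.18936685  -1.57172866
   0.13582317]
t16.9 p [ 0.9368 -0.1834  0.3184] fing [ 0.001  0.007 -1.   ] jawdeg 89.9 F [  3.6  -1.8 -15. ] w 0.0004 q [   0.4   54.6   71.    -0.4 -106.4  -90.6]
```

```bash
python3 -m handwheel '[[[0.1,0,0,0]]]' ;  python3 -c "
from h import *
st()";  python3 -m handwheel '[[[0.2,0,0,0]]]' ;  python3 -c "
from h import *
st()"
```

```text
time_s: 16.95
tcp_pos: [0.9389, -0.1825, 0.3078]
eef_rot: [56.7, 89.3, 146.6]
contact_force: [0.5, 0.2, 2.1]
gripper_width: 0.0
t16.9 p [ 0.9389 -0.1825  0.3078] fing [-0.01   0.007 -1.   ] jawdeg 89.9 F [0.5 0.2 2.1] w 0.0000 q [   0.4   55.4   71.4   -0.4 -106.6  -90.6]
time_s: 17.05
tcp_pos: [0.9427, -0.1815, 0.3009]
eef_rot: [62.6, 89.3, 152.5]
contact_force: [-0.2, 0.3, -0.8]
gripper_width: 0.0006
t17.1 p [ 0.9427 -0.1815  0.3009] fing [-0.011  0.006 -1.   ] jawdeg 89.9 F [-0.2  0.3 -0.8] w 0.0006 q [   0.5   55.9   71.6   -0.3 -106.3  -90.7]
```

```bash
python3 -m handwheel '[[[0.2,0,0.1,0],[0.2,0,0.1,0]]]' ;  python3 -c "
from h import *
st()";  python3 -m handwheel '[[[0.2,0,0.1,0],[0.2,0,0.1,0]]]' ;  python3 -c "
from h import *
st()"
```

```text
time_s: 17.25
tcp_pos: [0.9477, -0.1793, 0.3041]
eef_rot: [-67.5, 89.7, 22.4]
contact_force: [0.6, -0.5, 0.9]
gripper_width: 0.0003
t17.2 p [ 0.9477 -0.1793  0.3041] fing [ 0.004  0.002 -1.   ] jawdeg 89.9 F [ 0.6 -0.5  0.9] w 0.0003 q [ 7.000e-01  5.580e+01  7.170e+01 -1.000e-01 -1.056e+02 -9.090e+01]
time_s: 17.45
tcp_pos: [0.952, -0.1771, 0.3129]
eef_rot: [-95.2, 88.5, -5.4]
contact_force: [-0.2, 0.0, -0.0]
gripper_width: 0.0006
t17.4 p [ 0.952  -0.1771  0.3129] fing [ 0.026 -0.002 -1.   ] jawdeg 89.9 F [-0.2  0.  -0. ] w 0.0006 q [   0.9   55.4   71.7    0.2 -104.9  -91. ]
```

```bash
python3 -m handwheel '[[[0.5,0,0.3,0],[0.5,0,0.3,0],[0.5,0,0.3,0],[0.5,0,0.3,0]]]' ;  python3 -c "
from h import *
st()"
```

```text
time_s: 17.85
tcp_pos: [0.9721, -0.1658, 0.3379]
eef_rot: [-101.9, 83.9, -12.1]
contact_force: [-0.0, -0.1, 0.2]
gripper_width: 0.0003
t17.9 p [ 0.9721 -0.1658  0.3379] fing [ 0.104 -0.022 -0.994] jawdeg 89.7 F [-0.  -0.1  0.2] w 0.0003 q [   2.1   54.2   71.7    1.5 -101.6  -91.9]
```

```bash
python3 -m handwheel '[[[0.8,0,0.3,0],[1,0,0.3,0],[1,0,0.3,0],[1,0,0.3,0]]]' ;  python3 -c "
from h import *
st()"
```

```text
time_s: 18.25
tcp_pos: [1.0259, -0.1484, 0.3362]
eef_rot: [-103.0, 76.7, -13.2]
contact_force: [0.0, 0.1, 0.4]
gripper_width: 0.0004
t18.2 p [ 1.0259 -0.1484  0.3362] fing [ 0.224 -0.053 -0.973] jawdeg 89.5 F [0.  0.1 0.4] w 0.0004 q [  3.8  55.2  71.6   3.9 -93.7 -93.3]
```

```bash
python3 -m handwheel '[[[1,0,0.3,0],[1,0,0.3,0],[1,0,0.3,0],[1,0,0.3,0]]]' ;  python3 -c "
from h import *
st()"
```

```text
time_s: 18.65
tcp_pos: [1.084, -0.1314, 0.3291]
eef_rot: [-103.0, 69.4, -13.1]
contact_force: [0.5, -0.6, 0.4]
gripper_width: 0.0005
t18.6 p [ 1.084  -0.1314  0.3291] fing [ 0.343 -0.08  -0.936] jawdeg 89.1 F [ 0.5 -0.6  0.4] w 0.0005 q [  5.3  57.   71.6   6.4 -85.1 -94.8]
```

```bash
python3 -m handwheel '[[[0.8,-0.3,0.3,0]]]' ;  python3 -c "
from h import *
st()"; python3 -m handwheel '[[[-0.3,-0.3,0.2,0],[-0.8,-0.2,0.2,0],[-1,0,0,0],[-1,0,0,0],[-1,0,0,0],[-1,0,0,0]]]' ;  python3 -c "
from h import *
st()"
```

```text
time_s: 18.75
tcp_pos: [1.0945, -0.1374, 0.3283]
eef_rot: [-103.0, 67.8, -13.0]
contact_force: [-1.0, -0.8, 0.6]
gripper_width: 0.0004
t18.8 p [ 1.0945 -0.1374  0.3283] fing [ 0.368 -0.085 -0.926] jawdeg 89.1 F [-1.  -0.8  0.6] w 0.0004 q [  5.   57.3  71.6   6.7 -83.2 -94.5]
time_s: 19.35
tcp_pos: [0.8903, -0.1545, 0.3236]
eef_rot: [-103.5, 68.4, -13.2]
contact_force: [0.6, 0.7, 1.0]
gripper_width: 0.0008
t19.4 p [ 0.8903 -0.1545  0.3236] fing [ 0.359 -0.084 -0.93 ] jawdeg 89.4 F [0.6 0.7 1. ] w 0.0008 q [  5.   28.7  16.8   7.8 -57.8 -97.7]
```

```bash
cat > geo.py <<'E'
import numpy as np
from scipy.optimize import linprog
F=np.array([.686,-.139,.085])   # filler pose
def fr(l,z=None): c,s=np.cos(F[2]),np.sin(F[2]); return np.array([F[0]+c*l[0]-s*l[1],F[1]+s*l[0]+c*l[1]])
def inv(p): c,s=np.cos(F[2]),np.sin(F[2]); d=np.array(p)-F[:2]; return np.array([c*d[0]+s*d[1],-s*d[0]+c*d[1]])
def boxpts(o,R,half,n):
    g=[np.linspace(-h,h,k) for h,k in zip(half,n)]
    P=np.array(np.meshgrid(*g)).reshape(3,-1).T
    return o+P@R.T
def clear(phi,yc,lean,off=0.0,tipz=.014,tray_y_cup=.163,yawoff=0,teal=(.554,-.342),verbose=False):
    """filler frame; contact at tray y=yc; tool centre displaced off along tray y; returns min clearances bridge,cup,teal"""
    c,s=np.cos(phi),np.sin(phi); T=np.array([[c,-s],[s,c]])
    d=np.cos(yawoff)*T[:,0]+np.sin(yawoff)*T[:,1]  # lean horizontal dir
    w=np.array([-d[1],d[0],0])
    f=np.array([d[0]*np.sin(lean),d[1]*np.sin(lean),-np.cos(lean)])
    u=np.array([d[0]*np.cos(lean),d[1]*np.cos(lean),np.sin(lean)])
    con=T@np.array([-.075,yc+off])
    tip=np.r_[con,0]-np.r_[d,0]*.0095*np.cos(lean); tip[2]=tipz
    R=np.c_[f,u,w]
    L=.12
    P=boxpts(tip-f*(.066+L/2),R,(L/2,.039,.0965),(25,15,40))
    # bridge+tubs: x -110..-15,y -80..260,z .115...182
    lo=np.array([-.110,-.080,.115]);hi=np.array([-.015,.260,.19])
    def sd(P,lo,hi):
        q=np.maximum(lo-P,P-hi); o=np.linalg.norm(np.maximum(q,0),axis=1); return (o+np.minimum(q.max(1),0)).min()
    b=sd(P,lo,hi)
    def cyl(cx,cy,r,h):
        dd=np.hypot(P[:,0]-cx,P[:,1]-cy)-r; zz=P[:,2]-h
        return np.where((dd>0)&(zz>0),np.hypot(dd,zz),np.maximum(dd,zz)).min()
    cu=T@np.array([-.0315,tray_y_cup]); te=inv(teal)
    fing=0
    res=(b,cyl(*cu,.028,.086),cyl(*te,.028,.080),P[:,2].min(),cyl(*(T@np.array([-.0315,.12])),0,0)*0)
    world=fr(tip[:2]-0)
    return np.round(np.array(res[:4])*1000,1),(np.r_[fr((tip-.019*f)[:2]),(tip-.019*f)[2]]).round(4)
E
python3 - <<'E'
from geo import *
for off in(0,.055):
  for lean in(21.6,30,40):
    print("off",off,"lean",lean)
    for phi in(1.56,1.45,1.3,1.15,1.0,.8,.6,.4,.2,.05,0):
        print("  phi",phi,*clear(phi,.12,np.radians(lean),off))
E
```

```text
off 0 lean 21.6
  phi 1.56 [ 1.7 12.9 11.9 61. ] [ 0.5731 -0.2385  0.0317]
  phi 1.45 [-7.  12.9 25.8 61. ] [ 0.5628 -0.2255  0.0317]
  phi 1.3 [-14.3  12.9  40.9  61. ] [ 0.5513 -0.2061  0.0317]
  phi 1.15 [-20.1  12.9  51.4  61. ] [ 0.5428 -0.1852  0.0317]
  phi 1.0 [-23.8  12.9  57.   61. ] [ 0.5375 -0.1633  0.0317]
  phi 0.8 [-27.7  12.9  69.9  61. ] [ 0.5356 -0.1333  0.0317]
  phi 0.6 [-21.2  12.9  94.4  61. ] [ 0.5397 -0.1035  0.0317]
  phi 0.4 [-17.7  12.9 124.2  61. ] [ 0.5497 -0.0752  0.0317]
  phi 0.2 [-16.9  12.9 155.7  61. ] [ 0.5651 -0.0494  0.0317]
  phi 0.05 [-18.7  12.9 179.   61. ] [ 0.5798 -0.0323  0.0317]
  phi 0 [-19.7  12.9 186.6  61. ] [ 0.5853 -0.0271  0.0317]
off 0 lean 30
  phi 1.56 [13.3 23.4 -0.3 51.7] [ 0.5732 -0.2404  0.0305]
  phi 1.45 [ 3.7 23.4 11.5 51.7] [ 0.5628 -0.2274  0.0305]
  phi 1.3 [-4.5 23.4 25.7 51.7] [ 0.5509 -0.208   0.0305]
  phi 1.15 [-10.3  23.4  35.4  51.7] [ 0.5421 -0.187   0.0305]
  phi 1.0 [-14.6  23.4  40.5  51.7] [ 0.5366 -0.165   0.0305]
  phi 0.8 [-18.3  23.4  55.8  51.7] [ 0.5344 -0.1348  0.0305]
  phi 0.6 [-10.3  23.4  85.   5
[... 2272 characters left out ...]
1.7] [0.5788 0.0275 0.0305]
off 0.055 lean 40
  phi 1.56 [ 26.8  35.5 -12.4  39.5] [ 0.5185 -0.2462  0.0286]
  phi 1.45 [18.1 35.5 -3.9 39.5] [ 0.5077 -0.2272  0.0286]
  phi 1.3 [ 7.7 35.5  6.1 39.5] [ 0.4966 -0.1995  0.0286]
  phi 1.15 [ 8.6 35.5 18.5 39.5] [ 0.4896 -0.1705  0.0286]
  phi 1.0 [17.1 35.5 43.8 39.5] [ 0.4871 -0.1408  0.0286]
  phi 0.8 [23.6 35.5 85.1 39.5] [ 0.4907 -0.1013  0.0286]
  phi 0.6 [ 24.8  35.5 127.9  39.5] [ 0.5021 -0.0633  0.0286]
  phi 0.4 [ 21.8  35.5 169.4  39.5] [ 0.5208 -0.0282  0.0286]
  phi 0.2 [ 15.   35.5 208.2  39.5] [0.5461 0.0024 0.0286]
  phi 0.05 [  7.8  35.5 233.9  39.5] [0.5688 0.0217 0.0286]
  phi 0 [  4.8  35.5 241.6  39.5] [0.577  0.0273 0.0286]
```

```bash
python3 - <<'E'
from geo import *
import itertools
def best(phis,leans,n=6,tz=(.016,)):
    out=[]
    for lean,off,yo,yc,tipz in itertools.product(leans,(0,.03,.05,.065),np.radians((-30,-20,-10,0,10,20,30)),(.115,.125,.135),tz):
        m=min(min(clear(p,yc,np.radians(lean),off,tipz,yawoff=yo)[0][:3]) for p in phis)
        out.append((m,lean,off,round(np.degrees(yo)),yc,tipz))
    out.sort(reverse=True); print(phis,out[:n])
best((1.56,),(22,26,30,35,40)); best((1.56,1.45),(22,26,30,35)); best((1.56,1.45,1.35),(22,26,30,35)); best((1.56,),(38,42)); best((1.45,1.3),(38,42))
E
```

```text
(1.56,) [(np.float64(8.2), 22, 0.03, -10, 0.125, 0.016), (np.float64(7.9), 26, 0, -10, 0.125, 0.016), (np.float64(7.7), 26, 0, -10, 0.115, 0.016), (np.float64(7.6), 22, 0.05, -10, 0.115, 0.016), (np.float64(7.6), 22, 0.03, -10, 0.135, 0.016), (np.float64(6.9), 22, 0.03, -10, 0.115, 0.016)]
(1.56, 1.45) [(np.float64(5.9), 26, 0, -20, 0.125, 0.016), (np.float64(5.9), 22, 0.03, -20, 0.115, 0.016), (np.float64(4.2), 22, 0.05, -10, 0.135, 0.016), (np.float64(3.9), 26, 0.03, -10, 0.115, 0.016), (np.float64(3.5), 30, 0, -20, 0.115, 0.016), (np.float64(3.4), 30, 0, -10, 0.115, 0.016)]
(1.56, 1.45, 1.35) [(np.float64(3.4), 26, 0.065, 0, 0.135, 0.016), (np.float64(3.4), 22, 0.065, -10, 0.125, 0.016), (np.float64(3.2), 30, 0, -20, 0.115, 0.016), (np.float64(3.2), 26, 0, -20, 0.135, 0.016), (np.float64(2.8), 22, 0.03, -20, 0.125, 0.016), (np.float64(2.8), 22, 0, -30, 0.135, 0.016)]
(1.56,) [(np.float64(-2.6), 38, 0.065, 20, 0.135, 0.016), (np.float64(-4.5), 38, 0.065, 20, 0.125, 0.016), (np.float64(-4.5), 38, 0.065, 10, 0.135, 0.016), (np.float64(-4.7), 38, 0.05, 20, 0.135, 0.016), (np.float64(-5.0), 38, 0.065, 10, 0.125, 0.016), (np.float64(-5.9), 38, 0.05, 10, 0.135, 0.016)]
(1.45, 1.3) [(np.float64(7.1), 42, 0.065, -30, 0.135, 0.016), (np.float64(7.1), 38, 0.065, -30, 0.135, 0.016), (np.float64(1.0), 38, 0.065, 10, 0.135, 0.016), (np.float64(0.5), 38, 0.065, 10, 0.125, 0.016), (np.float64(-0.2), 42, 0.065, 10, 0.135, 0.016), (np.float64(-0.2), 42, 0.065, 10, 0.125, 0.016)]
```

```bash
python3 - <<'E'
from geo import *
for yc in (.125,.135,.145):
  for lean in(21.6,25,28):
    print("yc",yc,"lean",lean,*[ (p,clear(p,yc,np.radians(lean),.063,.015,yawoff=np.radians(3))[0][:3]) for p in(1.56,1.5,1.4,1.3,1.2)])
E
```

```text
yc 0.125 lean 21.6 (1.56, array([-3.1, 12. , 14.1])) (1.5, array([-7. , 12. , 22.6])) (1.4, array([-6.7, 12. , 35.1])) (1.3, array([-1.3, 12. , 45.8])) (1.2, array([ 2.8, 12. , 55.5]))
yc 0.125 lean 25 (1.56, array([ 1.2, 16.2,  9.1])) (1.5, array([-3.1, 16.2, 17.1])) (1.4, array([-5.9, 16.2, 29.4])) (1.3, array([ 0. , 16.2, 39.7])) (1.2, array([ 4.5, 16.2, 49.3]))
yc 0.125 lean 28 (1.56, array([ 5.8, 19.9,  4.1])) (1.5, array([ 1.3, 19.9, 12. ])) (1.4, array([-5.3, 19.9, 24. ])) (1.3, array([ 1.1, 19.9, 34.1])) (1.2, array([ 6.1, 19.9, 43.5]))
yc 0.135 lean 21.6 (1.56, array([-3.2, 11.5, 14.6])) (1.5, array([-3.5, 11.5, 23. ])) (1.4, array([ 2.9, 11.5, 35.6])) (1.3, array([ 8. , 11.5, 46.3])) (1.2, array([12. , 11.5, 58.1]))
yc 0.135 lean 25 (1.56, array([ 1.2, 15.7,  9.5])) (1.5, array([-3.4, 15.7, 17.6])) (1.4, array([ 3.6, 15.7, 29.8])) (1.3, array([ 9.2, 15.7, 40.2])) (1.2, array([13.8, 15.7, 52. ]))
yc 0.135 lean 28 (1.56, array([ 5.7, 19.4,  4.6])) (1.5, array([ 1.3, 19.4, 12.5])) (1.4, array([ 4.2, 19.4, 24.4])) (1.3, array([10.3, 19.4, 34.6])) (1.2, array([15.4, 19.4, 46.4]))
yc 0.145 lean 21.6 (1.56, array([ 1.9, 11. , 15.1])) (1.5, array([ 6.4, 11. , 23.5])) (1.4, array([12.7, 11. , 36.1])) (1.3, array([17.6, 11. , 47.6])) (1.2, array([21.3, 11. , 61.8]))
yc 0.145 lean 25 (1.56, array([ 2.2, 15.2,  9.9])) (1.5, array([ 6.6, 15.2, 18.1])) (1.4, array([13.3, 15.2, 30.3])) (1.3, array([18.8, 15.2, 41.5])) (1.2, array([23.1, 15.2, 55.9]))
yc 0.145 lean 28 (1.56, array([ 5.8, 18.9,  5.1])) (1.5, array([ 6.7, 18.9, 12.9])) (1.4, array([13.9, 18.9, 24.9])) (1.3, array([19.9, 18.9, 36. ])) (1.2, array([24.6, 18.9, 50.5]))
```

```bash
python3 -m handwheel '[[[-0.7,-0.1,0,1],[-0.7,-0.1,0,1],[-0.7,-0.1,0,1],[-0.7,-0.1,0,1],[-0.7,-0.1,0,1],[-0.7,-0.2,0,1],[-0.7,-0.2,0,1],[-0.7,-0.2,0,1]]]' 87.5;  python3 -c "
from h import *
st([.477,-.26,.10])"
```

```text
time_s: 20.15
tcp_pos: [0.6569, -0.1935, 0.326]
eef_rot: [-104.2, 67.7, 28.1]
contact_force: [1.1, -0.9, -0.1]
gripper_width: 0.0589
t20.1 p [ 0.6569 -0.1935  0.326 ] fing [ 0.334  0.178 -0.925] jawdeg 131.3 F [ 1.1 -0.9 -0.1] w 0.0589 q [ -7.4  11.3   1.  -14.4 -62.  -35.5]
units to go [-4.5  -1.66 -5.65]
```

```bash
python3 -m handwheel '[[[-0.5,-0.2,0,1],[-0.5,-0.2,0,1],[-0.5,-0.2,0,1],[-0.5,-0.2,0,1],[-0.5,-0.2,0,1],[-0.5,-0.2,0,1],[-0.5,-0.2,0,1],[-0.5,-0.2,-0.2,1]]]' 87.5;  python3 -c "
from h import *
st([.477,-.26,.10])"
```

```text
time_s: 20.95
tcp_pos: [0.4922, -0.2599, 0.3215]
eef_rot: [-106.2, 67.5, 67.8]
contact_force: [-0.3, -0.3, -0.2]
gripper_width: 0.0877
t20.9 p [ 0.4922 -0.2599  0.3215] fing [ 0.144  0.355 -0.924] jawdeg 172.9 F [-0.3 -0.3 -0.2] w 0.0877 q [-23.8  10.5   2.6 -22.7 -83.3  20.8]
units to go [-0.38 -0.   -5.54]
```

```bash
python3 -m handwheel '[[[-0.1,0,-0.4,1],[-0.1,0,-0.8,1],[-0.1,0,-0.8,0.8],[0,0,-0.8,0],[0,0,-0.8,0],[0,0,-0.6,0],[0,0,-0.3,0],[0,0,0,0]]]' 87.5;  python3 -c "
from h import *
s,p,R=st([.477,-.26,.035]);print(R[:,2].round(3))
t=p+.019*R[:,0]
for sg in(-1,1): print('finger tip',sg,(t+sg*R[:,2]*.0545).round(4),'lead',(t+sg*R[:,2]*.0545+.0095*np.cross(R[:,2],R[:,0])).round(4),'lead2',(t+sg*R[:,2]*.0545-.0095*np.cross(R[:,2],R[:,0])).round(4))
cv2.imwrite('pics/s12.png',vision.capture('side'));cv2.imwrite('pics/t12.png',vision.capture('top'))
a=cv2.imread('pics/s12.png');crop(a,160,380,200,380,3.6,'pics/s12c.png')"
```

```text
time_s: 21.75
tcp_pos: [0.4801, -0.2625, 0.1352]
eef_rot: [-107.6, 67.8, 81.2]
contact_force: [0.3, 0.1, -0.5]
gripper_width: 0.0875
t21.8 p [ 0.4801 -0.2625  0.1352] fing [ 0.058  0.373 -0.926] jawdeg -172.5 F [ 0.3  0.1 -0.5] w 0.0875 q [-23.9  20.8  -8.6 -23.1 -68.3  42.8]
units to go [-0.08  0.06 -2.5 ]
[-0.985 -0.13  -0.114]
finger tip -1 [ 0.5349 -0.2483  0.1238] lead [ 0.5364 -0.257   0.1204] lead2 [ 0.5333 -0.2396  0.1272]
finger tip 1 [ 0.4275 -0.2625  0.1113] lead [ 0.4291 -0.2712  0.1079] lead2 [ 0.426  -0.2538  0.1148]
```

```bash
python3 -m handwheel '[[[0.05,0,-0.4,0],[0.05,0,-0.7,0],[0.05,0,-0.7,0],[0,0,-0.4,0],[0,0,-0.2,0],[0,0,0,0]]]' 60;  python3 -c "
from h import *
s,p,R=st([.486,-.262,.031]);print(R[:,2].round(3))"
```

```text
time_s: 22.45
tcp_pos: [0.4921, -0.2658, 0.0443]
eef_rot: [-110.3, 68.2, 78.7]
contact_force: [-0.5, -0.0, -0.1]
gripper_width: 0.0604
t22.4 p [ 0.4921 -0.2658  0.0443] fing [ 0.073  0.364 -0.928] jawdeg -172.3 F [-0.5 -0.  -0.1] w 0.0604 q [-23.9  27.5 -11.5 -25.1 -58.6  47.6]
units to go [-0.15  0.09 -0.33]
[-0.983 -0.133 -0.129]
```

```bash
python3 -m handwheel '[[[-0.1,0.05,-0.2,0],[0,0.05,-0.1,0],[0,0,0,0]]]';  python3 -c "
from h import *
s,p,R=st([.486,-.262,.031]);print(R[:,2].round(3))
a=vision.capture('side');crop(a,160,380,200,380,3.6,'pics/s13c.png')"
```

```text
time_s: 22.75
tcp_pos: [0.489, -0.2622, 0.0336]
eef_rot: [-110.9, 68.3, 78.2]
contact_force: [0.6, -0.0, 0.2]
gripper_width: 0.06
t22.8 p [ 0.489  -0.2622  0.0336] fing [ 0.076  0.363 -0.929] jawdeg -172.3 F [ 0.6 -0.   0.2] w 0.0600 q [-23.8  27.9 -12.5 -25.6 -57.1  48.3]
units to go [-0.07  0.01 -0.07]
[-0.982 -0.133 -0.132]
```

```bash
python3 -m handwheel '[[[-0.03,0.12,-0.05,0],[-0.03,0.15,-0.02,-0.2],[-0.05,0.2,0,-0.4],[-0.06,0.2,0,-0.4]]]';  python3 -c "
from h import *
s,p,R=st([.466,-.1985,.031]);print(R[:,2].round(3))
a=vision.capture('side');crop(a,160,380,200,380,3.6,'pics/s14c.png')"
```

```text
time_s: 23.2
tcp_pos: [0.4831, -0.2356, 0.0318]
eef_rot: [-111.4, 68.4, 72.5]
contact_force: [-0.2, -1.5, -0.9]
gripper_width: 0.06
t23.2 p [ 0.4831 -0.2356  0.0318] fing [ 0.111  0.352 -0.93 ] jawdeg -177.6 F [-0.2 -1.5 -0.9] w 0.0600 q [-21.9  25.7 -16.3 -27.4 -53.1  43.3]
units to go [-0.43  0.93 -0.02]
[-0.99  -0.042 -0.134]
```

```bash
python3 -m handwheel '[[[-0.08,0.2,0,-0.4],[-0.08,0.22,0,-0.4],[-0.09,0.22,0,-0.4],[-0.09,0.22,-0.02,-0.4]]]';  python3 -c "
from h import *
s,p,R=st([.466,-.1985,.031]);print(R[:,2].round(3))
a=vision.capture('side');crop(a,160,380,200,380,3.6,'pics/s15c.png')"
```

```text
time_s: 23.65
tcp_pos: [0.4699, -0.2005, 0.0322]
eef_rot: [-112.1, 68.4, 63.4]
contact_force: [0.8, -3.0, 0.8]
gripper_width: 0.0596
t23.6 p [ 0.4699 -0.2005  0.0322] fing [ 0.165  0.329 -0.93 ] jawdeg 174.1 F [ 0.8 -3.   0.8] w 0.0596 q [-19.1  22.  -22.  -29.8 -47.1  35.3]
units to go [-0.1   0.05 -0.03]
[-0.985  0.103 -0.138]
```

```bash
python3 -m handwheel '[[[-0.07,0.27,-0.02,-0.5],[-0.06,0.27,0,-0.55],[-0.04,0.28,-0.02,-0.55],[-0.03,0.28,0,-0.55]]]';  python3 -c "
from h import *
s,p,R=st();print(R[:,2].round(3))
a=vision.capture('side');crop(a,160,380,200,380,3.6,'pics/s16c.png');cv2.imwrite('pics/s16.png',a);a=vision.capture('top');crop(a,250,470,140,320,3.6,'pics/t16c.png')"
```

```text
time_s: 24.1
tcp_pos: [0.4612, -0.1569, 0.0316]
eef_rot: [-112.5, 68.5, 52.0]
contact_force: [-1.0, -0.7, -0.9]
gripper_width: 0.0596
t24.1 p [ 0.4612 -0.1569  0.0316] fing [ 0.226  0.288 -0.931] jawdeg 163.0 F [-1.  -0.7 -0.9] w 0.0596 q [-13.8  17.9 -28.5 -32.  -39.   22.5]
[-0.947  0.289 -0.14 ]
```

```bash
python3 - <<'E'
from h import *
a=cv2.imread('pics/s16.png')
crop(cv2.convertScaleAbs(a,alpha=1.8,beta=10),270,370,270,370,6,'pics/s16z.png')
f=lambda x,y:(160+x/3.6,200+y/3.6)
A=at_z('side',*f(597,570),0);B=at_z('side',*f(470,378),0);print(A,B,np.degrees(np.arctan2(*(B-A)[1::-1])))
E
```

```text
[ 0.68708082 -0.22446563  0.        ] [ 5.47055441e-01 -1.66354684e-01  1.11022302e-16] 157.46140534292954
```

```bash
python3 - <<'E'
from geo import *
for lo in(-13,0):
    print([ (p,clear(p,.145,np.radians(21.6),.051,.013,yawoff=np.radians(lo))[0][0]) for p in(1.1,1.,.9,.8,.7,.6,.5,.4)])
E
python3 -m handwheel '[[[-0.01,0.28,-0.02,-0.6],[0,0.28,0,-0.6],[0.01,0.28,-0.02,-0.6],[0.03,0.28,0,-0.6]]]';  python3 -c "
from h import *
s,p,R=st();print(R[:,2].round(3))
a=vision.capture('side');crop(cv2.convertScaleAbs(a,alpha=1.5,beta=0),200,380,200,360,4,'pics/s17c.png');cv2.imwrite('pics/s17.png',a)"
```

```text
[(1.1, np.float64(28.5)), (1.0, np.float64(32.0)), (0.9, np.float64(34.2)), (0.8, np.float64(34.8)), (0.7, np.float64(34.1)), (0.6, np.float64(32.1)), (0.5, np.float64(28.8)), (0.4, np.float64(24.2))]
[(1.1, np.float64(15.7)), (1.0, np.float64(17.8)), (0.9, np.float64(18.6)), (0.8, np.float64(18.1)), (0.7, np.float64(16.4)), (0.6, np.float64(13.4)), (0.5, np.float64(9.4)), (0.4, np.float64(4.6))]
time_s: 24.6
tcp_pos: [0.4624, -0.1135, 0.0306]
eef_rot: [-112.7, 68.6, 40.0]
contact_force: [-3.8, -2.8, 1.8]
gripper_width: 0.06
t24.6 p [ 0.4624 -0.1135  0.0306] fing [ 0.279  0.234 -0.931] jawdeg 151.2 F [-3.8 -2.8  1.8] w 0.0600 q [ -5.3  14.5 -34.4 -31.8 -29.4   4.3]
[-0.868  0.477 -0.14 ]
```

```bash
cat > kin.py <<'E'
import numpy as np
from scipy.optimize import least_squares
D=[((.2551,-.6246,.2449),(-51.3,20.6,.6,-70.1)),((.3823,-.2985,.2401),(-14.9,2.9,-22.6,-64.8)),((.4956,-.0346,.2406),(18.4,3.9,-21.4,-64.7)),
((.4923,-.0485,.0743),(16.9,14.4,-34.1,-41.2)),((.4859,.2894,.0865),(50.3,19.3,-24.3,-46.4)),((.4852,.2879,.189),(50.4,13.,-17.6,-59.7)),
((.4831,-.2937,.2608),(-12.1,9.2,-12.3,-67.2)),((.530,-.1877,.0646),(.2,19.3,-28.2,-39.5)),((.5151,-.1882,.2618),(.2,6.4,-15.9,-64.7)),
((.7078,-.1872,.3563),(.1,22.7,18.1,-83.3)),((.9368,-.1834,.3184),(.4,54.6,71.,-106.4)),((.8903,-.1545,.3236),(5.0,28.7,16.8,-57.8)),((1.084,-.1314,.3291),(5.3,57.,71.6,-85.1))]
def fk(p,q):
    a,h,L1,L2,e,L3,d=p; q2,q3,q5=np.radians(q[1:4]); b=q2-q3; g=b-q5
    r=a+L1*np.sin(q2)+L2*np.cos(b)+e*np.sin(b)+L3*np.cos(g)
    z=h+L1*np.cos(q2)-L2*np.sin(b)+e*np.cos(b)-L3*np.sin(g)
    q1=np.radians(q[0]); x=r*np.cos(q1)+d*np.sin(q1); y=r*np.sin(q1)-d*np.cos(q1)
    return np.array([x,y,z])
def fit():
    R=least_squares(lambda p:np.concatenate([fk(p,q)-x for x,q in D]),[.1,.4,.4,.4,0,.25,.19],loss="soft_l1",f_scale=.003)
    return R
if __name__=="__main__":
    R=fit();print(R.x.round(4),np.abs(R.fun).max());print(R.fun.reshape(-1,3).round(4)[-5:])
E
python3 kin.py
```

```text
[-3.400e-03  2.260e-01  5.977e-01  4.675e-01 -4.000e-04  3.809e-01
  1.901e-01] 0.04160942347605007
[[ 0.0011 -0.0001 -0.    ]
 [-0.0003 -0.0017  0.0025]
 [-0.0031 -0.0002  0.0045]
 [-0.0039  0.0412 -0.0274]
 [ 0.0065  0.0416 -0.0192]]
```

```bash
cat > chk.py <<'E'
import numpy as np
from geo import boxpts,inv,F
def sdbox(P,lo,hi):
    q=np.maximum(lo-P,P-hi); return (np.linalg.norm(np.maximum(q,0),axis=1)+np.minimum(q.max(1),0)).min()
def cyl(P,cx,cy,r,h):
    dd=np.hypot(P[:,0]-cx,P[:,1]-cy)-r; zz=P[:,2]-h
    return np.where((dd>0)&(zz>0),np.hypot(dd,zz),np.maximum(dd,zz)).min()
def check(p,R,w,T=None,cupy=.163):
    "p tcp, R tool; clearances of body+fingers: bridge, weight, roll, cup; lowest"
    f=R[:,0]; L=.14
    B=boxpts(p-f*(.047+L/2),R,(L/2,.039,.0965),(25,15,40))
    Fi=np.vstack([boxpts(p+f*(.019-.033)+s*R[:,2]*(w/2+.0105),R,(.033,.0095,.0105),(15,5,5)) for s in(-1,1)])
    A=np.vstack([B,Fi]); c,s=np.cos(F[2]),np.sin(F[2]); d=A[:,:2]-F[:2]
    Af=np.c_[c*d[:,0]+s*d[:,1],-s*d[:,0]+c*d[:,1],A[:,2]]
    o={"bridge":sdbox(Af,np.array([-.11,-.08,.115]),np.array([-.015,.26,.19])),"weight":cyl(A,.375,-.018,.017,.048),"roll":cyl(A,.3627,-.1495,.036,.030),"low":A[:,2].min(),"yellow":cyl(A,.341,-.244,.028,.08),"bodylow":B[:,2].min()}
    if T is not None:
        c,s=np.cos(T),np.sin(T); cu=F[:2]+np.array([c*-.0315-s*cupy,s*-.0315+c*cupy]); o["cup"]=cyl(A,*cu,.028,.086)
    return {k:round(v*1000,1) for k,v in o.items()}
E
python3 - <<'E'
from h import *; from chk import *
s,p,R=st(); 
for k in range(0,7):
    th=-.1*k; c,sn=np.cos(th),np.sin(th); Q=np.array([[c,-sn,0],[sn,c,0],[0,0,1]])
    P=np.r_[F[:2],0]+Q@(p-np.r_[F[:2],0]); print(k,P.round(3),check(P,Q@R,.06,.985+th))
E
```

```text
t24.6 p [ 0.4621 -0.1121  0.0307] fing [ 0.28   0.234 -0.931] jawdeg 151.0 F [-1.   3.  -1.1] w 0.0599 q [ -5.2  14.5 -34.6 -31.9 -29.3   4. ]
0 [ 0.462 -0.112  0.031] {'bridge': np.float64(29.6), 'weight': np.float64(27.8), 'roll': np.float64(18.6), 'low': np.float64(2.6), 'yellow': np.float64(79.7), 'bodylow': np.float64(47.8), 'cup': np.float64(20.0)}
1 [ 0.466 -0.09   0.031] {'bridge': np.float64(27.7), 'weight': np.float64(15.9), 'roll': np.float64(30.7), 'low': np.float64(2.6), 'yellow': np.float64(103.3), 'bodylow': np.float64(47.8), 'cup': np.float64(20.0)}
2 [ 0.472 -0.068  0.031] {'bridge': np.float64(24.6), 'weight': np.float64(3.8), 'roll': np.float64(51.8), 'low': np.float64(2.6), 'yellow': np.float64(124.4), 'bodylow': np.float64(47.8), 'cup': np.float64(20.0)}
3 [ 0.48  -0.047  0.031] {'bridge': np.float64(20.2), 'weight': np.float64(-0.2), 'roll': np.float64(73.5), 'low': np.float64(2.6), 'yellow': np.float64(142.7), 'bodylow': np.float64(47.8), 'cup': np.float64(20.0)}
4 [ 0.49  -0.027  0.031] {'bridge': np.float64(14.8), 'weight': np.float64(15.7), 'roll': np.float64(93.6), 'low': np.float64(2.6), 'yellow': np.float64(158.0), 'bodylow': np.float64(47.8), 'cup': np.float64(20.0)}
5 [ 0.502 -0.008  0.031] {'bridge': np.float64(8.0), 'weight': np.float64(42.6), 'roll': np.float64(111.6), 'low': np.float64(2.6), 'yellow': np.float64(171.4), 'bodylow': np.float64(47.8), 'cup': np.float64(20.0)}
6 [0.516 0.01  0.031] {'bridge': np.float64(1.2), 'weight': np.float64(67.8), 'roll': np.float64(127.1), 'low': np.float64(2.6), 'yellow': np.float64(186.6), 'bodylow': np.float64(47.8), 'cup': np.float64(20.0)}
```

```bash
python3 - <<'E'
from h import *; from chk import *
s,p,R=st(pr=False); 
for sh in(.012,.018):
  for k in range(1,6):
    th=-.1*k; c,sn=np.cos(th),np.sin(th); Q=np.array([[c,-sn,0],[sn,c,0],[0,0,1]])
    q=p+sh*np.array([.83,-.56,0])
    P=np.r_[F[:2],0]+Q@(q-np.r_[F[:2],0]); o=check(P,Q@R,.06,.985+th); print(sh,k,P.round(3),o["bridge"],o["weight"],o["cup"])
E
```

```text
0.012 1 [ 0.475 -0.098  0.031] 19.8 20.5 20.3
0.012 2 [ 0.48  -0.077  0.031] 17.6 7.4 20.3
0.012 3 [ 0.488 -0.056  0.031] 14.0 -0.2 20.3
0.012 4 [ 0.497 -0.037  0.031] 9.3 14.1 20.3
0.012 5 [ 0.508 -0.019  0.031] 4.1 41.0 20.3
0.018 1 [ 0.48  -0.101  0.031] 15.7 24.1 20.5
0.018 2 [ 0.485 -0.081  0.031] 13.8 10.7 20.5
0.018 3 [ 0.491 -0.061  0.031] 10.8 -0.2 20.5
0.018 4 [ 0.5   -0.042  0.031] 6.7 13.3 20.5
0.018 5 [ 0.511 -0.024  0.031] 2.6 40.2 20.5
```

```bash
cat >> chk.py <<'E'
def tool(Tyaw,yc,off,lean,yawoff,leadz,w):
    "level jaw tool in contact: lead point of pin-side finger at tray y=yc; returns p,R (world)"
    a=Tyaw+yawoff; d=np.array([np.cos(a),np.sin(a),0]); z=np.array([-d[1],d[0],0])  # +z to free end
    f=d*np.sin(lean)+np.array([0,0,-np.cos(lean)]); y=np.cross(z,f)
    R=np.c_[f,y,z]
    u=d*np.cos(lean)+np.array([0,0,np.sin(lean)])
    t=np.array([np.cos(Tyaw),np.sin(Tyaw)]); n=np.array([-t[1],t[0]])
    lead=np.r_[F[:2]+t*-.075+n*yc,leadz]   # outer pin-ward corner touches
    tip=lead-.0095*u+z*(w/2+.021)
    if yawoff<0: tip=lead-.0095*u-z*(w/2+.021)
    return tip-.019*f,R
def wristdist(p,R):
    c=p-.381*R[:,0]; r=np.sqrt(max(c[0]**2+c[1]**2-.19**2,0)); return np.hypot(r,c[2]-.226)
E
python3 - <<'E'
from chk import *
for lean,w,yc,yo,lz in((25,.06,.125,3,.017),(30,.06,.125,3,.017),(34,.06,.125,3,.017),(37,.06,.125,3,.017),(37,.06,.125,3,.014),(37,.0,.125,3,.014)):
    print(lean,w,yc,lz)
    for phi in(.9,.7,.5,.4,.3,.2,.1,.05,0):
        p,R=tool(F[2]+phi,yc,0,np.radians(lean),np.radians(yo),lz,w)
        o=check(p,R,w,F[2]+phi); print("  ",phi,p.round(3),{k:float(o[k]) for k in("bridge","weight","cup","low")},"wd",wristdist(p,R).round(3))
E
```

```text
25 0.06 0.125 0.017
   0.9 [ 0.488 -0.121  0.03 ] {'bridge': 5.3, 'weight': 55.6, 'cup': 18.9, 'low': 9.0} wd 0.467
   0.7 [ 0.496 -0.082  0.03 ] {'bridge': 6.6, 'weight': 24.4, 'cup': 18.9, 'low': 9.0} wd 0.421
   0.5 [ 0.511 -0.045  0.03 ] {'bridge': 3.4, 'weight': 22.8, 'cup': 18.9, 'low': 9.0} wd 0.389
   0.4 [ 0.521 -0.028  0.03 ] {'bridge': -0.0, 'weight': 47.1, 'cup': 18.9, 'low': 9.0} wd 0.381
   0.3 [ 0.533 -0.012  0.03 ] {'bridge': -2.1, 'weight': 69.9, 'cup': 18.9, 'low': 9.0} wd 0.377
   0.2 [0.546 0.002 0.03 ] {'bridge': -6.0, 'weight': 90.7, 'cup': 18.9, 'low': 9.0} wd 0.38
   0.1 [0.561 0.016 0.03 ] {'bridge': -11.3, 'weight': 109.2, 'cup': 18.9, 'low': 9.0} wd 0.388
   0.05 [0.569 0.022 0.03 ] {'bridge': -12.7, 'weight': 117.5, 'cup': 18.9, 'low': 9.0} wd 0.394
   0 [0.577 0.027 0.03 ] {'bridge': -16.5, 'weight': 125.3, 'cup': 18.9, 'low': 9.0} wd 0.401
30 0.06 0.125 0.017
   0.9 [ 0.487 -0.122  0.029] {'bridge': 10.3, 'weight': 57.0, 'cup': 19.7, 'low': 7.5} wd 0.464
   0.7 [ 0.495 -0.083  0.029] {'bridge': 12.3, 'weight': 22.8, 'cup': 19.7, 'low': 7.5} wd 0.408
   0
[... 3472 characters left out ...]
': 17.4, 'low': 2.6} wd 0.425
   0.5 [ 0.527 -0.071  0.023] {'bridge': 8.2, 'weight': 24.3, 'cup': 17.4, 'low': 2.6} wd 0.367
   0.4 [ 0.534 -0.055  0.023] {'bridge': 8.6, 'weight': 29.7, 'cup': 17.4, 'low': 2.6} wd 0.343
   0.3 [ 0.543 -0.04   0.023] {'bridge': 7.9, 'weight': 47.0, 'cup': 17.4, 'low': 2.6} wd 0.325
   0.2 [ 0.554 -0.027  0.023] {'bridge': 6.1, 'weight': 65.3, 'cup': 17.4, 'low': 2.6} wd 0.314
   0.1 [ 0.566 -0.014  0.023] {'bridge': 3.6, 'weight': 81.6, 'cup': 17.4, 'low': 2.6} wd 0.311
   0.05 [ 0.572 -0.008  0.023] {'bridge': 2.6, 'weight': 88.9, 'cup': 17.4, 'low': 2.6} wd 0.312
   0 [ 0.579 -0.003  0.023] {'bridge': 1.7, 'weight': 95.7, 'cup': 17.4, 'low': 2.6} wd 0.315
```

```bash
python3 -m handwheel '[[[-0.15,-0.25,0.05,0],[-0.1,-0.15,0.4,0],[-0.05,-0.05,0.8,0],[0,0,1,0],[0,0,1,0],[0,0,1,-0.5],[0,0,1,-1],[0,0,1,-1]]]';  python3 -c "
from h import *
s,p,R=st();print(R[:,2].round(3))
cv2.imwrite('pics/s18.png',vision.capture('side'));cv2.imwrite('pics/t18.png',vision.capture('top'))
crop(cv2.convertScaleAbs(cv2.imread('pics/s18.png'),alpha=1.5,beta=0),200,380,200,360,4,'pics/s18c.png')"
```

```text
time_s: 25.45
tcp_pos: [0.445, -0.138, 0.2868]
eef_rot: [-111.8, 69.3, 28.6]
contact_force: [0.4, -0.0, -0.1]
gripper_width: 0.0598
t25.4 p [ 0.445  -0.138   0.2868] fing [ 0.31   0.169 -0.936] jawdeg 139.2 F [ 0.4 -0.  -0.1] w 0.0598 q [ -2.   -8.9 -25.3 -12.5 -56.3 -32.2]
[-0.75   0.648 -0.131]
```

```bash
python3 -m handwheel '[[[0.3,0,0.5,-1],[0.5,0,0.4,-1],[0.7,0,0.1,-1],[0.7,0,0,-1],[0.7,0,0,-1],[0.7,0,0,-1],[0.7,0,0,-1],[0.7,0,0,-1]]]';  python3 -m handwheel '[[[0.7,0,0,-1],[0.7,0,0,-1],[0.7,0,0,-1],[0.7,0,0,-1],[0.7,0,0,-1],[0.6,0,0,-1],[0.5,0,0,-1],[0.4,0,0,-1]]]'; python3 -c "
from h import *
s,p,R=st();print(R[:,2].round(3))"
```

```text
time_s: 26.35
tcp_pos: [0.6498, -0.1496, 0.3405]
eef_rot: [-115.0, 68.7, -14.9]
contact_force: [0.5, -0.0, -0.2]
gripper_width: 0.0598
time_s: 27.15
tcp_pos: [0.8555, -0.1664, 0.3365]
eef_rot: [-119.0, 69.0, -59.8]
contact_force: [-0.3, 0.2, 0.5]
gripper_width: 0.0598
t27.1 p [ 0.8555 -0.1664  0.3365] fing [ 0.18  -0.309 -0.934] jawdeg 57.6 F [-0.3  0.2  0.5] w 0.0598 q [   9.1   30.6   16.7   20.9  -69.5 -136.1]
[ 0.528  0.831 -0.174]
```

```bash
python3 -m handwheel '[[[0.7,0,0,-0.8],[0.8,0,0,-0.8],[0.8,0,0,-0.4],[0.7,0,0,0],[0.5,0,0,0]]]';  python3 -c "
from h import *
s,p,R=st();print(R[:,2].round(3))"
```

```text
time_s: 27.65
tcp_pos: [0.9966, -0.1782, 0.3327]
eef_rot: [-121.8, 69.2, -72.6]
contact_force: [1.9, 0.2, 0.4]
gripper_width: 0.0599
t27.6 p [ 0.9966 -0.1782  0.3327] fing [ 0.106 -0.339 -0.935] jawdeg 47.5 F [1.9 0.2 0.4] w 0.0599 q [   7.4   54.6   61.4   20.5  -92.8 -136.5]
[ 0.664  0.724 -0.187]
```

```bash
python3 -m handwheel '[[[0.2,0,0.05,0],[0.15,0,0.05,0],[0.15,0,0.05,0],[0.2,0,0.1,0],[0.3,0,0.15,0],[0.4,0,0.2,0]]]';  python3 -c "
from h import *
s,p,R=st();print(R[:,2].round(3))"
```

```text
time_s: 28.25
tcp_pos: [1.0185, -0.1887, 0.3243]
eef_rot: [-121.9, 68.3, -71.9]
contact_force: [-0.3, 0.2, 0.0]
gripper_width: 0.0599
t28.2 p [ 1.0185 -0.1887  0.3243] fing [ 0.115 -0.351 -0.929] jawdeg 48.2 F [-0.3  0.2  0. ] w 0.0599 q [   6.8   60.3   71.7   21.4  -96.5 -133.4]
[ 0.654  0.731 -0.195]
```

```bash
python3 -m handwheel '[[[0.6,0,0.3,0],[0.8,0,0.35,0],[1,0,0.4,0],[1,0,0.4,0]]]';  python3 -c "
from h import *
s,p,R=st();print(R[:,2].round(3))"
```

```text
time_s: 28.65
tcp_pos: [1.0592, -0.1822, 0.3467]
eef_rot: [-108.8, 63.7, -57.8]
contact_force: [0.5, 0.5, 0.2]
gripper_width: 0.0599
t28.6 p [ 1.0592 -0.1822  0.3467] fing [ 0.236 -0.375 -0.896] jawdeg 49.2 F [0.5 0.5 0.2] w 0.0599 q [   7.6   60.    71.7   23.8  -90.  -134.1]
[ 0.647  0.749 -0.143]
```

```bash
python3 -m handwheel '[[[1,0,0.3,-0.6],[1,0,0.3,-0.6],[1,0,0.3,-0.6],[1,0,0.3,-0.6]]]';  python3 -c "
from h import *
s,p,R=st();print(R[:,2].round(3))"
```

```text
time_s: 29.05
tcp_pos: [1.096, -0.1755, 0.3485]
eef_rot: [-96.4, 57.1, -56.2]
contact_force: [0.1, -0.0, -0.1]
gripper_width: 0.0601
t29.1 p [ 1.096  -0.1755  0.3485] fing [ 0.302 -0.451 -0.84 ] jawdeg 39.2 F [ 0.1 -0.  -0.1] w 0.0601 q [   8.9   62.2   71.7   29.6  -85.1 -147.5]
[ 0.773  0.631 -0.061]
```

```bash
python3 -m handwheel '[[[1,0,0.3,-0.8],[0.8,0,0.3,-0.8]]]';  python3 -c "
from h import *
s,p,R=st();print(R[:,2].round(3),np.degrees(np.arccos(-R[2,0])))"; python3 -m handwheel '[[[-0.3,0,0,0.5],[-0.6,0,0,0.8],[-0.8,0,0,1],[-0.8,0,0,1],[-0.8,0,0,1],[-0.8,0,0,1]]]'; python3 -c "
from h import *
s,p,R=st();print(R[:,2].round(3),np.degrees(np.arccos(-R[2,0])))"
```

```text
time_s: 29.25
tcp_pos: [1.1056, -0.1734, 0.3482]
eef_rot: [-91.2, 54.0, -58.3]
contact_force: [-0.3, 1.1, -0.6]
gripper_width: 0.0602
t29.2 p [ 1.1056 -0.1734  0.3482] fing [ 0.309 -0.5   -0.809] jawdeg 32.7 F [-0.3  1.1 -0.6] w 0.0602 q [   9.6   63.4   71.7   33.2  -84.1 -155.9]
[ 0.841  0.541 -0.013] 35.98850432902798
time_s: 29.85
tcp_pos: [0.9655, -0.1634, 0.3388]
eef_rot: [-91.4, 53.6, -33.1]
contact_force: [0.4, -1.0, 0.6]
gripper_width: 0.0601
t29.9 p [ 0.9655 -0.1634  0.3388] fing [ 0.497 -0.324 -0.805] jawdeg 58.0 F [ 0.4 -1.   0.6] w 0.0601 q [   8.    30.4    6.1   35.4  -42.3 -151.5]
[ 0.53   0.848 -0.015] 36.417706152593134
```

```bash
python3 -c "
from h import *
a=cv2.imread('pics/t18.png');crop(cv2.convertScaleAbs(a,alpha=1.5,beta=0),240,440,150,330,4,'pics/t18c.png')"; python3 -m handwheel '[[[-0.8,0,0,1],[-0.8,0,0,1],[-0.8,0,0,1],[-0.8,0,0,1],[-0.8,0,0,1],[-0.8,0,0,1],[-0.8,0,0,1],[-0.8,0,0,1]]]'; python3 -c "
from h import *
s,p,R=st();print(R[:,2].round(3),np.degrees(np.arccos(-R[2,0])))"
```

```text
time_s: 30.65
tcp_pos: [0.7014, -0.1558, 0.3619]
eef_rot: [-91.1, 51.3, 9.5]
contact_force: [-0.6, -2.5, 0.4]
gripper_width: 0.0598
t30.6 p [ 0.7014 -0.1558  0.3619] fing [ 0.616  0.103 -0.781] jawdeg 100.3 F [-0.6 -2.5  0.4] w 0.0598 q [ -0.5   4.2 -11.2 -10.4 -36.8 -72.8]
[-0.179  0.984 -0.012] 38.65742565826539
```

```bash
python3 - <<'E'
from h import *
f=lambda x,y:(240+x/4,150+y/4)
A=at_z('top',*f(410,450),.028);B=at_z('top',*f(300,362),.028);C=at_z('top',*f(545,247),.028);cu=at_z('top',*f(408,335),.086)
print(A,B,C,cu,np.linalg.norm(A-B)); d=A-C;print("T",np.degrees(np.arctan2(d[1],d[0]))-90); e=B-A;print("T2",np.degrees(np.arctan2(e[1],e[0])))
T=np.radians(np.degrees(np.arctan2(d[1],d[0]))-90); t=np.array([np.cos(T),np.sin(T)]);n=np.array([-t[1],t[0]])
print("origin",A[:2]+.075*t-.21*n, B[:2]-.012*t-.21*n)
E
```

```text
[ 0.46685518 -0.09408273  0.028     ] [ 0.51912323 -0.02900106  0.028     ] [ 0.58816654 -0.1751245   0.028     ] [ 0.52818549 -0.09096548  0.086     ] 0.0834719888732279
T 56.25518993060524
T2 51.23153899742169
origin [ 0.68313648 -0.14837267] [ 0.68707647 -0.15563323]
```

```bash
python3 - <<'E'
from chk import *
import chk
for w,yc in((.06,.110),(.04,.115),(.04,.105),(.02,.115)):
    print(w,yc)
    for phi in(.88,.7,.5,.3,.2,.1,.05,0):
        p,R=tool(F[2]+phi,yc,0,np.radians(36.5),np.radians(2),.016,w)
        o=check(p,R,w,F[2]+phi); print("  ",phi,p.round(3),{k:float(o[k]) for k in("bridge","weight","cup","low")},"wd",wristdist(p,R).round(3))
E
```

```text
0.06 0.11
   0.88 [ 0.5   -0.126  0.026] {'bridge': 8.2, 'weight': 64.6, 'cup': 26.1, 'low': 4.7} wd 0.467
   0.7 [ 0.505 -0.093  0.026] {'bridge': 13.1, 'weight': 33.9, 'cup': 26.1, 'low': 4.7} wd 0.406
   0.5 [ 0.518 -0.058  0.026] {'bridge': 14.4, 'weight': 14.4, 'cup': 26.1, 'low': 4.7} wd 0.35
   0.3 [ 0.537 -0.026  0.026] {'bridge': 11.4, 'weight': 50.3, 'cup': 26.1, 'low': 4.7} wd 0.313
   0.2 [ 0.549 -0.012  0.026] {'bridge': 8.4, 'weight': 68.4, 'cup': 26.1, 'low': 4.7} wd 0.306
   0.1 [0.562 0.001 0.026] {'bridge': 5.4, 'weight': 84.4, 'cup': 26.1, 'low': 4.7} wd 0.306
   0.05 [0.57  0.007 0.026] {'bridge': 2.8, 'weight': 91.6, 'cup': 26.1, 'low': 4.7} wd 0.31
   0 [0.577 0.013 0.026] {'bridge': 0.3, 'weight': 98.2, 'cup': 26.1, 'low': 4.7} wd 0.315
0.04 0.115
   0.88 [ 0.504 -0.129  0.026] {'bridge': 4.6, 'weight': 68.6, 'cup': 19.4, 'low': 4.7} wd 0.472
   0.7 [ 0.509 -0.097  0.026] {'bridge': 10.0, 'weight': 38.8, 'cup': 19.4, 'low': 4.7} wd 0.411
   0.5 [ 0.521 -0.062  0.026] {'bridge': 12.0, 'weight': 17.6, 'cup': 19.4, 'low': 4.7} wd 0.355
   0.3 [ 0.539 -0.031  0.026
[... 1304 characters left out ...]
': 17.1, 'low': 4.7} wd 0.483
   0.7 [ 0.516 -0.103  0.026] {'bridge': 4.5, 'weight': 48.6, 'cup': 17.1, 'low': 4.7} wd 0.422
   0.5 [ 0.527 -0.07   0.026] {'bridge': 7.7, 'weight': 25.0, 'cup': 17.1, 'low': 4.7} wd 0.365
   0.3 [ 0.543 -0.04   0.026] {'bridge': 7.2, 'weight': 50.4, 'cup': 17.1, 'low': 4.7} wd 0.325
   0.2 [ 0.554 -0.026  0.026] {'bridge': 5.8, 'weight': 68.6, 'cup': 17.1, 'low': 4.7} wd 0.315
   0.1 [ 0.566 -0.014  0.026] {'bridge': 3.3, 'weight': 84.6, 'cup': 17.1, 'low': 4.7} wd 0.313
   0.05 [ 0.572 -0.008  0.026] {'bridge': 1.4, 'weight': 91.7, 'cup': 17.1, 'low': 4.7} wd 0.315
   0 [ 0.579 -0.002  0.026] {'bridge': 0.3, 'weight': 98.4, 'cup': 17.1, 'low': 4.7} wd 0.318
```

```bash
python3 -m handwheel '[[[-0.6,0,0,1],[-0.7,0,0,1],[-0.7,0,0,1],[-0.7,0,0,1],[-0.7,0,0,1],[-0.6,0,0,1],[-0.5,0,0,1],[-0.4,0,0,1]]]';  python3 -c "
from h import *
s,p,R=st([.480,-.147,.10]);print(R[:,2].round(3),np.degrees(np.arccos(-R[2,0])))"
```

```text
time_s: 31.45
tcp_pos: [0.4993, -0.153, 0.3867]
eef_rot: [-94.5, 49.5, 48.9]
contact_force: [1.1, -0.3, 0.9]
gripper_width: 0.06
t31.4 p [ 0.4993 -0.153   0.3867] fing [ 0.427  0.49  -0.76 ] jawdeg 142.3 F [ 1.1 -0.3  0.9] w 0.0600 q [-25.5  -0.4  -2.7 -39.7 -78.2  -6. ]
units to go [-0.48  0.15 -7.17]
[-0.79   0.611 -0.051] 40.520048692035
```

```bash
python3 -m handwheel '[[[-0.2,0.05,-0.6,0.5],[-0.15,0.1,-0.9,0.5],[-0.1,0,-1,0],[0,0,-1,0],[0,0,-1,0],[0,0,-0.8,0],[0,0,-0.5,0],[0,0,0,0]]]';  python3 -c "
from h import *; from chk import *
s,p,R=st([.480,-.147,.030]);print(R[:,2].round(3),np.degrees(np.arccos(-R[2,0])))
for q in((.48,-.145),(.485,-.14),(.49,-.132)): print(check(np.r_[q,.030],R,.06,.96))
a=vision.capture('side');crop(cv2.convertScaleAbs(a,alpha=1.5,beta=0),180,380,180,340,4,'pics/s19c.png')"
```

```text
time_s: 32.25
tcp_pos: [0.4846, -0.1525, 0.1618]
eef_rot: [-98.3, 49.6, 51.2]
contact_force: [0.2, 0.3, 0.8]
gripper_width: 0.0598
t32.2 p [ 0.4846 -0.1525  0.1618] fing [ 0.407  0.505 -0.761] jawdeg 147.5 F [0.2 0.3 0.8] w 0.0598 q [-28.5  12.  -18.  -46.7 -61.3  21.9]
units to go [-0.12  0.14 -3.3 ]
[-0.84   0.534 -0.094] 40.42773594620032
{'bridge': np.float64(28.6), 'weight': np.float64(67.2), 'roll': np.float64(1.7), 'low': np.float64(4.6), 'yellow': np.float64(24.5), 'bodylow': np.float64(31.7), 'cup': np.float64(47.8)}
{'bridge': np.float64(23.9), 'weight': np.float64(64.4), 'roll': np.float64(1.7), 'low': np.float64(4.6), 'yellow': np.float64(29.8), 'bodylow': np.float64(31.7), 'cup': np.float64(41.9)}
{'bridge': np.float64(19.0), 'weight': np.float64(59.8), 'roll': np.float64(1.7), 'low': np.float64(4.6), 'yellow': np.float64(37.0), 'bodylow': np.float64(31.7), 'cup': np.float64(33.2)}
```

```bash
python3 - <<'E'
from h import *; from chk import *
s,p,R=st(pr=False)
o0=F[:2]+np.array([-.0045,-.007])
def place(R,T,yc,w,z):
    t=np.array([np.cos(T),np.sin(T)]);n=np.array([-t[1],t[0]])
    # finger front-lower edge points rel to p
    pts=[]
    for sg in(-1,1):
        for e in(-1,1):
            for yy in(-1,1): pts.append(.019*R[:,0]+sg*R[:,2]*(w/2+.0105)+e*.0105*R[:,2]+yy*.0095*R[:,1])
    pts=np.array(pts); k=np.argmax(pts[:,:2]@t); L=pts[k]
    lead=o0+t*-.075+n*yc
    q=np.r_[lead-L[:2],z]; return q,z+L[2]
for dyaw in(0,-5):
  for yc in(.115,.125,.135):
    for k,th in enumerate((0,-.2,-.4,-.6,-.8)):
        a=th+np.radians(dyaw); Q=np.array([[np.cos(a),-np.sin(a),0],[np.sin(a),np.cos(a),0],[0,0,1]])
        q,lz=place(Q@R,.96+th,yc,.02,.027); o=check(q,Q@R,.02,.96+th)
        print(dyaw,yc,th,q.round(4),"leadz %.4f"%lz,{k:float(o[k]) for k in("bridge","weight","roll","cup","low")},wristdist(q,Q@R).round(3))
E
```

```text
0 0.115 0 [ 0.5071 -0.141   0.027 ] leadz 0.0216 {'bridge': 6.7, 'weight': 72.3, 'roll': -1.5, 'cup': 25.9, 'low': 3.5} 0.455
0 0.115 -0.2 [ 0.5116 -0.1064  0.027 ] leadz 0.0216 {'bridge': 12.2, 'weight': 43.6, 'roll': 29.4, 'cup': 25.8, 'low': 3.5} 0.381
0 0.115 -0.4 [ 0.5228 -0.0734  0.027 ] leadz 0.0216 {'bridge': 13.2, 'weight': 15.6, 'roll': 63.5, 'cup': 25.3, 'low': 3.5} 0.318
0 0.115 -0.6 [ 0.5404 -0.0434  0.027 ] leadz 0.0216 {'bridge': 11.1, 'weight': 37.7, 'roll': 90.1, 'cup': 24.5, 'low': 3.5} 0.278
0 0.115 -0.8 [ 0.5636 -0.0174  0.027 ] leadz 0.0216 {'bridge': 5.3, 'weight': 73.5, 'roll': 107.9, 'cup': 23.4, 'low': 3.5} 0.273
0 0.125 0 [ 0.4989 -0.1352  0.027 ] leadz 0.0216 {'bridge': 13.3, 'weight': 64.1, 'roll': -1.5, 'cup': 25.7, 'low': 3.5} 0.444
0 0.125 -0.2 [ 0.5047 -0.0992  0.027 ] leadz 0.0216 {'bridge': 17.0, 'weight': 33.7, 'roll': 30.3, 'cup': 25.4, 'low': 3.5} 0.37
0 0.125 -0.4 [ 0.5175 -0.065   0.027 ] leadz 0.0216 {'bridge': 16.8, 'weight': 7.0, 'roll': 64.4, 'cup': 24.9, 'low': 3.5} 0.308
0 0.125 -0.6 [ 0.5369 -0.034   0.027 ] leadz 0.0216 {'bridge': 12.9, 
[... 2085 characters left out ...]
.1, 'roll': 101.2, 'cup': 38.0, 'low': 3.5} 0.286
-5 0.135 0 [ 0.5399 -0.1638  0.027 ] leadz 0.0157 {'bridge': -2.8, 'weight': 106.2, 'roll': 23.9, 'cup': 31.1, 'low': 3.5} 0.474
-5 0.135 -0.2 [ 0.5392 -0.1353  0.027 ] leadz 0.0157 {'bridge': -0.5, 'weight': 80.0, 'roll': 34.6, 'cup': 31.7, 'low': 3.5} 0.401
-5 0.135 -0.4 [ 0.5442 -0.1072  0.027 ] leadz 0.0157 {'bridge': 5.0, 'weight': 47.7, 'roll': 64.8, 'cup': 32.0, 'low': 3.5} 0.338
-5 0.135 -0.6 [ 0.5546 -0.0807  0.027 ] leadz 0.0157 {'bridge': 8.3, 'weight': 45.2, 'roll': 87.6, 'cup': 32.0, 'low': 3.5} 0.295
-5 0.135 -0.8 [ 0.5701 -0.0568  0.027 ] leadz 0.0157 {'bridge': 8.7, 'weight': 75.4, 'roll': 101.5, 'cup': 31.8, 'low': 3.5} 0.282
```

```bash
cat >> chk.py <<'E'
def place(R,T,yc,w,z,o0):
    t=np.array([np.cos(T),np.sin(T)]);n=np.array([-t[1],t[0]])
    pts=np.array([.019*R[:,0]+sg*R[:,2]*(w/2+.0105)+e*.0105*R[:,2]+yy*.0095*R[:,1] for sg in(-1,1) for e in(-1,1) for yy in(-1,1)])
    L=pts[np.argmax(pts[:,:2]@t)]
    return np.r_[o0+t*-.075+n*yc-L[:2],z],z+L[2]
E
python3 - <<'E'
from h import *; from chk import *
s,p,R=st(pr=False)
o0=F[:2]+np.array([-.0045,-.007])
for yc in(.13,.14):
    for th in (0,-.2,-.4,-.6,-.8):
        a=th+np.radians(-4.5); Q=np.array([[np.cos(a),-np.sin(a),0],[np.sin(a),np.cos(a),0],[0,0,1]])
        q,lz=place(Q@R,.96+th,yc,.0,.027,o0); o=check(q,Q@R,.0,.96+th)
        print(yc,th,q.round(4),"leadz %.4f"%lz,{k:float(o[k]) for k in("bridge","weight","roll","cup","low")},wristdist(q,Q@R).round(3))
E
```

```text
0.13 0 [ 0.5363 -0.1606  0.027 ] leadz 0.0166 {'bridge': -3.3, 'weight': 101.7, 'roll': 20.4, 'cup': 33.6, 'low': 4.4} 0.471
0.13 -0.2 [ 0.5363 -0.1314  0.027 ] leadz 0.0166 {'bridge': 0.2, 'weight': 75.6, 'roll': 34.0, 'cup': 34.3, 'low': 4.4} 0.398
0.13 -0.4 [ 0.5421 -0.1029  0.027 ] leadz 0.0166 {'bridge': 5.5, 'weight': 43.8, 'roll': 64.9, 'cup': 34.8, 'low': 4.4} 0.336
0.13 -0.6 [ 0.5535 -0.076   0.027 ] leadz 0.0166 {'bridge': 8.3, 'weight': 44.2, 'roll': 88.2, 'cup': 34.9, 'low': 4.4} 0.293
0.13 -0.8 [ 0.5699 -0.052   0.027 ] leadz 0.0166 {'bridge': 7.8, 'weight': 75.5, 'roll': 102.4, 'cup': 34.8, 'low': 4.4} 0.282
0.14 0 [ 0.5281 -0.1548  0.027 ] leadz 0.0166 {'bridge': -4.1, 'weight': 92.4, 'roll': 12.8, 'cup': 28.8, 'low': 4.4} 0.461
0.14 -0.2 [ 0.5294 -0.1242  0.027 ] leadz 0.0166 {'bridge': 4.3, 'weight': 65.7, 'roll': 34.0, 'cup': 29.3, 'low': 4.4} 0.387
0.14 -0.4 [ 0.5368 -0.0944  0.027 ] leadz 0.0166 {'bridge': 8.8, 'weight': 34.6, 'roll': 65.3, 'cup': 29.5, 'low': 4.4} 0.325
0.14 -0.6 [ 0.5499 -0.0667  0.027 ] leadz 0.0166 {'bridge': 10.7, 'weight': 43.1, 'roll': 88.5, 'cup': 29.4, 'low': 4.4} 0.285
0.14 -0.8 [ 0.5683 -0.0421  0.027 ] leadz 0.0166 {'bridge': 8.5, 'weight': 75.8, 'roll': 102.8, 'cup': 29.1, 'low': 4.4} 0.278
```

```bash
python3 -m handwheel '[[[0.3,-0.15,-0.3,-0.5],[0.3,-0.1,-0.6,-0.4],[0.05,0,-0.8,0],[0,0,-0.6,0],[0,0,-0.4,0],[0,0,-0.15,0],[0,0,0,0]]]' 0;  python3 -c "
from h import *; from chk import *
s,p,R=st([.5115,-.1615,.028]);print(R[:,2].round(3),np.degrees(np.arccos(-R[2,0])));print(check(p,R,.0,.96))
o0=F[:2]+np.array([-.0045,-.007]);print(place(R,.96,.15,0,.027,o0))"
```

```text
time_s: 33.0
tcp_pos: [0.523, -0.1696, 0.0636]
eef_rot: [-101.6, 49.3, 44.2]
contact_force: [-0.5, 0.3, -0.0]
gripper_width: 0.0095
t33.0 p [ 0.523  -0.1696  0.0636] fing [ 0.468  0.455 -0.758] jawdeg 143.1 F [-0.5  0.3 -0. ] w 0.0095 q [-29.8  22.  -19.  -54.  -50.8  32. ]
units to go [-0.29  0.2  -0.89]
[-0.792  0.596 -0.131] 40.72175008253435
{'bridge': np.float64(-6.4), 'weight': np.float64(112.5), 'roll': np.float64(33.7), 'low': np.float64(40.4), 'yellow': np.float64(49.7), 'bodylow': np.float64(61.7), 'cup': np.float64(44.5)}
(array([ 0.51964374, -0.14885195,  0.027     ]), np.float64(0.015910748884607286))
```

```bash
python3 -m handwheel '[[[-0.3,0,-0.1,0],[-0.1,0.1,-0.4,0],[0,0,-0.3,0],[0,0,-0.1,0]]]' 0;  python3 -c "
from h import *; from chk import *
s,p,R=st([.5115,-.1615,.028]);print(R[:,2].round(3),np.degrees(np.arccos(-R[2,0])));print(check(p,R,.0,.96))
o0=F[:2]+np.array([-.0045,-.007]);print(place(R,.96,.15,0,.027,o0),place(R,.96,.16,0,.027,o0))
a=vision.capture('side');crop(cv2.convertScaleAbs(a,alpha=1.5,beta=0),180,380,180,340,4,'pics/s20c.png')"
```

```text
time_s: 33.4
tcp_pos: [0.5083, -0.1675, 0.0337]
eef_rot: [-102.8, 49.1, 43.5]
contact_force: [-1.1, -0.1, -0.0]
gripper_width: 0.0008
t33.4 p [ 0.5083 -0.1675  0.0337] fing [ 0.475  0.45  -0.756] jawdeg 143.2 F [-1.1 -0.1 -0. ] w 0.0008 q [-31.4  24.2 -20.9 -56.9 -49.   38.3]
units to go [ 0.08  0.15 -0.14]
[-0.792  0.593 -0.145] 40.8749651179075
{'bridge': np.float64(8.4), 'weight': np.float64(89.4), 'roll': np.float64(0.4), 'low': np.float64(10.3), 'yellow': np.float64(25.3), 'bodylow': np.float64(30.4), 'cup': np.float64(47.1)}
(array([ 0.51958215, -0.14875864,  0.027     ]), np.float64(0.01566081337992633)) (array([ 0.51139024, -0.14302344,  0.027     ]), np.float64(0.01566081337992633))
```

```bash
python3 -m handwheel '[[[0.07,0.18,-0.03,0],[0.06,0.18,-0.02,0],[0.05,0.18,0,0],[0,0.21,0,-0.4],[0.01,0.21,0,-0.5],[0.02,0.21,0,-0.57],[0.03,0.21,0,-0.57]]]';  python3 -c "
from h import *; from chk import *
s,p,R=st();print(R[:,2].round(3),np.degrees(np.arccos(-R[2,0])));print(check(p,R,.0))
a=vision.capture('side');crop(cv2.convertScaleAbs(a,alpha=1.5,beta=0),180,380,180,340,4,'pics/s21c.png');cv2.imwrite('pics/t21.png',vision.capture('top'))"
```

```text
time_s: 34.15
tcp_pos: [0.5195, -0.1113, 0.034]
eef_rot: [-103.4, 49.2, 32.5]
contact_force: [-0.7, -1.3, 0.0]
gripper_width: 0.0006
t34.1 p [ 0.5195 -0.1113  0.034 ] fing [ 0.551  0.351 -0.757] jawdeg 132.7 F [-0.7 -1.3  0. ] w 0.0006 q [-24.8  19.9 -27.4 -65.1 -37.2  32.8]
[-0.67   0.726 -0.151] 40.76279592702561
{'bridge': np.float64(4.6), 'weight': np.float64(49.3), 'roll': np.float64(36.3), 'low': np.float64(10.4), 'yellow': np.float64(77.4), 'bodylow': np.float64(30.2)}
```

```bash
python3 -m handwheel '[[[0.04,0.21,-0.05,-0.57],[0.05,0.21,-0.03,-0.57],[0.06,0.2,-0.02,-0.57],[0.07,0.2,-0.02,-0.57]]]';  python3 -c "
from h import *; from chk import *
s,p,R=st();print(R[:,2].round(3),np.degrees(np.arccos(-R[2,0])));print(check(p,R,.0))
a=vision.capture('side');crop(cv2.convertScaleAbs(a,alpha=1.5,beta=0),200,400,180,340,4,'pics/s22c.png');a=vision.capture('top');cv2.imwrite('pics/t22.png',a);crop(cv2.convertScaleAbs(a,alpha=1.5,beta=0),240,440,150,310,4,'pics/t22c.png')"
```

```text
time_s: 34.65
tcp_pos: [0.5292, -0.0793, 0.0314]
eef_rot: [-104.0, 49.2, 20.7]
contact_force: [-3.0, -2.8, 2.8]
gripper_width: 0.0004
t34.6 p [ 0.5292 -0.0793  0.0314] fing [ 0.611  0.231 -0.757] jawdeg 121.4 F [-3.  -2.8  2.8] w 0.0004 q [-18.9  17.3 -31.5 -73.9 -25.7  28.4]
[-0.514  0.843 -0.158] 40.8238908809487
{'bridge': np.float64(7.8), 'weight': np.float64(19.2), 'roll': np.float64(68.3), 'low': np.float64(7.7), 'yellow': np.float64(101.7), 'bodylow': np.float64(27.0)}
```

```bash
python3 - <<'E'
from h import *
f=lambda x,y:(240+x/4,150+y/4)
A=at_z('top',*f(270,386),.028);B=at_z('top',*f(207,280),.028);C=at_z('top',*f(488,257),.028)
d=A-C;T=np.arctan2(d[1],d[0])-np.pi/2;e=B-A;print(A,B,C,"T",np.degrees(T),"T2",np.degrees(np.arctan2(e[1],e[0])))
for TT in(T,np.arctan2(e[1],e[0])):
    t=np.array([np.cos(TT),np.sin(TT)]);n=np.array([-t[1],t[0]]); print("origin",A[:2]+.075*t-.21*n)
E
```

```text
[ 0.50481064 -0.01124072  0.028     ] [0.56832362 0.02659265 0.028     ] [ 0.58214067 -0.14106781  0.028     ] T 30.7796618229914 T2 30.781390102879488
origin [ 0.67671123 -0.15328011]
origin [ 0.67671551 -0.15327493]
```

```bash
python3 - <<'E'
from h import *
a=vision.capture('side');cv2.imwrite('pics/s23.png',a);crop(cv2.convertScaleAbs(a,alpha=1.7,beta=0),300,400,280,370,7,'pics/s23c.png')
for T,o in((np.radians(30.8),(.677,-.153)),(np.radians(30.8),(.687,-.139))):
    t=np.array([np.cos(T),np.sin(T)]);n=np.array([-t[1],t[0]])
    for l in((.012,.010),(.012,-.010),(-.006,.01),(-.006,-.01),(.012,-.03),(-.075,-.03)):
        u=proj('side',np.r_[np.array(o)+t*l[0]+n*l[1],.028]);print(o,l,((u[0]-300)*7,(u[1]-280)*7))
for z in(0,.05): u=proj('side',(.687,-.139,z));print('pin',z,((u[0]-300)*7,(u[1]-280)*7))
E
```

```text
(0.677, -0.153) (0.012, 0.01) (np.float64(336.86528650561047), np.float64(285.07778060230214))
(0.677, -0.153) (0.012, -0.01) (np.float64(333.1282479496419), np.float64(342.67159654406095))
(0.677, -0.153) (-0.006, 0.01) (np.float64(277.37059958455393), np.float64(279.6716510606041))
(0.677, -0.153) (-0.006, -0.01) (np.float64(272.77797471097983), np.float64(337.11079334615283))
(0.677, -0.153) (0.012, -0.03) (np.float64(329.28136749961726), np.float64(401.9582539521868))
(0.677, -0.153) (-0.075, -0.03) (np.float64(34.8530757695745), np.float64(374.442596997493))
(0.687, -0.139) (0.012, 0.01) (np.float64(390.0890256336738), np.float64(270.2723876557298))
(0.687, -0.139) (0.012, -0.01) (np.float64(387.13419045047635), np.float64(327.43248047010616))
(0.687, -0.139) (-0.006, 0.01) (np.float64(330.7487804193675), np.float64(264.90590508785283))
(0.687, -0.139) (-0.006, -0.01) (np.float64(326.9428150723906), np.float64(321.9130595977488))
(0.687, -0.139) (0.012, -0.03) (np.float64(384.0928412725286), np.float64(386.26615155977163))
(0.687, -0.139) (-0.075, -0.03) (np.float64(90.44513474396234), np.float64(358.9577777925018))
pin 0 (np.float64(343.5120185643614), np.float64(343.95034150370657))
pin 0.05 (np.float64(353.0522692187002), np.float64(255.04574728287275))
```

```bash
python3 - <<'E'
from h import *
f=lambda x,y:(300+x/7,280+y/7)
print("pin",at_z('side',*f(345,243),.05)); P=at_z('side',*f(82,418),0);print("corner",P)
for Td in(28,30.8):
    T=np.radians(Td);t=np.array([np.cos(T),np.sin(T)]);n=np.array([-t[1],t[0]]);print(P[:2]+.075*t+.03*n)
b1=at_z('side',*f(381,20),.028);b2=at_z('side',*f(377,300),.028);d=b1-b2;print("back edge T",np.degrees(np.arctan2(d[1],d[0]))-90,b2)
E
```

```text
pin [ 0.6827574  -0.13695415  0.05      ]
corner [ 0.6380268  -0.20766257  0.        ]
[ 0.69016372 -0.14596377]
[ 0.68708751 -0.14349055]
back edge T 32.782836339108414 [ 0.6947675 -0.1353467  0.028    ]
```

```bash
python3 -m handwheel '[[[0.08,0.2,-0.03,-0.57],[0.09,0.19,-0.03,-0.57],[0.1,0.19,-0.02,-0.57],[0.11,0.18,-0.02,-0.57]]]';  python3 -c "
from h import *; from chk import *
s,p,R=st();print(R[:,2].round(3),np.degrees(np.arccos(-R[2,0])));print(check(p,R,.0),wristdist(p,R))
a=vision.capture('side');cv2.imwrite('pics/s24.png',a);crop(cv2.convertScaleAbs(a,alpha=1.5,beta=0),200,400,180,340,4,'pics/s24c.png');a=vision.capture('top');cv2.imwrite('pics/t24.png',a);crop(cv2.convertScaleAbs(a,alpha=1.5,beta=0),240,440,150,310,4,'pics/t24c.png')"
```

```text
time_s: 35.2
tcp_pos: [0.5449, -0.0512, 0.0276]
eef_rot: [-104.3, 49.2, 9.4]
contact_force: [-3.6, -2.6, 3.3]
gripper_width: 0.0007
t35.2 p [ 0.5449 -0.0512  0.0276] fing [ 0.645  0.107 -0.757] jawdeg 110.4 F [-3.6 -2.6  3.3] w 0.0007 q [-12.1  16.4 -33.2 -83.4 -14.   24.2]
[-0.344  0.925 -0.162] 40.8103926126569
{'bridge': np.float64(8.3), 'weight': np.float64(38.8), 'roll': np.float64(91.9), 'low': np.float64(3.8), 'yellow': np.float64(116.6), 'bodylow': np.float64(22.9)} 0.26455577040684974
```

```bash
python3 -m handwheel '[[[-0.3,-0.05,0.05,0],[-0.5,0,0.3,0],[-0.6,0,0.6,0],[-0.4,0,0.8,0],[0,0,1,0],[0,0,1,0],[0.2,0,1,-0.3],[0.3,0,0.8,-0.5]]]';  python3 -c "
from h import *; from chk import *
s,p,R=st();print(R[:,2].round(3),np.degrees(np.arccos(-R[2,0])))"
```

```text
time_s: 36.1
tcp_pos: [0.4755, -0.0954, 0.1151]
eef_rot: [-101.8, 51.3, 10.3]
contact_force: [-0.0, -0.6, -0.6]
gripper_width: 0.0006
t36.1 p [ 0.4755 -0.0954  0.1151] fing [ 0.615  0.112 -0.78 ] jawdeg 109.6 F [-0.  -0.6 -0.6] w 0.0006 q [ 10.   -0.9 -51.7 -22.3  -0.6 -55.6]
[-0.332  0.934 -0.128] 38.710927961978875
```

```bash
python3 -m handwheel '[[[0.1,0.1,0.8,0],[0.1,0.1,0.8,0],[0.1,0.1,0.8,0],[0.2,0.1,0.8,-0.2]]]';  python3 -c "
from h import *; from chk import *
s,p,R=st();print(R[:,2].round(3),np.degrees(np.arccos(-R[2,0])))
cv2.imwrite('pics/s25.png',vision.capture('side'));cv2.imwrite('pics/t25.png',vision.capture('top'))"
```

```text
time_s: 36.5
tcp_pos: [0.4892, -0.0953, 0.2244]
eef_rot: [-101.9, 52.2, 9.7]
contact_force: [1.8, 0.9, -0.9]
gripper_width: 0.0006
t36.5 p [ 0.4892 -0.0953  0.2244] fing [ 0.605  0.103 -0.79 ] jawdeg 109.1 F [ 1.8  0.9 -0.9] w 0.0006 q [ 12.8 -13.2 -53.6   9.3 -12.  -89.7]
[-0.325  0.937 -0.126] 37.848353997350124
```

```bash
python3 - <<'E'
from h import *; from chk import *
s,p,R=st(pr=False)
o0=np.array([.685,-.140])
for dy in(-11,-14,-17):
  for phi,T in((.25,.335),(.15,.235),(.05,.135),(0,.085)):
    a=np.radians(dy); Q=np.array([[np.cos(a),-np.sin(a),0],[np.sin(a),np.cos(a),0],[0,0,1]])
    q,lz=place(Q@R,T,.13,.0,.027,o0); o=check(q,Q@R,.0,T)
    print(dy,phi,q.round(4),"leadz %.4f"%lz,{k:float(o[k]) for k in("bridge","weight","cup","low","bodylow")},wristdist(q,Q@R).round(3))
f=lambda x,y:(240+x/4,150+y/4)
a=cv2.imread('pics/t25.png');crop(cv2.convertScaleAbs(a,alpha=1.5,beta=0),240,440,150,310,4,'pics/t25c.png')
a=cv2.imread('pics/s25.png');crop(cv2.convertScaleAbs(a,alpha=1.6,beta=0),270,420,230,380,5,'pics/s25c.png')
E
```

```text
-11 0.25 [ 0.5553 -0.064   0.027 ] leadz 0.0152 {'bridge': 14.8, 'weight': 65.2, 'cup': 26.6, 'low': 3.6, 'bodylow': 27.8} 0.281
-11 0.15 [ 0.5656 -0.0532  0.027 ] leadz 0.0152 {'bridge': 6.5, 'weight': 75.2, 'cup': 28.0, 'low': 3.6, 'bodylow': 27.8} 0.291
-11 0.05 [ 0.5711 -0.0022  0.027 ] leadz 0.0206 {'bridge': 0.2, 'weight': 89.1, 'cup': 16.9, 'low': 3.6, 'bodylow': 27.8} 0.293
-11 0 [0.5772 0.0022 0.027 ] leadz 0.0206 {'bridge': -3.2, 'weight': 94.6, 'cup': 18.4, 'low': 3.6, 'bodylow': 27.8} 0.3
-14 0.25 [ 0.5541 -0.0632  0.027 ] leadz 0.0152 {'bridge': 19.2, 'weight': 67.9, 'cup': 24.4, 'low': 3.6, 'bodylow': 27.8} 0.278
-14 0.15 [ 0.5645 -0.0523  0.027 ] leadz 0.0152 {'bridge': 10.3, 'weight': 77.6, 'cup': 28.0, 'low': 3.6, 'bodylow': 27.8} 0.288
-14 0.05 [ 0.5759 -0.0426  0.027 ] leadz 0.0152 {'bridge': 1.4, 'weight': 87.9, 'cup': 28.0, 'low': 3.6, 'bodylow': 27.8} 0.3
-14 0 [0.5782 0.0034 0.027 ] leadz 0.0206 {'bridge': -2.9, 'weight': 96.6, 'cup': 16.8, 'low': 3.6, 'bodylow': 27.8} 0.303
-17 0.25 [ 0.553  -0.0622  0.027 ] leadz 0.0152 {'bridge': 23.5, 'weight': 70.2, 'cup': 22.0, 'low': 3.6, 'bodylow': 27.8} 0.276
-17 0.15 [ 0.5634 -0.0514  0.027 ] leadz 0.0152 {'bridge': 14.8, 'weight': 79.5, 'cup': 26.3, 'low': 3.6, 'bodylow': 27.8} 0.287
-17 0.05 [ 0.5748 -0.0416  0.027 ] leadz 0.0152 {'bridge': 5.4, 'weight': 89.5, 'cup': 28.0, 'low': 3.6, 'bodylow': 27.8} 0.3
-17 0 [ 0.5808 -0.0372  0.027 ] leadz 0.0152 {'bridge': 1.2, 'weight': 94.7, 'cup': 28.0, 'low': 3.6, 'bodylow': 27.8} 0.306
```

```bash
python3 - <<'E'
from h import *
f=lambda x,y:(240+x/4,150+y/4); g=lambda x,y:(270+x/5,230+y/5)
A=at_z('top',*f(214,337),.028);C=at_z('top',*f(350,285),.028);B=at_z('top',*f(192,272),.028)
d=A-C;print(A,C,"T front",np.degrees(np.arctan2(d[1],d[0]))-90)
b1=at_z('side',*g(493,170),.028);b2=at_z('side',*g(432,455),.028);d=b1-b2;print("T back",np.degrees(np.arctan2(d[1],d[0]))-90,b1,b2)
P=at_z('side',*g(206,518),0);print(P)
for Td in(17,19,21):
    T=np.radians(Td);t=np.array([np.cos(T),np.sin(T)]);n=np.array([-t[1],t[0]]);print(Td,"o from pin corner",P[:2]+.075*t+.03*n,"from free",A[:2]+.075*t-.21*n)
print("pin",at_z('side',*g(401,420),.05))
E
```

```text
[0.53407551 0.02217981 0.028     ] [ 0.56528707 -0.05871195  0.028     ] T front 21.098782430230244
T back 22.96231760995815 [0.63417978 0.01889699 0.028     ] [ 0.69656172 -0.12833478  0.028     ]
[ 0.62828648 -0.19662647  0.        ]
17 o from pin corner [ 0.69123818 -0.14600945] from free [ 0.66719642 -0.15671631]
19 o from pin corner [ 0.68943332 -0.1438433 ] from free [ 0.67335872 -0.15196148]
21 o from pin corner [ 0.68755397 -0.14174146] from free [ 0.67935131 -0.14699448]
pin [ 0.68330746 -0.13436348  0.05      ]
```

```bash
python3 -m handwheel '[[[0.2,0.1,0,-0.7],[0.2,0.1,0,-0.7],[0.2,0.1,0,-0.7],[0.1,0.1,0,-0.7],[0.1,0.1,0,-0.5],[0,0,0,0]]]';  python3 -c "
from h import *; from chk import *
s,p,R=st();print(R[:,2].round(3),np.degrees(np.arccos(-R[2,0])))
o0=np.array([.686,-.142])
for yc in(.11,.125,.14):
  for T in(.385,.135,.085):
    q,lz=place(R,T,yc,0,.025,o0);o=check(q,R,0,T);print(yc,T,q.round(4),round(lz,4),{k:float(o[k]) for k in('bridge','weight','cup','low','bodylow')},wristdist(q,R).round(3))
"
```

```text
time_s: 37.2
tcp_pos: [0.5282, -0.1022, 0.2544]
eef_rot: [-101.0, 53.9, -4.9]
contact_force: [-0.3, -0.2, 0.2]
gripper_width: 0.0005
t37.2 p [ 0.5282 -0.1022  0.2544] fing [ 0.587 -0.05  -0.808] jawdeg 94.0 F [-0.3 -0.2  0.2] w 0.0005 q [   8.8  -11.2  -58.2   46.5  -11.1 -136.2]
[-0.07   0.991 -0.112] 36.06912769361984
0.11 0.385 [ 0.5578 -0.0892  0.025 ] 0.0128 {'bridge': 19.5, 'weight': 72.7, 'cup': 11.6, 'low': 1.8, 'bodylow': 29.6} 0.303
0.11 0.135 [ 0.5795 -0.0641  0.025 ] 0.0128 {'bridge': 0.2, 'weight': 93.3, 'cup': 26.6, 'low': 1.8, 'bodylow': 29.6} 0.323
0.11 0.085 [ 0.5846 -0.0598  0.025 ] 0.0128 {'bridge': -2.2, 'weight': 97.8, 'cup': 29.4, 'low': 1.8, 'bodylow': 29.6} 0.328
0.125 0.385 [ 0.5522 -0.0753  0.025 ] 0.0128 {'bridge': 22.9, 'weight': 69.8, 'cup': 16.2, 'low': 1.8, 'bodylow': 29.6} 0.294
0.125 0.135 [ 0.5775 -0.0493  0.025 ] 0.0128 {'bridge': 0.9, 'weight': 93.4, 'cup': 27.6, 'low': 1.8, 'bodylow': 29.6} 0.319
0.125 0.085 [ 0.5833 -0.0448  0.025 ] 0.0128 {'bridge': -2.2, 'weight': 98.7, 'cup': 29.6, 'low': 1.8, 'bodylow': 29.6} 0.325
0.14 0.385 [ 0.5466 -0.0614  0.025 ] 0.0128 {'bridge': 26.6, 'weight': 67.0, 'cup': 20.9, 'low': 1.8, 'bodylow': 29.6} 0.285
0.14 0.135 [ 0.5755 -0.0344  0.025 ] 0.0128 {'bridge': 1.6, 'weight': 93.6, 'cup': 23.0, 'low': 1.8, 'bodylow': 29.6} 0.315
0.14 0.085 [ 0.582  -0.0299  0.025 ] 0.0128 {'bridge': -2.2, 'weight': 99.5, 'cup': 22.9, 'low': 1.8, 'bodylow': 29.6} 0.323
```

```bash
cat > fkfull.py <<'E'
import numpy as np
from scipy.optimize import least_squares
from scipy.spatial.transform import Rotation as Rn
L1,L2,L3,H,D=.598,.4675,.381,.226,.190
LO=np.array([-176,-82,-58.2,-173.8,-174.7,-.0]);
def rx(a):return Rn.from_euler('x',a,degrees=True).as_matrix()
def ry(a):return Rn.from_euler('y',a,degrees=True).as_matrix()
def rz(a):return Rn.from_euler('z',a,degrees=True).as_matrix()
def fk(q,s4=1,off=0):
    R1=rz(q[0]); e=np.array([L1*np.sin(np.radians(q[1])),0,L1*np.cos(np.radians(q[1]))])
    A=ry(q[1]-q[2])            # forearm x axis pitched down
    w=np.array([0,0,H])+e+A@np.array([L2,0,0])
    B=A@rx(s4*q[3])
    C=B@ry(-q[4])
    if off==0: t=w+B@np.array([0,-D,0])+C@np.array([L3,0,0])
    else: t=w+np.array([0,-D,0])+C@np.array([L3,0,0])
    G=C@rx(s4*q[5])
    return R1@t,R1@G
if __name__=="__main__":
    T=[((-12.1,16.4,-33.2,-83.4,-14,24.2),(.5449,-.0512,.0276),(.645,.107,-.757),(-.344,.925,-.162)),
       ((8.8,-11.2,-58.2,46.5,-11.1,-136.2),(.5282,-.1022,.2544),(.587,-.05,-.808),(-.07,.991,-.112)),
       ((-28.5,12.,-18.,-46.7,-61.3,21.9),(.4846,-.1525,.1618),(.407,.505,-.761),(-.84,.534,-.094)),
       ((17.5,14.2,-33.3,-.5,-41.6,-107.2),(.5,-.0416,.0803),(.013,.01,-1),(0,1,0))]
    for off in(0,1):
      for s4 in(1,-1):
        for q,p,f,z in T:
            t,G=fk(q,s4,off); print(off,s4,(t-p).round(3),(G[:,0]-f).round(3),"jaw",z,"y",G[:,1].round(2),"z",G[:,2].round(2))
E
python3 fkfull.py
```

```text
0 1 [ 0.26  -0.237  0.25 ] [-0.101 -0.469  0.   ] jaw (-0.344, 0.925, -0.162) y [-0.47  0.61 -0.63] z [0.69 0.7  0.16]
0 1 [-0.2    0.074 -0.186] [-0.043  0.276 -0.   ] jaw (-0.07, 0.991, -0.112) y [-0.81 -0.13 -0.58] z [-0.23  0.97  0.11]
0 1 [-0.098 -0.482  0.245] [-0.61  -1.121 -0.   ] jaw (-0.84, 0.534, -0.094) y [ 0.37  0.67 -0.64] z [ 0.91 -0.41  0.09]
0 1 [ 0.006 -0.     0.001] [ 0.004 -0.011  0.   ] jaw (0, 1, 0) y [-0.82 -0.57 -0.01] z [-0.57  0.82 -0.01]
0 -1 [0.017 0.002 0.005] [-0.     0.001  0.   ] jaw (-0.344, 0.925, -0.162) y [0.68 0.36 0.63] z [ 0.34 -0.92  0.16]
0 -1 [0.015 0.    0.002] [-0. -0. -0.] jaw (-0.07, 0.991, -0.112) y [0.81 0.12 0.58] z [ 0.07 -0.99  0.11]
0 -1 [0.012 0.011 0.006] [-0.001  0.001 -0.   ] jaw (-0.84, 0.534, -0.094) y [0.36 0.68 0.64] z [ 0.84 -0.53  0.09]
0 -1 [ 0.002  0.003 -0.001] [0. 0. 0.] jaw (0, 1, 0) y [ 1.   -0.    0.01] z [-0.   -1.   -0.01]
1 1 [ 0.084 -0.372  0.128] [-0.101 -0.469  0.   ] jaw (-0.344, 0.925, -0.162) y [-0.47  0.61 -0.63] z [0.69 0.7  0.16]
1 1 [-0.091  0.031 -0.092] [-0.043  0.276 -0.   ] jaw (-0.07, 0.991, -0.112) y [-0.81 -0.13 -0.58] z [-0.23  0.97  0.11]
1 1 [-0.188 -0.502  0.125] [-0.61  -1.121 -0.   ] jaw (-0.84, 0.534, -0.094) y [ 0.37  0.67 -0.64] z [ 0.91 -0.41  0.09]
1 1 [ 0.005 -0.001 -0.   ] [ 0.004 -0.011  0.   ] jaw (0, 1, 0) y [-0.82 -0.57 -0.01] z [-0.57  0.82 -0.01]
1 -1 [ 0.122 -0.192  0.128] [-0.     0.001  0.   ] jaw (-0.344, 0.925, -0.162) y [0.68 0.36 0.63] z [ 0.34 -0.92  0.16]
1 -1 [-0.075 -0.074 -0.092] [-0. -0. -0.] jaw (-0.07, 0.991, -0.112) y [0.81 0.12 0.58] z [ 0.07 -0.99  0.11]
1 -1 [ 0.044 -0.074  0.125] [-0.001  0.001 -0.   ] jaw (-0.84, 0.534, -0.094) y [0.36 0.68 0.64] z [ 0.84 -0.53  0.09]
1 -1 [ 0.003  0.003 -0.   ] [0. 0. 0.] jaw (0, 1, 0) y [ 1.   -0.    0.01] z [-0.   -1.   -0.01]
```

```bash
cat > ik.py <<'E'
import numpy as np
from scipy.optimize import least_squares
from fkfull import rx,ry,rz
DATA=[((-12.1,16.4,-33.2,-83.4,-14,24.2),(.5449,-.0512,.0276)),((8.8,-11.2,-58.2,46.5,-11.1,-136.2),(.5282,-.1022,.2544)),
((-28.5,12.,-18.,-46.7,-61.3,21.9),(.4846,-.1525,.1618)),((17.5,14.2,-33.3,-.5,-41.6,-107.2),(.5,-.0416,.0803)),((.4,54.6,71.,-.4,-106.4,-90.6),(.9368,-.1834,.3184)),
((-24.8,19.9,-27.4,-65.1,-37.2,32.8),(.5195,-.1113,.034)),((9.6,63.4,71.7,33.2,-84.1,-155.9),(1.1056,-.1734,.3482)),((-.5,4.2,-11.2,-10.4,-36.8,-72.8),(.7014,-.1558,.3619)),
((12.8,-13.2,-53.6,9.3,-12.,-89.7),(.4892,-.0953,.2244)),((-51.3,20.6,.6,0,-70.1,-16.5),(.2551,-.6246,.2449)),((50.4,13.,-17.6,-.3,-59.7,-141.),(.4854,.2879,.189)),((-18.9,17.3,-31.5,-73.9,-25.7,28.4),(.5292,-.0793,.0314))]
def fk(q,P):
    L1,L2,L3,H,D,y0,a,e=P
    A=ry(q[1]-q[2]); w=np.array([a+L1*np.sin(np.radians(q[1])),y0,H+L1*np.cos(np.radians(q[1]))])+A@np.array([L2,0,e])
    B=A@rx(-q[3]); C=B@ry(-q[4]); t=w+B@np.array([0,-D,0])+C@np.array([L3,0,0]); G=C@rx(-q[5]+180)
    return rz(q[0])@t, rz(q[0])@G
R=least_squares(lambda P:np.concatenate([fk(q,P)[0]-p for q,p in DATA]),[.598,.4675,.381,.226,.19,0,0,0])
PAR=R.x
LO=np.array([-176,-82,-58.28,-173.87,-174.79,-173.66]);HI=np.array([176,121.7,71.7,95.5,-.11,173.66])
def ik(p,G,seed):
    def res(q):
        t,M=fk(q,PAR); d=M.T@G
        return np.r_[(t-p)*10,(np.array([d[2,1]-d[1,2],d[0,2]-d[2,0],d[1,0]-d[0,1]])/2)*2,0]
    s=least_squares(res,np.clip(seed,LO+.5,HI-.5),bounds=(LO,HI),x_scale=30); t,M=fk(s.x,PAR)
    ang=np.degrees(np.arccos(np.clip((np.trace(M.T@G)-1)/2,-1,1)))
    return s.x,np.linalg.norm(t-p)*1000,ang
def toolR(leanaz,lean,jawtilt=0):
    "leanaz: azimuth of (jaw az-90), lean deg"
    a,l=np.radians(leanaz),np.radians(lean); d=np.array([np.cos(a),np.sin(a),0]);z=np.array([-d[1],d[0],0]);f=d*np.sin(l)+np.array([0,0,-np.cos(l)])
    z=z*np.cos(jawtilt)+np.array([0,0,1])*np.sin(jawtilt); f=f-z*(f@z); f/=np.linalg.norm(f); return np.c_[f,np.cross(z,f),z]
SEEDS=[(15,0,-50,0,-20,-100),(-10,16,-33,-85,-15,25),(30,10,-40,80,-20,-150),(5,10,-45,-45,-20,-40),(20,10,-45,45,-20,-140),(15,0,-50,-170,-30,80),(40,10,-50,90,-40,-100)]
def best(p,G):
    o=[]
    for s in SEEDS:
        q,e,a=ik(p,G,s); o.append((round(e,1),round(a,1),q.round(0).tolist()))
    o.sort(key=lambda x:x[0]+x[1]*2); return o
if __name__=="__main__":
    print(PAR.round(4),np.abs(R.fun).max())
    for az,lean,tilt,p in((5,36,0,(.578,-.035,.025)),(2,36,-.11,(.578,-.035,.025)),(5,36,0,(.578,.03,.025)),(5,40,0,(.578,-.035,.025)),(5,36,0,(.555,-.04,.025)),(10,36,.0,(.578,-.035,.025)),(5,36,.1,(.578,-.035,.025))):
        print(az,lean,tilt,p); [print("   ",b) for b in best(np.array(p),toolR(az,lean,tilt))[:3]]
E
python3 ik.py
```

```text
[ 6.013e-01  4.637e-01  3.590e-01  1.995e-01  1.915e-01 -2.000e-04
  1.000e-04 -3.000e-04] 0.000809789518438464
5 36 0 (0.578, -0.035, 0.025)
    (np.float64(2.1), np.float64(2.2), [8.0, 18.0, -34.0, -54.0, -0.0, -38.0])
    (np.float64(2.1), np.float64(2.2), [8.0, 18.0, -34.0, -54.0, -0.0, -38.0])
    (np.float64(2.1), np.float64(2.2), [8.0, 18.0, -34.0, -54.0, -0.0, -38.0])
2 36 -0.11 (0.578, -0.035, 0.025)
    (np.float64(3.6), np.float64(3.2), [-17.0, 19.0, -36.0, -125.0, -6.0, 54.0])
    (np.float64(3.6), np.float64(3.2), [-17.0, 19.0, -36.0, -125.0, -6.0, 54.0])
    (np.float64(3.6), np.float64(3.2), [-17.0, 19.0, -36.0, -125.0, -6.0, 54.0])
5 36 0 (0.578, 0.03, 0.025)
    (np.float64(4.8), np.float64(4.3), [7.0, 18.0, -32.0, -77.0, -0.0, -15.0])
    (np.float64(4.8), np.float64(4.3), [7.0, 18.0, -32.0, -77.0, -0.0, -15.0])
    (np.float64(4.8), np.float64(4.3), [7.0, 18.0, -32.0, -77.0, -0.0, -15.0])
5 40 0 (0.578, -0.035, 0.025)
    (np.float64(0.0), np.float64(0.0), [-1.0, 18.0, -31.0, -74.0, -4.0, -11.0])
    (np.float64(0.0), np.float64(0.0), [-1.0, 18.0, -31.0, -74.0, -4.
[... 198 characters left out ...]

    (np.float64(1.7), np.float64(1.7), [7.0, 17.0, -36.0, -56.0, -0.0, -35.0])
    (np.float64(1.7), np.float64(1.7), [7.0, 17.0, -36.0, -56.0, -0.0, -35.0])
10 36 0.0 (0.578, -0.035, 0.025)
    (np.float64(0.1), np.float64(0.1), [10.0, 18.0, -36.0, -45.0, -0.0, -45.0])
    (np.float64(0.1), np.float64(0.1), [10.0, 18.0, -36.0, -45.0, -0.0, -45.0])
    (np.float64(0.1), np.float64(0.1), [10.0, 18.0, -36.0, -45.0, -0.0, -45.0])
5 36 0.1 (0.578, -0.035, 0.025)
    (np.float64(0.0), np.float64(0.0), [4.0, 18.0, -32.0, -55.0, -6.0, -38.0])
    (np.float64(0.0), np.float64(0.0), [4.0, 18.0, -32.0, -55.0, -6.0, -38.0])
    (np.float64(0.0), np.float64(0.0), [4.0, 18.0, -32.0, -55.0, -6.0, -38.0])
```

```bash
python3 - <<'E' 2>&1 | grep -v "^\[ 6"
from ik import *
for lean,tilt in((42,0),(42,-.1),(46,0),(46,-.1),(46,-.15),(50,-.1)):
    s=(-29,22,-19,-54,-50,32); print(lean,tilt)
    for jaw,p in((143,(.50,-.16,.03)),(130,(.51,-.11,.03)),(115,(.53,-.07,.028)),(105,(.55,-.06,.026)),(97,(.56,-.05,.026)),(95,(.578,-.035,.026)),(92,(.578,-.035,.026))):
        q,e,a=ik(np.array(p),toolR(jaw-90,lean,tilt),s); s=q; print("  ",jaw,round(e,1),round(a,1),q.round(0))
E
```

```text
42 0
   143 0.0 0.0 [-32.  27. -18. -54. -55.  31.]
   130 0.0 0.0 [-27.  22. -26. -64. -44.  26.]
   115 0.0 0.0 [-21.  19. -31. -75. -30.  21.]
   105 0.0 0.0 [-17.  18. -32. -83. -21.  18.]
   97 0.0 0.0 [-15.  18. -33. -91. -14.  18.]
   95 0.0 0.0 [-11.  18. -31. -93. -11.  15.]
   92 0.0 0.0 [-12.  18. -32. -98.  -9.  19.]
42 -0.1
   143 0.0 0.0 [-33.  26. -21. -58. -52.  39.]
   130 0.0 0.0 [-28.  21. -28. -68. -40.  34.]
   115 0.0 0.0 [-21.  18. -33. -81. -26.  30.]
   105 0.0 0.0 [-18.  18. -33. -91. -18.  30.]
   97 0.0 0.0 [ -18.   18.  -35. -105.  -13.   38.]
   95 0.0 0.0 [ -18.   19.  -35. -113.  -12.   44.]
   92 0.0 0.0 [ -22.   20.  -38. -125.  -15.   58.]
46 0
   143 0.0 0.0 [-35.  29. -18. -57. -59.  36.]
   130 0.0 0.0 [-32.  24. -26. -68. -47.  34.]
   115 0.0 0.0 [-27.  21. -32. -83. -35.  33.]
   105 0.0 0.0 [-25.  20. -34. -94. -28.  36.]
   97 0.0 0.0 [ -26.   20.  -37. -108.  -24.   44.]
   95 0.0 0.0 [ -24.   21.  -37. -114.  -23.   47.]
   92 0.0 0.0 [ -26.   21.  -39. -122.  -23.   54.]
46 -0.1
   143 0.0 0.0 [-36.  28. -20. -61. -56.  44.]
   130 0.0 0.
[... 306 characters left out ...]
0.0 0.0 [-37.  27. -21. -62. -55.  48.]
   130 0.0 0.0 [-33.  23. -29. -75. -43.  47.]
   115 0.0 0.0 [-29.  20. -35. -93. -32.  51.]
   105 0.0 0.0 [ -30.   21.  -38. -109.  -27.   60.]
   97 0.0 0.0 [ -32.   22.  -44. -129.  -29.   77.]
   95 0.0 0.0 [ -30.   24.  -46. -138.  -30.   83.]
   92 0.0 0.0 [ -31.   24.  -49. -145.  -33.   89.]
50 -0.1
   143 0.0 0.0 [-39.  30. -19. -63. -60.  48.]
   130 0.0 0.0 [-36.  26. -28. -76. -49.  49.]
   115 0.0 0.0 [-34.  23. -35. -94. -39.  55.]
   105 0.0 0.0 [ -34.   24.  -39. -110.  -35.   64.]
   97 0.0 0.0 [ -36.   25.  -46. -128.  -37.   78.]
   95 0.0 0.0 [ -33.   26.  -47. -135.  -37.   82.]
   92 0.0 0.0 [ -34.   27.  -50. -142.  -40.   87.]
```

```bash
python3 -m handwheel '[[[0.3,0,0.6,-0.3],[0.4,0,0.6,-0.6],[0.6,0,0.5,-0.8],[0.7,0,0.4,-0.8],[0.8,0,0.1,-0.8],[0.8,0,0,-0.8],[0.8,0,0,-0.8],[0.8,0,0,-0.8]]]';  python3 -c "
from h import *
s,p,R=st();print(R[:,2].round(3),np.degrees(np.arccos(-R[2,0])))"
```

```text
time_s: 38.0
tcp_pos: [0.7294, -0.1143, 0.3394]
eef_rot: [-102.5, 54.7, -35.4]
contact_force: [0.3, 0.1, 0.5]
gripper_width: 0.0005
t38.0 p [ 0.7294 -0.1143  0.3394] fing [ 0.471 -0.334 -0.816] jawdeg 64.9 F [0.3 0.1 0.5] w 0.0005 q [  14.6    8.5  -27.3   44.8  -38.9 -159.5]
[ 0.422  0.898 -0.125] 35.283741093336005
```

```bash
python3 -m handwheel '[[[0.9,0,0,0],[0.9,0,0,0],[0.9,0,0,-0.4],[0.9,0,0,-0.6],[0.9,0,0,-0.6],[0.8,0,0,-0.6],[0.6,0,0,-0.6],[0.4,0,0,-0.6]]]';  python3 -c "
from h import *
s,p,R=st();print(R[:,2].round(3),np.degrees(np.arccos(-R[2,0])))"
```

```text
time_s: 38.8
tcp_pos: [0.9835, -0.1251, 0.3239]
eef_rot: [-105.4, 56.0, -54.9]
contact_force: [0.4, 0.4, 0.5]
gripper_width: 0.0002
t38.8 p [ 0.9835 -0.1251  0.3239] fing [ 0.322 -0.457 -0.829] jawdeg 48.0 F [0.4 0.4 0.5] w 0.0002 q [  12.9   39.1   20.2   35.9  -62.  -157.1]
[ 0.662  0.735 -0.148] 34.008530914089924
```

```bash
cat h.py chk.py ik.py | head -190; python3 -c "
from h import *
print(st())"
```

```text
import numpy as np, cv2
from plant import readout, vision
def ray(n,u,v,cal=None):
    c=cal or vision.get_calibration(n); K=c["intrinsics"];P=c["pose"]
    d=np.array([(u-K[0,2])/K[0,0],-(v-K[1,2])/K[1,1],-1.0])
    return P[:3,3],P[:3,:3]@d
def at_z(n,u,v,z,cal=None):
    o,d=ray(n,u,v,cal); return o+d*(z-o[2])/d[2]
def proj(n,p,cal=None):
    c=cal or vision.get_calibration(n); K=c["intrinsics"];P=c["pose"]
    q=P[:3,:3].T@(np.asarray(p,float)-P[:3,3]); return (K[0,2]+K[0,0]*q[0]/-q[2], K[1,2]-K[1,1]*q[1]/-q[2])
def crop(img,x0,x1,y0,y1,f,name):
    c=cv2.resize(img[y0:y1,x0:x1],None,fx=f,fy=f,interpolation=cv2.INTER_CUBIC); cv2.imwrite(name,c)
from scipy.spatial.transform import Rotation as Rn
def st(tgt=None,pr=True):
    s=readout.get_state(); R=Rn.from_euler("xyz",s["eef_rot"],degrees=True).as_matrix()
    p=np.array(s["tcp_pos"]); ja=np.degrees(np.arctan2(R[1,2],R[0,2]))
    if pr: print("t%.1f"%s["time_s"],"p",p.round(4),"fing",R[:,0].round(3),"jawdeg %.1f"%ja,"F",np.round(s["contact_force"],1),"w %.4f"%s["gripper_width"],"q",np.round(s["joints"],1))
    if tgt is not None:
[... 5326 characters left out ...]
.3879796 ,  29.7163515 ,  52.80410946,  -6.64601248,
       -37.90382795,  -9.06208622]), 'joint_torque': array([-8.60795402e-02, -8.64194155e+01,  2.84775764e+01,  7.36848369e+00,
        1.21976059e+00,  3.72356465e-01]), 'tcp_pos': array([ 0.98347301, -0.12510953,  0.32386612]), 'eef_rot': array([-105.37777716,   55.99146909,  -54.87868091]), 'contact_force': array([0.42908459, 0.38798042, 0.53865483]), 'moment': array([1.47743032, 0.97189077, 0.03632474]), 'gripper_width': 0.00020042814290592695}, array([ 0.98347301, -0.12510953,  0.32386612]), array([[ 0.32178008, -0.67673335,  0.66218544],
       [-0.4574848 ,  0.50119482,  0.7345144 ],
       [-0.8289543 , -0.53929188, -0.14832071]]))
```

```bash
python3 -m handwheel '[[[0.6,0,0.05,-0.5],[0.6,0,0.05,-0.5],[0.5,0,0.1,-0.5],[0.3,0,0.1,-0.3]]]' && python3 -c "
from h import *
s,p,R=st();print(R[2,2])"
```

```text
time_s: 39.2
tcp_pos: [1.0624, -0.1292, 0.3258]
eef_rot: [-107.4, 56.8, -65.4]
contact_force: [1.1, 0.6, 0.5]
gripper_width: -0.0
t39.2 p [ 1.0624 -0.1292  0.3258] fing [ 0.228 -0.498 -0.836] jawdeg 39.2 F [1.1 0.6 0.5] w -0.0000 q [  12.4   56.8   56.2   32.7  -82.8 -152.7]
-0.16368651127428407
```

```bash
python3 -m handwheel '[[[0.2,0,0.1,-0.6],[0.2,0,0.1,-0.6],[0.2,0,0.15,-0.6],[0.5,0,0.3,-0.4]]]' && python3 -c "
from h import *
s,p,R=st();print(R[2,2])"
```

```text
time_s: 39.6
tcp_pos: [1.0601, -0.136, 0.3103]
eef_rot: [-107.7, 56.1, -74.4]
contact_force: [-0.1, 0.0, 0.8]
gripper_width: 0.0
t39.6 p [ 1.0601 -0.136   0.3103] fing [ 0.15  -0.537 -0.83 ] jawdeg 30.4 F [-0.1  0.   0.8] w 0.0000 q [  12.3   65.2   71.6   33.9  -93.4 -156.1]
-0.16934075642283958
```

```bash
python3 -m handwheel '[[[0.8,0,0.3,0],[1,0,0.3,0],[1,0,0.3,0]]]' && python3 -c "
from h import *
s,p,R=st();print(R[2,2])"
```

```text
time_s: 39.9
tcp_pos: [1.0945, -0.1418, 0.3146]
eef_rot: [-101.5, 53.6, -66.4]
contact_force: [-1.3, -0.2, 0.4]
gripper_width: 0.0002
t39.9 p [ 1.0945 -0.1418  0.3146] fing [ 0.238 -0.543 -0.805] jawdeg 32.9 F [-1.3 -0.2  0.4] w 0.0002 q [  11.9   65.8   71.7   35.5  -87.9 -155.6]
-0.11803067533494505
```

```bash
python3 -m handwheel '[[[1,0,0.35,-0.3],[1,0,0.35,-0.3],[1,0,0.35,-0.3],[1,0,0.35,-0.3]]]' && python3 -c "
from h import *
s,p,R=st();print(R[2,2])"
```

```text
time_s: 40.3
tcp_pos: [1.1294, -0.1503, 0.3258]
eef_rot: [-92.2, 48.7, -61.0]
contact_force: [-0.4, 0.6, -0.1]
gripper_width: 0.0004
t40.3 p [ 1.1294 -0.1503  0.3258] fing [ 0.321 -0.578 -0.751] jawdeg 30.7 F [-0.4  0.6 -0.1] w 0.0004 q [  11.6   66.9   71.7   39.5  -82.3 -161.4]
-0.02564481841325822
```

```bash
python3 -m handwheel '[[[1,0,0.35,-0.3],[0.7,0,0.35,0]]]' && python3 -c "
from h import *
s,p,R=st();print(R[2,2])"
```

```text
time_s: 40.5
tcp_pos: [1.1457, -0.1528, 0.3318]
eef_rot: [-89.2, 46.5, -58.4]
contact_force: [-0.5, 0.0, -0.2]
gripper_width: 0.0004
t40.5 p [ 1.1457 -0.1528  0.3318] fing [ 0.361 -0.587 -0.725] jawdeg 31.0 F [-0.5  0.  -0.2] w 0.0004 q [  11.4   67.3   71.6   41.1  -79.5 -163. ]
0.00985006407890976
```

```bash
python3 -m handwheel '[[[-0.4,0,0,0.5],[-0.8,0,0,1],[-0.8,0,0,1],[-0.8,0,0,1],[-0.8,0,0,1],[-0.8,0,0,1],[-0.8,0,0,1],[-0.8,0,0,1]]]' && python3 -c "
from h import *
s,p,R=st();print(R[2,2],np.degrees(np.arccos(-R[2,0])))"
```

```text
time_s: 41.3
tcp_pos: [0.9523, -0.1476, 0.3303]
eef_rot: [-89.5, 45.7, -25.4]
contact_force: [1.1, -1.9, 1.4]
gripper_width: 0.0005
t41.3 p [ 0.9523 -0.1476  0.3303] fing [ 0.63  -0.299 -0.716] jawdeg 64.2 F [ 1.1 -1.9  1.4] w 0.0005 q [   3.9   24.9  -13.7   62.3  -22.7 -172.8]
0.006641013022589015 44.25063279351563
```

```bash
python3 - <<'E'
from ik import *
from chk import *
# candidate path low: jaw az j, lean 44, tilt t
for tilt in (0,-.1):
  for j,p in ((143,(.50,-.16,.10)),(143,(.505,-.165,.034)),(130,(.515,-.115,.03)),(115,(.53,-.085,.028)),(105,(.54,-.075,.027)),(95,(.56,-.06,.026)),(93,(.58,-.04,.026))):
    G=toolR(j-90,44,tilt); q,e,a=ik(np.array(p),G,(-15,16,-30,-70,-35,30)); print(tilt,j,p,round(e,1),round(a,1),q.round(0),check(np.array(p),G,0,.385))
E
```

```text
0 143 (0.5, -0.16, 0.1) 0.0 0.0 [-32.  21. -17. -52. -61.  26.] {'bridge': np.float64(8.3), 'weight': np.float64(128.1), 'roll': np.float64(76.7), 'low': np.float64(79.7), 'yellow': np.float64(71.9), 'bodylow': np.float64(106.7), 'cup': np.float64(137.6)}
0 143 (0.505, -0.165, 0.034) 0.0 0.0 [-33.  28. -17. -55. -57.  33.] {'bridge': np.float64(15.5), 'weight': np.float64(99.8), 'roll': np.float64(10.7), 'low': np.float64(13.7), 'yellow': np.float64(25.4), 'bodylow': np.float64(40.7), 'cup': np.float64(138.6)}
0 130 (0.515, -0.115, 0.03) 0.0 0.0 [-30.  24. -25. -66. -46.  30.] {'bridge': np.float64(20.1), 'weight': np.float64(50.9), 'roll': np.float64(35.0), 'low': np.float64(9.7), 'yellow': np.float64(61.7), 'bodylow': np.float64(36.7), 'cup': np.float64(88.8)}
0 115 (0.53, -0.085, 0.028) 0.0 0.0 [-26.  20. -30. -78. -33.  27.] {'bridge': np.float64(26.4), 'weight': np.float64(26.1), 'roll': np.float64(62.4), 'low': np.float64(7.7), 'yellow': np.float64(76.4), 'bodylow': np.float64(34.7), 'cup': np.float64(52.7)}
0 105 (0.54, -0.075, 0.027) 0.0 0.0 [-24.  19. -33. -88. -26.  27.] {'
[... 1839 characters left out ...]
at64(25.9), 'weight': np.float64(31.2), 'roll': np.float64(71.6), 'low': np.float64(4.8), 'yellow': np.float64(82.4), 'bodylow': np.float64(23.9), 'cup': np.float64(37.4)}
-0.1 95 (0.56, -0.06, 0.026) 0.0 0.0 [ -27.   20.  -39. -118.  -20.   56.] {'bridge': np.float64(22.8), 'weight': np.float64(59.1), 'roll': np.float64(83.9), 'low': np.float64(3.8), 'yellow': np.float64(102.1), 'bodylow': np.float64(22.9), 'cup': np.float64(14.1)}
-0.1 93 (0.58, -0.04, 0.026) 0.0 0.0 [ -26.   21.  -40. -129.  -21.   66.] {'bridge': np.float64(9.4), 'weight': np.float64(77.3), 'roll': np.float64(99.0), 'low': np.float64(3.8), 'yellow': np.float64(127.8), 'bodylow': np.float64(22.9), 'cup': np.float64(-9.1)}
```

```bash
python3 - <<'E'
from ik import *
from h import st
s,p,R=st(pr=False)
q0=s["joints"]
print(np.round(ik(p,R,q0)[0],1),[round(x,2) for x in ik(p,R,q0)[1:]])
def sim(dx,dy,dz,tn,n):
    q=q0.copy();pp=p.copy();G=R.copy();out=[]
    for i in range(n):
        pp=pp+np.array([dx,dy,dz])*.04; G=rz(5*tn)@G
        q,e,a=ik(pp,G,q); out.append((pp.round(2).tolist(),q.round(0).astype(int).tolist(),round(e,1),round(a,1)))
    return out
for tn in(0,.5,1):
    print("turn",tn)
    for o in sim(-.8,0,0.05,tn,14)[::2]: print(o)
E
```

```text
[   3.9   24.9  -13.7   62.2  -22.7 -172.7] [np.float64(0.0), np.float64(0.0)]
turn 0
([0.92, -0.15, 0.33], [4, 22, -18, 63, -22, -174], np.float64(0.4), np.float64(0.5))
([0.86, -0.15, 0.34], [4, 16, -24, 63, -22, -174], np.float64(1.4), np.float64(1.6))
([0.79, -0.15, 0.34], [4, 11, -31, 63, -21, -174], np.float64(2.1), np.float64(2.4))
([0.73, -0.15, 0.34], [4, 5, -37, 62, -21, -174], np.float64(2.5), np.float64(2.8))
([0.66, -0.15, 0.35], [5, -2, -43, 62, -22, -174], np.float64(2.6), np.float64(2.8))
([0.6, -0.15, 0.35], [7, -9, -49, 61, -23, -174], np.float64(2.3), np.float64(2.3))
([0.54, -0.15, 0.36], [9, -16, -54, 60, -26, -174], np.float64(1.5), np.float64(1.4))
turn 0.5
([0.92, -0.15, 0.33], [2, 22, -19, 66, -19, -174], np.float64(0.0), np.float64(0.0))
([0.86, -0.15, 0.34], [-1, 15, -28, 71, -12, -174], np.float64(0.2), np.float64(0.2))
([0.79, -0.15, 0.34], [-5, 9, -36, 78, -5, -174], np.float64(0.1), np.float64(0.1))
([0.73, -0.15, 0.34], [-1, 3, -40, 58, -5, -153], np.float64(0.0), np.float64(0.0))
([0.66, -0.15, 0.35], [5, -3, -38, 27, -12, -122], np.float64(0.0), np.float64(0.0))
([0.6, -0.15, 0.35], [6, -9, -35, 7, -20, -100], np.float64(0.0), np.float64(0.0))
([0.54, -0.15, 0.36], [2, -15, -33, -7, -28, -81], np.float64(0.0), np.float64(0.0))
turn 1
([0.92, -0.15, 0.33], [2, 21, -19, 65, -17, -171], np.float64(0.0), np.float64(0.0))
([0.86, -0.15, 0.34], [0, 15, -26, 57, -9, -155], np.float64(0.0), np.float64(0.0))
([0.79, -0.15, 0.34], [4, 10, -19, 12, -17, -105], np.float64(0.0), np.float64(0.0))
([0.73, -0.15, 0.34], [-1, 6, -13, -15, -28, -70], np.float64(0.0), np.float64(0.0))
([0.66, -0.15, 0.35], [-9, 2, -10, -30, -41, -46], np.float64(0.0), np.float64(0.0))
([0.6, -0.15, 0.35], [-17, 1, -9, -39, -54, -28], np.float64(0.0), np.float64(0.0))
([0.54, -0.15, 0.36], [-24, 0, -8, -43, -67, -15], np.float64(0.0), np.float64(0.0))
```

```bash
python3 -m handwheel '[[[-0.6,0,0.05,1],[-0.6,0,0.05,1],[-0.6,0,0.05,1],[-0.8,0,0.05,1],[-0.8,0,0.05,1]]]' && python3 -c "
from h import *
s,p,R=st();print(R[2,2],np.degrees(np.arccos(-R[2,0])))"
```

```text
time_s: 41.8
tcp_pos: [0.8431, -0.1572, 0.347]
eef_rot: [-90.0, 45.5, -5.9]
contact_force: [1.1, -2.1, 1.2]
gripper_width: 0.0003
t41.8 p [ 0.8431 -0.1572  0.347 ] fing [ 0.697 -0.072 -0.713] jawdeg 84.1 F [ 1.1 -2.1  1.2] w 0.0003 q [   3.6   14.1  -19.4   28.6  -14.1 -124.7]
0.00028262443743565235 44.50610315615664
```

```bash
python3 -m handwheel '[[[-0.8,0,0,1],[-0.8,0,0,1],[-0.8,0,0,1],[-0.8,0,0,1],[-0.8,0,0,1],[-0.8,0,0,1],[-0.8,0,0,1],[-0.8,0,0,1]]]' && python3 -c "
from h import *
s,p,R=st();print(R[2,2],np.degrees(np.arccos(-R[2,0])))"
```

```text
time_s: 42.6
tcp_pos: [0.6286, -0.1659, 0.3564]
eef_rot: [-91.5, 45.1, 26.2]
contact_force: [-0.7, -1.4, -0.8]
gripper_width: 0.0007
t42.6 p [ 0.6286 -0.1659  0.3564] fing [ 0.634  0.312 -0.708] jawdeg 117.2 F [-0.7 -1.4 -0.8] w 0.0007 q [-16.6   2.3  -6.7 -37.9 -51.4 -29.4]
-0.01796904244659181 44.93738461775824
```

```bash
python3 - <<'E'
from ik import *
from chk import *
from h import st
s,p,R=st(pr=False)
j0=117.2
out=[]
for j in range(110,146,5):
  G=rz(j-j0)@R
  for x in np.arange(.47,.53,.01):
    for y in np.arange(-.18,-.05,.015):
      m=[]
      for z in (.034,.1,.15,.2):
        c=check(np.array([x,y,z]),G,0,.385); m.append(min(c[k] for k in("bridge","weight","roll","cup")))
      out.append((min(m),j,round(x,3),round(y,3),m))
out.sort(key=lambda o:-o[0])
for o in out[:6]: print(o)
for j in(115,120,125,130,135,140): print(next(o for o in out if o[1]==j))
for o in out:
  if o[0]>8 and o[1]<=130:
    q=ik(np.array([o[2],o[3],.034]),rz(o[1]-j0)@R,s["joints"]); print(o[:4],q[0].round(0),round(q[1],1)); break
E
```

```text
(np.float64(39.5), 110, np.float64(0.51), np.float64(-0.135), [np.float64(39.5), np.float64(45.4), np.float64(40.1), np.float64(40.2)])
(np.float64(36.6), 115, np.float64(0.51), np.float64(-0.135), [np.float64(36.6), np.float64(37.4), np.float64(38.8), np.float64(39.0)])
(np.float64(36.1), 115, np.float64(0.51), np.float64(-0.12), [np.float64(36.1), np.float64(36.1), np.float64(37.6), np.float64(37.7)])
(np.float64(35.6), 110, np.float64(0.51), np.float64(-0.15), [np.float64(35.6), np.float64(46.5), np.float64(41.3), np.float64(41.5)])
(np.float64(33.9), 110, np.float64(0.52), np.float64(-0.18), [np.float64(34.5), np.float64(40.1), np.float64(33.9), np.float64(34.1)])
(np.float64(32.9), 110, np.float64(0.5), np.float64(-0.135), [np.float64(32.9), np.float64(54.4), np.float64(50.0), np.float64(50.2)])
(np.float64(36.6), 115, np.float64(0.51), np.float64(-0.135), [np.float64(36.6), np.float64(37.4), np.float64(38.8), np.float64(39.0)])
(np.float64(32.5), 120, np.float64(0.5), np.float64(-0.12), [np.float64(32.5), np.float64(38.2), np.float64(44.4), np.float64(46.6)])
(np.float64(29.3), 125, np.float64(0.5), np.float64(-0.12), [np.float64(29.3), np.float64(30.6), np.float64(38.0), np.float64(45.8)])
(np.float64(27.2), 130, np.float64(0.49), np.float64(-0.105), [np.float64(27.2), np.float64(32.0), np.float64(39.2), np.float64(53.9)])
(np.float64(23.6), 135, np.float64(0.49), np.float64(-0.105), [np.float64(23.6), np.float64(25.2), np.float64(33.7), np.float64(53.5)])
(np.float64(23.3), 140, np.float64(0.48), np.float64(-0.09), [np.float64(23.3), np.float64(27.4), np.float64(35.4), np.float64(62.0)])
(np.float64(39.5), 110, np.float64(0.51), np.float64(-0.135)) [-33.  19. -32. -79. -34.  30.] 0.0
```

```bash
python3 - <<'E'
from ik import *
from chk import *
from h import st
s,p,R=st(pr=False);q=s["joints"].copy()
pp=p.copy();G=R.copy()
rows=[(-.9,.2,-.3,0)]*3+[(-.3,.2,-1,-.1)]+[(0,0,-1,-.1)]*6
for r in rows:
    pp=pp+np.array(r[:3])*.04;G=rz(5*r[3])@G;q,e,a=ik(pp,G,q);print(pp.round(3),q.round(0),round(e,1),round(a,1),{k:float(v) for k,v in check(pp,G,0,.385).items()})
E
```

```text
[ 0.593 -0.158  0.344] [-17.  -1. -11. -39. -51. -28.] 0.0 0.0 {'bridge': 133.8, 'weight': 326.4, 'roll': 335.2, 'low': 323.8, 'yellow': 320.9, 'bodylow': 348.4, 'cup': 261.6}
[ 0.557 -0.15   0.332] [-18.  -3. -15. -40. -50. -26.] 0.0 0.0 {'bridge': 122.7, 'weight': 303.4, 'roll': 315.6, 'low': 311.8, 'yellow': 296.3, 'bodylow': 336.4, 'cup': 250.1}
[ 0.521 -0.142  0.32 ] [-19.  -6. -19. -41. -50. -24.] 0.0 0.0 {'bridge': 117.8, 'weight': 283.7, 'roll': 295.8, 'low': 299.8, 'yellow': 272.9, 'bodylow': 324.4, 'cup': 243.2}
[ 0.509 -0.134  0.28 ] [-19.  -6. -23. -43. -46. -21.] 0.0 0.0 {'bridge': 87.7, 'weight': 241.7, 'roll': 255.4, 'low': 259.8, 'yellow': 234.2, 'bodylow': 284.4, 'cup': 209.2}
[ 0.509 -0.134  0.24 ] [-20.  -3. -25. -47. -43. -15.] 0.0 0.0 {'bridge': 59.1, 'weight': 202.6, 'roll': 219.0, 'low': 219.8, 'yellow': 199.7, 'bodylow': 244.4, 'cup': 177.3}
[ 0.509 -0.134  0.2  ] [-22.   0. -27. -52. -41.  -8.] 0.0 0.0 {'bridge': 40.1, 'weight': 164.0, 'roll': 180.0, 'low': 179.8, 'yellow': 167.7, 'bodylow': 204.4, 'cup': 149.0}
[ 0.509 -0.134  0.16 ] [-24.   4. -28. -57. -39.  -0.] 0.0 0.0 {'bridge': 40.0, 'weight': 126.3, 'roll': 141.5, 'low': 139.8, 'yellow': 138.9, 'bodylow': 164.4, 'cup': 123.8}
[ 0.509 -0.134  0.12 ] [-26.   9. -29. -63. -38.   9.] 0.0 0.0 {'bridge': 39.1, 'weight': 90.6, 'roll': 104.2, 'low': 99.8, 'yellow': 110.5, 'bodylow': 124.4, 'cup': 107.3}
[ 0.509 -0.134  0.08 ] [-29.  14. -30. -69. -37.  18.] 0.0 0.0 {'bridge': 39.9, 'weight': 60.5, 'roll': 69.8, 'low': 59.8, 'yellow': 82.1, 'bodylow': 84.4, 'cup': 103.8}
[ 0.509 -0.134  0.04 ] [-32.  19. -30. -75. -37.  29.] 0.0 0.0 {'bridge': 42.5, 'weight': 46.7, 'roll': 41.4, 'low': 19.8, 'yellow': 53.7, 'bodylow': 44.4, 'cup': 103.7}
```

```bash
python3 -m handwheel '[[[-0.9,0.2,-0.3,0],[-0.9,0.2,-0.3,0],[-0.9,0.2,-0.3,0],[-0.3,0.2,-0.9,0],[0,0,-1,0],[0,0,-1,0],[0,0,-0.8,0]]]' && python3 -c "
from h import *
s,p,R=st();print(R[2,2],np.degrees(np.arccos(-R[2,0])))
from chk import check;print(check(p,R,0,.385))"
```

```text
time_s: 43.3
tcp_pos: [0.5044, -0.1395, 0.1823]
eef_rot: [-93.9, 44.0, 24.2]
contact_force: [-1.0, -0.8, -0.0]
gripper_width: 0.0006
t43.3 p [ 0.5044 -0.1395  0.1823] fing [ 0.656  0.295 -0.695] jawdeg 116.9 F [-1.  -0.8 -0. ] w 0.0006 q [-25.2   2.3 -27.5 -55.9 -41.3   0.9]
-0.049514305664592306 45.99756648553096
{'bridge': np.float64(44.2), 'weight': np.float64(144.4), 'roll': np.float64(157.6), 'low': np.float64(161.3), 'yellow': np.float64(149.9), 'bodylow': np.float64(182.2), 'cup': np.float64(142.4)}
```

```bash
python3 -m handwheel '[[[0,0.05,-0.8,0],[0,0.05,-0.8,0],[0,0.05,-0.7,0],[0,0,-0.5,0],[0,0,-0.3,0]]]' && python3 - <<'E'
from h import *
s,p,R=st();print(R[2,2],np.degrees(np.arccos(-R[2,0])))
from chk import check;print(check(p,R,0,.385))
for n in("side","top"):
    cv2.imwrite("pics/c1_%s.png"%n,vision.capture(n))
E
```

```text
time_s: 43.8
tcp_pos: [0.5047, -0.1366, 0.0544]
eef_rot: [-94.8, 44.1, 23.5]
contact_force: [-0.1, 0.5, 0.2]
gripper_width: 0.0004
t43.8 p [ 0.5047 -0.1366  0.0544] fing [ 0.659  0.286 -0.695] jawdeg 116.8 F [-0.1  0.5  0.2] w 0.0004 q [-33.3  17.7 -30.4 -74.  -38.7  31.4]
-0.06023365169808109 45.94807209327337
{'bridge': np.float64(41.9), 'weight': np.float64(51.0), 'roll': np.float64(43.4), 'low': np.float64(33.1), 'yellow': np.float64(59.6), 'bodylow': np.float64(53.3), 'cup': np.float64(108.7)}
```

View pics/c1_side.png

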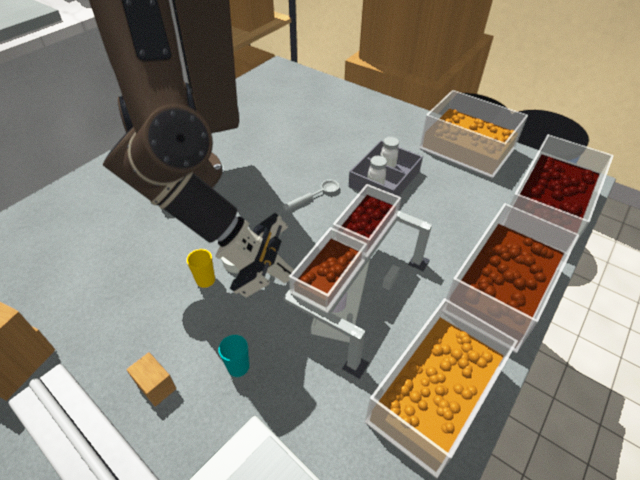

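View pics/c1_top.png

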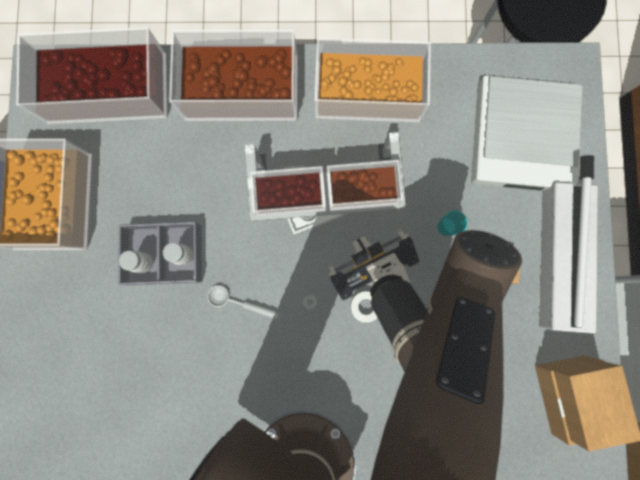

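```bash
python3 - <<'E'
from h import *
im=cv2.imread("pics/c1_top.png"); crop(im,240,420,120,260,4,"pics/c1_tc.png")
im=cv2.imread("pics/c1_side.png"); crop(im,280,450,180,380,3,"pics/c1_sc.png")
E
```

```text
(no output)
```

View pics/c1_tc.png

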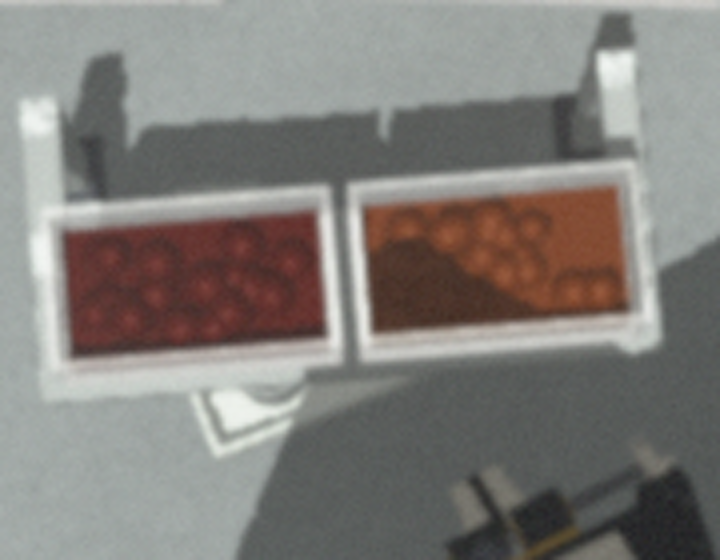

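View pics/c1_sc.png

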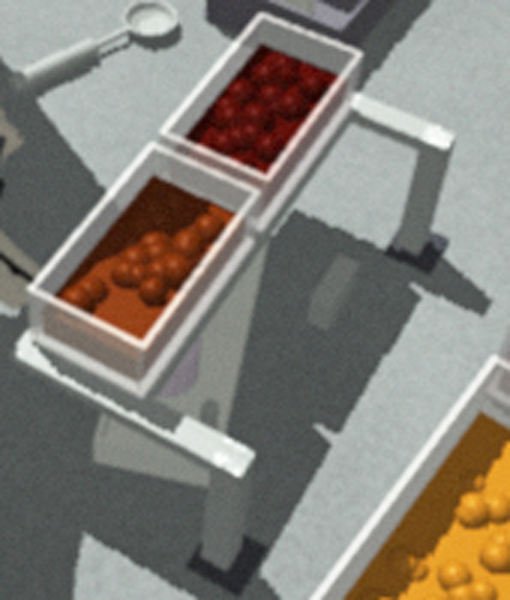

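```bash
python3 - <<'E'
from h import *
from chk import *
from geo import F
c=at_z("top",240+219/4,120+456/4,.028); print(c)
d=c[:2]-F[:2]; # corner tray (-75,210)
a=np.arctan2(d[1],d[0]); a0=np.arctan2(.21,-.075); print("T",a-a0,"r",np.hypot(*d),"exp",np.hypot(.21,.075), "phi",a-a0-F[2])
s,p,R=st(pr=False)
from ik import rz
T=a-a0; o0=np.array([.686,-.142])
q=s["joints"]
from ik import ik
for j,yc in((115,.11),(110,.115),(105,.115),(100,.115),(95,.115)):
    G=rz(j-116.8)@R
    pl,lz=place(G,T,yc,0,.026,o0); qq=ik(pl,G,(-24,19,-35,-90,-25,35)); print(j,pl.round(4),round(lz,4),qq[0].round(0),round(qq[1],1),check(pl,G,0,T))
for T2,j in((.25,98),(.2,96),(.15,94),(.085,93),(.1,95),(.085,90)):
    G=rz(j-116.8)@R
    pl,lz=place(G,T2,.115,0,.026,o0); qq=ik(pl,G,(-24,19,-35,-110,-25,35)); print(T2,j,pl.round(4),round(lz,4),qq[0].round(0),round(qq[1],1),check(pl,G,0,T2))
E
```

```text
[0.53467419 0.0192091  0.028     ]
T 0.42014034078264717 r 0.2189283449811992 exp 0.22299103120977756 phi 0.33514034078264715
115 [ 0.5453 -0.0614  0.026 ] 0.0208 [-25.  21. -32. -87. -32.  37.] 0.0 {'bridge': np.float64(14.4), 'weight': np.float64(25.7), 'roll': np.float64(74.5), 'low': np.float64(4.8), 'yellow': np.float64(90.3), 'bodylow': np.float64(25.2), 'cup': np.float64(19.4)}
110 [ 0.5586 -0.0939  0.026 ] 0.0184 [-27.  21. -31. -88. -30.  36.] 0.0 {'bridge': np.float64(13.0), 'weight': np.float64(41.7), 'roll': np.float64(74.0), 'low': np.float64(4.8), 'yellow': np.float64(84.7), 'bodylow': np.float64(25.2), 'cup': np.float64(39.6)}
105 [ 0.5564 -0.0927  0.026 ] 0.0184 [-28.  21. -33. -94. -27.  38.] 0.0 {'bridge': np.float64(20.0), 'weight': np.float64(41.0), 'roll': np.float64(73.9), 'low': np.float64(4.8), 'yellow': np.float64(79.0), 'bodylow': np.float64(25.2), 'cup': np.float64(34.9)}
100 [ 0.5542 -0.0914  0.026 ] 0.0184 [ -29.   20.  -35. -101.  -25.   43.] 0.0 {'bridge': np.float64(27.1), 'weight': np.float64(43.6), 'roll': np.float64(72.6), 'low': np.float64(4.8), 'y
[... 1282 characters left out ...]
t': np.float64(74.4), 'roll': np.float64(92.8), 'low': np.float64(4.8), 'yellow': np.float64(109.9), 'bodylow': np.float64(25.2), 'cup': np.float64(39.2)}
0.1 95 [ 0.5815 -0.0573  0.026 ] 0.0184 [ -26.   21.  -37. -116.  -22.   53.] 0.0 {'bridge': np.float64(12.1), 'weight': np.float64(72.1), 'roll': np.float64(93.6), 'low': np.float64(4.8), 'yellow': np.float64(107.0), 'bodylow': np.float64(25.2), 'cup': np.float64(39.2)}
0.085 90 [ 0.5813 -0.0544  0.026 ] 0.0184 [ -29.   22.  -42. -130.  -25.   67.] 0.0 {'bridge': np.float64(13.9), 'weight': np.float64(75.7), 'roll': np.float64(89.3), 'low': np.float64(4.8), 'yellow': np.float64(112.6), 'bodylow': np.float64(25.2), 'cup': np.float64(38.0)}
```

```bash
python3 -m handwheel '[[[0.1,0.28,-0.2,-0.8],[0.1,0.28,-0.2,-0.8],[0.1,0.28,-0.15,-0.8],[0.1,0.25,-0.1,-0.8]]]' && python3 - <<'E'
from h import *
s,p,R=st();print(R[2,2],np.degrees(np.arccos(-R[2,0])))
from chk import *;print(check(p,R,0,.42)); print(place(R,.41,.115,0,.026,np.array([.686,-.142])),place(R,.085,.115,0,.026,np.array([.686,-.142])))
E
```

```text
time_s: 44.3
tcp_pos: [0.5234, -0.0964, 0.032]
eef_rot: [-95.4, 43.9, 6.5]
contact_force: [-0.2, 1.0, 0.3]
gripper_width: 0.0004
t44.3 p [ 0.5234 -0.0964  0.032 ] fing [ 0.716  0.082 -0.693] jawdeg 100.3 F [-0.2  1.   0.3] w 0.0004 q [-31.7  18.2 -37.5 -99.8 -26.9  45. ]
-0.06841074040237183 46.0991195314745
{'bridge': np.float64(49.0), 'weight': np.float64(24.8), 'roll': np.float64(55.0), 'low': np.float64(10.6), 'yellow': np.float64(57.2), 'bodylow': np.float64(30.0), 'cup': np.float64(58.3)}
(array([ 0.55509988, -0.09022901,  0.026     ]), np.float64(0.018202741787826854)) (array([ 0.57775205, -0.01635607,  0.026     ]), np.float64(0.021075992884726474))
```

```bash
python3 -m handwheel '[[[0.4,0.05,-0.1,-0.2],[0.3,0.1,-0.05,-0.2],[0.2,0.15,-0.05,-0.2]]]' && python3 - <<'E'
from h import *
s,p,R=st();print(R[2,2],np.degrees(np.arccos(-R[2,0])))
from chk import *;print(check(p,R,0,.385)); print(place(R,.41,.115,0,.026,np.array([.686,-.142])),place(R,.3,.115,0,.026,np.array([.686,-.142])))
E
```

```text
time_s: 44.6
tcp_pos: [0.5602, -0.0841, 0.0275]
eef_rot: [-95.8, 43.7, 3.1]
contact_force: [-12.1, -0.4, 6.5]
gripper_width: 0.0003
t44.6 p [ 0.5602 -0.0841  0.0275] fing [ 0.722  0.039 -0.691] jawdeg 97.1 F [-12.1  -0.4   6.5] w 0.0003 q [ -29.4   20.3  -36.6 -109.   -24.3   50.2]
-0.07297523271417428 46.31552358187884
{'bridge': np.float64(24.2), 'weight': np.float64(51.5), 'roll': np.float64(77.7), 'low': np.float64(6.0), 'yellow': np.float64(80.9), 'bodylow': np.float64(24.9), 'cup': np.float64(24.4)}
(array([ 0.55376265, -0.08924922,  0.026     ]), np.float64(0.018179373377351492)) (array([ 0.56275173, -0.07712273,  0.026     ]), np.float64(0.018179373377351492))
```

```bash
python3 -m handwheel '[[[0.2,0.2,-0.05,-0.15],[0.18,0.2,-0.03,-0.15]]]' && python3 - <<'E'
from h import *
s,p,R=st();print(R[2,2],np.degrees(np.arccos(-R[2,0])))
from chk import *;print(check(p,R,0,.25))
for T in(.3,.2,.1,.085):print(T,place(R,T,.115,0,.026,np.array([.686,-.142]))[0])
E
```

```text
time_s: 44.8
tcp_pos: [0.5732, -0.0673, 0.0255]
eef_rot: [-96.1, 43.7, 1.4]
contact_force: [-7.3, -1.1, 4.5]
gripper_width: 0.0006
t44.8 p [ 0.5732 -0.0673  0.0255] fing [ 0.722  0.018 -0.691] jawdeg 95.7 F [-7.3 -1.1  4.5] w 0.0006 q [ -28.5   21.3  -37.5 -116.2  -23.7   56. ]
-0.0766580297600204 46.2517432037323
{'bridge': np.float64(17.0), 'weight': np.float64(62.7), 'roll': np.float64(87.1), 'low': np.float64(3.9), 'yellow': np.float64(96.7), 'bodylow': np.float64(22.6), 'cup': np.float64(28.3)}
0.3 [ 0.5622081 -0.0766562  0.026    ]
0.2 [ 0.57149119 -0.06654842  0.026     ]
0.1 [ 0.581737   -0.05741791  0.026     ]
0.085 [ 0.57921356 -0.01446685  0.026     ]
```

```bash
python3 -m handwheel '[[[0.15,0.2,0,-0.1],[0.1,0.2,0,-0.1]]]' && python3 - <<'E'
from h import *
s,p,R=st();print(R[2,2],np.degrees(np.arccos(-R[2,0])))
from chk import *;print(check(p,R,0,.15))
for n in("side","top"):
    cv2.imwrite("pics/c2_%s.png"%n,vision.capture(n))
im=cv2.imread("pics/c2_top.png"); a=cv2.resize(im[120:260,240:400],(640,560))
im=cv2.imread("pics/c2_side.png"); crop(im,280,450,180,380,3,"pics/c2_sc.png");cv2.imwrite("pics/c2_tc.png",a)
E
```

```text
time_s: 45.0
tcp_pos: [0.5825, -0.0516, 0.0269]
eef_rot: [-96.4, 43.8, 0.2]
contact_force: [-13.2, -11.5, 1.3]
gripper_width: 0.0003
t45.0 p [ 0.5825 -0.0516  0.0269] fing [ 0.722  0.002 -0.692] jawdeg 94.6 F [-13.2 -11.5   1.3] w 0.0003 q [ -27.4   21.6  -38.6 -122.3  -23.3   60.8]
-0.0806425500376754 46.22958438305479
{'bridge': np.float64(9.4), 'weight': np.float64(72.8), 'roll': np.float64(95.9), 'low': np.float64(5.2), 'yellow': np.float64(113.5), 'bodylow': np.float64(23.6), 'cup': np.float64(27.5)}
```

View pics/c2_tc.png

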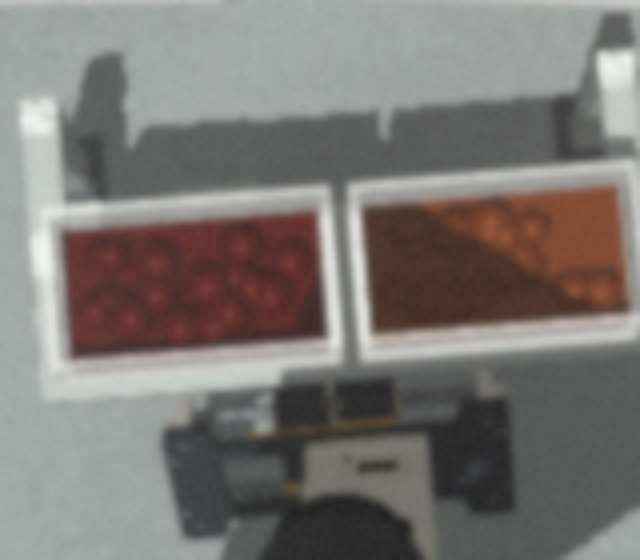

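View pics/c2_sc.png

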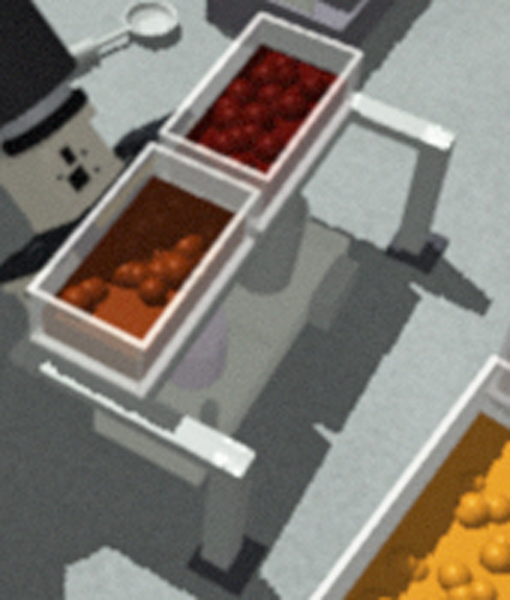

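```bash
python3 - <<'E'
from h import *
from geo import F
im=cv2.imread("pics/c2_side.png"); crop(im,330,410,245,340,7,"pics/c2_z.png")
c,s=np.cos(F[2]),np.sin(F[2])
def pf(f): return F[0]+c*f[0]-s*f[1],F[1]+s*f[0]+c*f[1],f[2]
for f in((.012,.21,.028),(.012,-.03,.028),(.012,.135,.034),(.012,.185,.034),(.03,.135,.034),(.03,.185,.034),(0,0,.05)):
    u,v=proj("side",pf(f)); print(f,round(u,1),round(v,1),"crop",round((u-330)*7),round((v-245)*7))
E
```

```text
(0.012, 0.21, 0.028) 396.9 259.3 crop 468 100
(0.012, -0.03, 0.028) 347.5 335.2 crop 122 632
(0.012, 0.135, 0.034) 383.2 279.2 crop 372 239
(0.012, 0.185, 0.034) 392.6 264.7 crop 439 138
(0.03, 0.135, 0.034) 390.4 282.6 crop 423 263
(0.03, 0.185, 0.034) 399.7 267.9 crop 488 160
(0, 0, 0.05) 350.0 316.2 crop 140 498
```

View pics/c2_z.png

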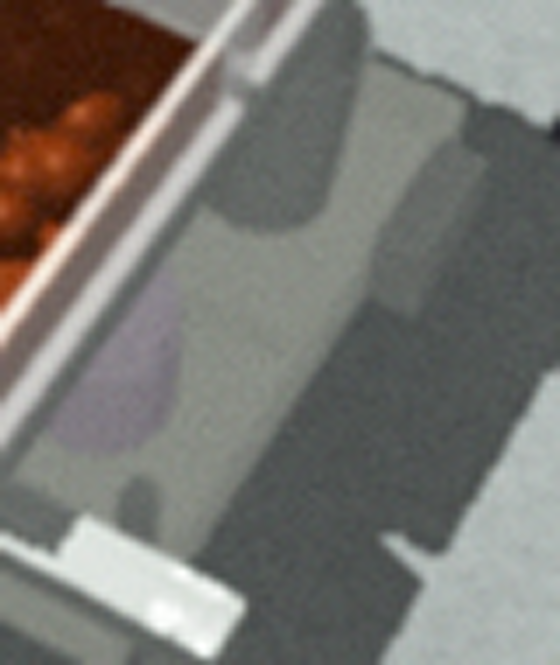

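```bash
python3 -m handwheel '[[[-0.15,0,0.02,0],[-0.3,-0.05,0.05,0.2],[-0.5,-0.2,0.1,0.5],[-0.5,-0.3,0.1,0.8],[-0.2,-0.3,0.3,0.8],[0,-0.3,0.6,0.8],[0,0,0.8,0]]]' && python3 - <<'E'
from h import *
s,p,R=st();print(R[2,2],np.degrees(np.arccos(-R[2,0])))
from chk import *;print(check(p,R,0,.085))
E
```

```text
time_s: 45.8
tcp_pos: [0.5112, -0.1015, 0.1109]
eef_rot: [-96.5, 43.8, 16.2]
contact_force: [-1.1, 0.8, -1.5]
gripper_width: 0.0004
t45.8 p [ 0.5112 -0.1015  0.1109] fing [ 0.693  0.201 -0.692] jawdeg 110.7 F [-1.1  0.8 -1.5] w 0.0004 q [-21.5   6.7 -33.5 -70.  -28.   12.3]
-0.0820070629664591 46.17918913010607
{'bridge': np.float64(36.7), 'weight': np.float64(66.9), 'roll': np.float64(103.0), 'low': np.float64(89.2), 'yellow': np.float64(113.6), 'bodylow': np.float64(107.6), 'cup': np.float64(125.1)}
```

Clear of everything. I'll lift and pull back, then take the check pictures.

```bash
python3 -m handwheel '[[[-0.3,-0.2,0.8,0],[-0.3,-0.3,0.9,0],[-0.3,-0.4,0.9,0],[-0.3,-0.6,0.8,0],[-0.2,-0.6,0.5,0],[0,-0.3,0.2,0],[0,0,0,0]]]' && python3 - <<'E'
from h import *
st()
for n in("side","top"):
    cv2.imwrite("pics/c3_%s.png"%n,vision.capture(n))
im=cv2.imread("pics/c3_side.png"); crop(im,320,410,245,350,5.5,"pics/c3_z.png")
im=cv2.imread("pics/c3_top.png"); crop(im,110,420,120,320,2.5,"pics/c3_tc.png")
E
```

```text
time_s: 46.5
tcp_pos: [0.4518, -0.2017, 0.2995]
eef_rot: [-98.4, 42.9, 15.1]
contact_force: [0.3, 0.4, 0.1]
gripper_width: 0.0007
t46.5 p [ 0.4518 -0.2017  0.2995] fing [ 0.707  0.191 -0.681] jawdeg 110.8 F [0.3 0.4 0.1] w 0.0007 q [-29.6 -10.5 -25.1 -44.4 -47.5 -14.2]
```

View pics/c3_z.png

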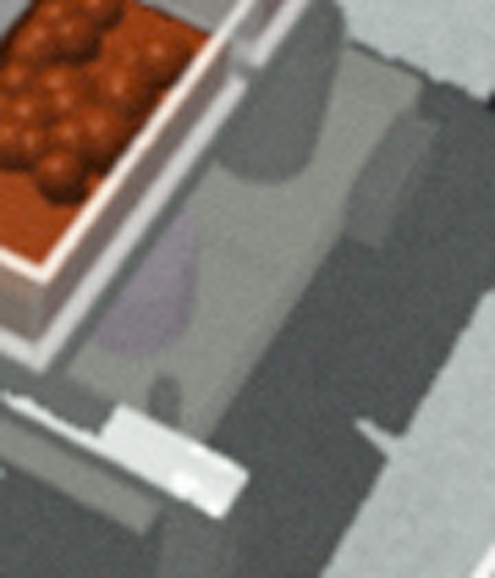

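View pics/c3_tc.png

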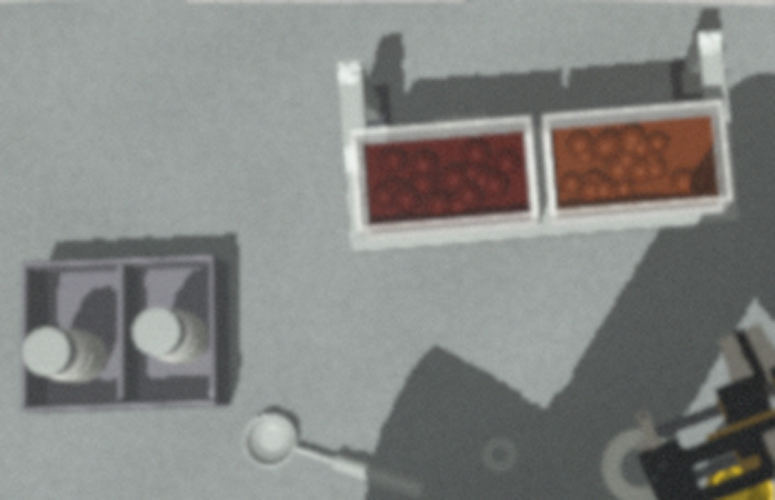

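View pics/c3_side.png

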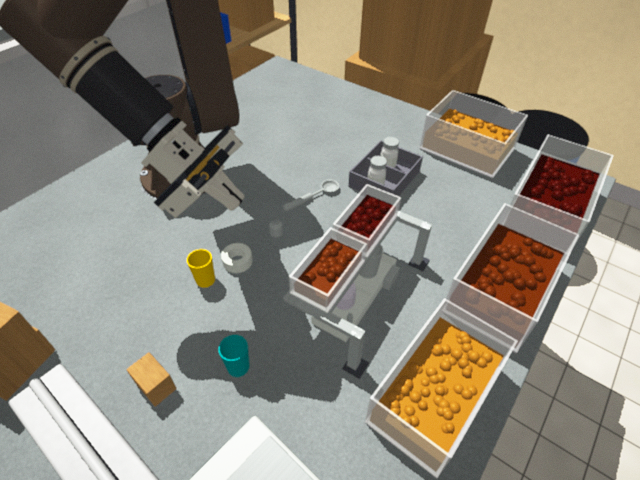

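```bash
python3 - <<'E'
from h import *
from geo import F
im=cv2.imread("pics/c3_side.png"); S=6;x0,x1,y0,y1=300,410,245,345
a=cv2.resize(im[y0:y1,x0:x1],None,fx=S,fy=S,interpolation=cv2.INTER_CUBIC)
def pf(f,dx=0,dy=0,dp=0):
    T=F[2]+dp;c,s=np.cos(T),np.sin(T); return F[0]+dx+c*f[0]-s*f[1],F[1]+dy+s*f[0]+c*f[1],f[2]
def px(f,**k):
    u,v=proj("side",pf(f,**k)); return (int(round((u-x0+.5)*S)),int(round((v-y0+.5)*S)))
def poly(P,col,**k):
    for i in range(len(P)): cv2.line(a,px(P[i],**k),px(P[(i+1)%len(P)],**k),col,1)
R=lambda x0_,x1_,ya,yb,z:[(x0_,ya,z),(x1_,ya,z),(x1_,yb,z),(x0_,yb,z)]
poly(R(-.075,.012,-.03,.21,.028),(0,255,255)); poly(R(-.075,.012,-.03,.21,0),(0,140,255))
poly(R(.012,.03,.135,.185,.034),(255,100,0))
cv2.imwrite("pics/c3_ov.png",a)
E
```

```text
(no output)
```

View pics/c3_ov.png

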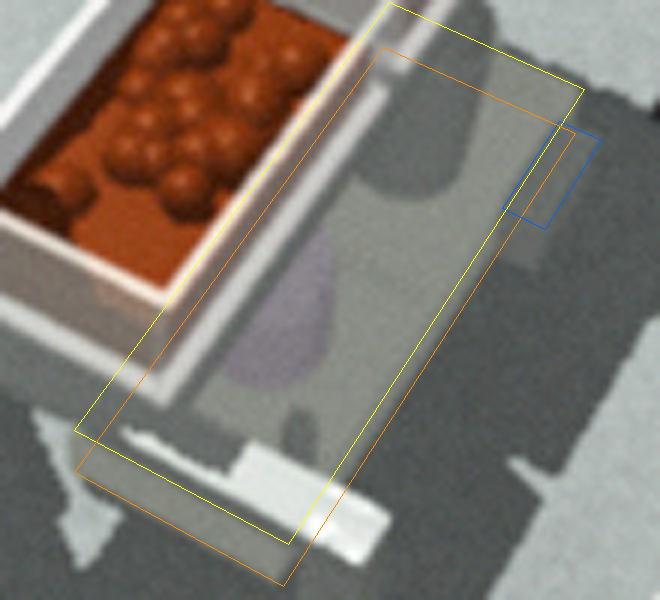

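```bash
python3 -c "
from plant import close_job,readout
s=readout.get_state();print(s['time_s'],s['contact_force'],abs(s['qd']).max())
print(close_job())"
```

```text
46.6 [-0.29788275  0.22874213  0.30093773] 1.5404852982819817
the job is handed in; nothing more can be done
None
```

The job is handed in at 46.6 s of the allowed 72 s, and my last pictures show everything where it should be. No verdict is reported.

**What I did:** I stood the jar in the crate's empty half and the cup in the tray's outer pocket while the tray was still swung out. I then pushed the tray round its pin with the leaned, closed gripper until its back edge met the stop. After that I backed the arm off, clear of everything.

**Last checks:**
- **Tray:** In the side picture its outline matches the ideal end position within 1–2 pixels, about 3–4 mm. It lies flat against the stop, at the filler's heading to about 0.02 rad, with the pin in the notch. I judged the notch-to-pin distance from this overlay; I could not measure it directly because the bridge hides part of the tray.
- **Cup, tin and jars:** The cup and tin stand in their pockets, and both jars stand in the crate.
- **Other objects:** The scoop, roll, weight and carton look undisturbed.
- **Arm:** The force reading was about 0.5 N and the arm was practically still at hand-in.

**Irregularities:**
- **Force spike:** At about 16.8 s, moving in free air, the third joint reached its end stop fast. The force readings peaked briefly at (86, 24, 117) N, about 147 N combined. That is over the 120 N wrist limit if the readings count as they stand. Nothing was touched, so I put it down to inertia, and I approached that stop slowly afterwards.
- **Side force:** In the last push the tool felt about 13 N back and 11 N sideways. The tray did not visibly shift when I let go.
- **Yellow cup:** It may have been nudged a few millimetres; it is not among the judged objects.

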